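# Clear the slide carrier onto the swing-out hook and nest the microscope accessories

### The job

Swing the folded hook on the side of the lamp power unit straight out, lift the slide carrier off the tray and hang it by its eye on the hook, keeping it upright. Then put every microscope accessory on the bench into the tray pocket that matches its shape and size, upright and fully down on the pocket floor. Leave the other things on the bench where they are.

Things in the scene. Friction and masses are not known exactly. Their poses are not given: they have to be found in the camera images.
- hook (a joint): swing-out hook on the side of the lamp power unit: hinge value 0 folded flat along the unit's side, 1.57 standing straight out from it (stop at 1.6). The hinge axis is vertical; growing values turn the hook clockwise seen from above. It stays where it is left (about 1.3 N at the tip moves it)
- hook_hinge (a point): point on the hook's vertical hinge axis at the height of the arm's centre line, 20 mm out from the side of the unit. Its x axis points along the arm to the tip, its z up; both turn with the hook
- hook_mid (a point): middle of the hook's arm, on its centre line, 45 mm from the hinge. The arm is a level round steel bar 12 mm thick, 90 mm from hinge axis to the upturned tip; x axis along the arm to the tip, z up
- hook_tip (a point): top of the hook's upturned tip: a round upright stub 12 mm thick which rises 22 mm above the top of the arm, 90 mm from the hinge; it can be pinched from above
- lamp_unit: fixed white lamp power unit, 300 x 160 x 190 mm high (x, y, z), origin at the centre of its underside on the table; the hook is on its +y side, close under its top
- carrier: steel slide carrier, base 90 x 46 mm (x, y), origin at the centre of its underside, basket 56 mm high; above it a flat bail in the carrier's x-z plane, a closed eye with a V-shaped top; on top of the bail a black grip block 24 x 14 mm (x, y) from 126 to 166 mm above the underside. 0.28 kg. At first it stands on the tray, over the pockets
- carrier_eye (a point): point in the carrier's eye where the centre line of the hook's arm comes to lie when the carrier hangs: 108 mm above the carrier's underside, on its centre line. The eye is open along the carrier's y from 60 mm to 116 mm above the underside at the middle, and 44 mm wide (x) up to 98 mm
- tray: fixed grey nest tray 230 x 300 x 18 mm (x, y, z), origin at the centre of its underside on the table; five pockets 12 mm deep, whose floors lie 6 mm above the table
- bar_slider: filter slider: aluminium bar 110 x 30 x 20 mm (long axis = its x) with a black grip block 36 x 14 mm (x, y) standing in the middle of its top, up to 46 mm above the underside; origin at the centre of its underside, z up. May be absent
- lens_cell: round lens cell: dark steel disc 60 mm in diameter, 22 mm high, with a round aluminium neck 38 mm in diameter on top up to 48 mm; origin at the centre of its underside, z up. May be absent
- slide_mailer: closed white plastic slide mailer, a block 76 x 36 x 44 mm (x, y, z; long axis = its x); origin at the centre of its underside, z up. May be absent
- capsule: white plastic objective capsule on a heavy dark steel foot, an upright cylinder 40 mm in diameter and 56 mm high in all; origin at the centre of its underside, z up. May be absent
- square_cassette: square filter cassette: black plastic 50 x 50 x 20 mm with an aluminium grip block 32 x 14 mm (x, y) in the middle of its top, up to 46 mm; origin at the centre of its underside, z up. May be absent
- nest_bar (a point): centre of the floor of the oblong pocket 115 x 35 mm, long side along the tray's y, 12 mm deep; its axes are the tray's
- nest_lens (a point): centre of the floor of the large round pocket, 65 mm in diameter, 12 mm deep; its axes are the tray's
- nest_mailer (a point): centre of the floor of the oblong pocket 81 x 41 mm, long side along the tray's y, 12 mm deep; its axes are the tray's
- nest_capsule (a point): centre of the floor of the small round pocket, 45 mm in diameter, 12 mm deep; its axes are the tray's
- nest_square (a point): centre of the floor of the square pocket 55 x 55 mm, sides along the tray's axes, 12 mm deep; its axes are the tray's
- oil_jar: bystander, to be left alone: amber glass jar 48 mm in diameter, 42 mm high; origin at its underside
- mouse: bystander, to be left alone: black computer mouse 105 x 60 x 32 mm; origin at its underside
- petri: bystander, to be left alone: stack of two closed dishes 70 mm in diameter, 30 mm high; origin at its underside
- slide_box: bystander, to be left alone: cardboard slide box 80 x 150 x 34 mm; origin at its underside
- beaker: bystander, to be left alone: glass beaker 70 mm in diameter, 85 mm high; origin at its underside
Not all that is in view belongs to the job. What is shaped like the bar_slider but green is not meant.

How it is judged:
On the way, in this order (a step that is already met when the one before it is completed fails the run):
1. the hook has been swung out (hinge above 1.3 rad) (value of joint hook above 1.3 rad), for 0.2 s.
2. the carrier hangs freely by its eye on the swung-out hook, let go (value of joint hook above 1.3 rad and x of carrier_eye in the frame of hook_mid between -0.035 and 0.035 m and y of carrier_eye in the frame of hook_mid between -0.012 and 0.012 m and z of carrier_eye in the frame of hook_mid between -0.012 and 0.012 m and height (world z) of carrier above 0.05 m and contact force between hook and carrier above 1.5 N and angle between carrier's own z axis and vertical below 0.25 rad and contact force between the fingers and carrier below 0.1 N), for 0.4 s.
At the end, for the whole second after the job is handed in: Hook above 1.3 rad; carrier released at rest on it, eye point within 35 mm along and 12 mm across and in height of the arm's middle, within 0.25 rad of upright; each accessory in its own pocket within 6 mm of centre, under 4 mm above the floor, within 0.1 rad of upright, at rest (all of step 2 and linear speed of carrier below 0.05 m/s and horizontal distance between bar_slider and nest_bar below 0.006 m and z of bar_slider in the frame of nest_bar below 0.004 m and angle between each of bar_slider, lens_cell, slide_mailer, capsule, square_cassette's own z axis and vertical below 0.1 rad and linear speed of each of bar_slider, lens_cell, slide_mailer, capsule, square_cassette below 0.02 m/s and horizontal distance between lens_cell and nest_lens below 0.006 m and z of lens_cell in the frame of nest_lens below 0.004 m and horizontal distance between slide_mailer and nest_mailer below 0.006 m and z of slide_mailer in the frame of nest_mailer below 0.004 m and horizontal distance between capsule and nest_capsule below 0.006 m and z of capsule in the frame of nest_capsule below 0.004 m and horizontal distance between square_cassette and nest_square below 0.006 m and z of square_cassette in the frame of nest_square below 0.004 m); the robot touches nothing.
It fails at once if the slide carrier is tipped over (more than 0.8 rad) (angle between carrier's own z axis and vertical above 0.8 rad).
It fails at once if a bystander is shoved more than 8 cm (distance of any of oil_jar, mouse, petri, slide_box, beaker from where it was at the start of the episode above 0.08 m).
Of bar_slider, lens_cell, slide_mailer, capsule, square_cassette only 4 to 5 are there at a start; the rules pass over those that are not, and their reading is None.
At some moment in a run one of bar_slider, lens_cell, slide_mailer, square_cassette may be knocked a few centimetres aside while the robot is not near it.
It also fails if it takes over 200 s, if anything falls off the work surface, if the arm or the gripper's body presses on something with over 40 N, if the wrist force passes 120 N, or if a joint passes its speed limit or range.

### The arm

A 6-joint arm with a two-finger parallel gripper is mounted at the origin on the work surface. World frame = base frame: x ahead of the robot, y to its left, z up, the work surface at z = 0. Lengths are in m, angles in rad, forces in N, time in s.
With the tool pointing down it reaches from about 0.35 to 0.85 m from the base axis. Payload 8.1 kg.
Tool frame: the origin (TCP) lies on the centre line of the jaws, within the pads' length; the fingertips stand robot.finger_overhang ahead of it and the grasp point (between the pads) lies 5 mm behind it (robot.finger_overhang is the distance from the TCP to the fingertips, in m); z points along the fingers, y is the direction in which the jaws open and shut (so a half turn about z gives the same grasp; the last joint's range is limited). The gripper opens to 93 mm and grips with 3 to 60 N. Pads are 15 mm wide; open, the fingers measure 128 mm over their backs; the gripper's body (75 mm by 188 mm) begins 65 mm behind the grasp point.
Start: joints at [-1.325, 0.13, 1.488, -0, 1.523, -0.085], TCP at [0.195, -0.567, 0.233] pointing down, gripper open.
Joint ranges: [-2.96, 2.96], [-0.89, 2.26], [0.02, 2.5], [-1.34, 4.48], [0, 2.73], [-2.66, 2.66]. Speed limits (rad/s): [2.39, 2.39, 2.79, 3.14, 3.14, 3.14].

### API

Orientations are given as a rotation vector (axis times angle).
In Python, from plant import robot gives the robot as it stands. The module is installed in compiled form; this text tells all that it offers.
- The arm moves only by the tool carry_out, never from a script. Its argument "commands" is a list that holds one entry, the list of rows, each a list of 4 numbers: the shift along the tool's x, y, z in cm, then the turn about the tool's z in degrees. In form: [[[tx, ty, tz, roll], ...]]. A call has 1 to 20 rows; each row shifts and turns the commanded pose from where the row before left it, along the tool's axes as they then stand; what a row does not reach is not made up. A row lasts 1/12 s, in which the tool goes at most 41.7 mm and 7.16 degrees, less where a joint would pass 70% of its speed; a pose out of reach is approached as far as the arm can. A call is refused whole if a number of a shift passes 4.17 or a number of a turn 7.16, either way. A call with a gripper value outside its range is refused whole. "claw" is the finger opening in cm, from 0 to 9.3, set as the call begins (left out, the last holds). The fingers move at their own pace and stop on an object; "grip_force" is the grip in N (left out, the last holds). Time passes only in rows, so rows that do not move let the fingers close. It gives the time, the measured TCP pose, the force and the opening at its end, in the units of the state.
- robot.read_state(): the state, without advancing time (a new reading comes with each control period).
- robot.read_camera(name): name is "scene" or "top" or "wrist"; returns the picture (384x512x3 uint8, red, green, blue); there is no depth.
- robot.camera_params(name): a dict with "mtx" (3x3 intrinsics, pixels), "dist_coeffs" ([k1, k2, p1, p2, k3] as OpenCV has them; the pictures are not rectified), "R" (3x3) and "t" (3): a world point X has camera coordinates R X + t. Camera axes: x right, y down, z forward; pixel columns grow to the right and rows downward; lengths in m; the calibration is good to about 2 mm. A picture is of the moment at which its call begins: read the wrist's pose just before it. camera_params takes no time and is no camera call; for the wrist camera it gives the pose at the moment of the call.
- robot.close_job(): hands the job in, once; it reports no verdict.
The state is a dict: "t": time; "q": joint angles; "dq": joint speeds; "joint_torque": joint torques, N m; "tool_pos": TCP position; "orientation": TCP orientation; "force": force on the tool from outside, world axes, zero at the start; "wrist_torque": the same for the moment, N m; "opening": finger opening in m.
Only numpy, scipy, OpenCV 4.12 (cv2) and the standard library are available. Lean on these libraries where they do the work, as an engineer would, in place of code of your own. Each camera call takes 0.05 s, during which the arm holds its last target.

## Working session

There is one attempt and no reset: what is moved stays moved. The work goes in short steps, Python scripts to look and compute and a tool call to move; the robot and the scene stay as the last step left them, time stands still between calls to the robot, and variables do not carry over. Pictures are saved under pics/ and viewed, and the job is handed in when it is done.

Besides the shell and the picture viewer there is one more tool, called as a command line: name --argument value ..., lists and objects as JSON in quotes. carry_out: Moves the arm, as the interface text tells. Its arguments: {"type":"object","properties":{"commands":{"type":"array","items":{"type":"array","items":{"type":"array","items":{"type":"number"}}}},"claw":{"type":"number"},"grip_force":{"type":"number"}},"required":["commands"]}

```bash
mkdir -p pics; ls; cat > h.py <<'E'
import numpy as np, cv2
from plant import robot
def save(img,name,box=None,scale=1):
    if box: u0,v0,u1,v1=box; img=img[v0:v1,u0:u1]
    if scale!=1: img=cv2.resize(img,None,fx=scale,fy=scale,interpolation=cv2.INTER_CUBIC)
    cv2.imwrite('pics/'+name,img[:,:,::-1])
def px2w(P,uv,z):
    uv=np.array(uv,float).reshape(-1,1,2)
    n=cv2.undistortPoints(uv,np.array(P['mtx']),np.array(P['dist_coeffs'])).reshape(-1,2)
    R=np.array(P['R']);t=np.array(P['t']);C=-R.T@t
    out=[]
    z=np.broadcast_to(z,len(n))
    for (a,b),zz in zip(n,z):
        d=R.T@np.array([a,b,1]); out.append(C+d*(zz-C[2])/d[2])
    return np.array(out)
def w2px(P,X):
    r,_=cv2.Rodrigues(np.array(P['R']))
    return cv2.projectPoints(np.array(X,float).reshape(-1,1,3),r,np.array(P['t'],float),np.array(P['mtx']),np.array(P['dist_coeffs']))[0].reshape(-1,2)
E
python3 - <<'E'
from h import *
s=robot.read_state(); print(s, robot.finger_overhang)
for n in ['scene','top','wrist']:
    im=robot.read_camera(n); np.save(n+'0.npy',im); save(im,n+'0.png',scale=1.5)
    P=robot.camera_params(n); R=np.array(P['R']); print(n,P['mtx'],P['dist_coeffs'],-R.T@np.array(P['t']),R[2])
E
```

```text
pics
{'t': 0.0, 'q': array([-1.32537880e+00,  1.31171608e-01,  1.48927205e+00,  2.36594120e-05,
        1.52302691e+00, -8.54272564e-02]), 'dq': array([-2.52028240e-04, -3.48735598e-05,  7.53248143e-04, -7.39748929e-04,
        1.27630911e-05, -6.43070580e-04]), 'joint_torque': array([-8.87913448e-04, -5.59838998e+01, -4.91765678e+01,  7.67797348e-02,
        3.54453118e-02, -1.62446181e-04]), 'tool_pos': array([ 0.19478413, -0.56691739,  0.23158518]), 'orientation': array([-3.09685850e+00, -5.17012491e-01,  1.98599521e-04]), 'force': array([-0.09227674, -0.74891822,  0.48099686]), 'wrist_torque': array([-0.0013073 ,  0.02921012, -0.0324276 ]), 'opening': 0.09313880545402009} 0.014
scene [[368.43445959   0.         253.04039282]
 [  0.         368.43445959 197.19982361]
 [  0.           0.           1.        ]] [-0.03051903  0.          0.          0.          0.        ] [0.94921764 0.4573848  1.05369188] [-0.35208161 -0.4524508  -0.81934536]
top [[411.87930164   0.         261.73135207]
 [  0.         411.87930164 189.95168464]
 [  0.           0.           1.        ]] [0.04025559 0.         0.         0.         0.        ] [ 0.21048655 -0.0405359   1.63221549] [ 0.22187768 -0.00582768 -0.97505709]
wrist [[343.42614263   0.         258.83649569]
 [  0.         343.42614263 194.19859163]
 [  0.           0.           1.        ]] [-0.00735076  0.          0.          0.          0.        ] [ 0.2701383  -0.54140472  0.38357809] [-0.26900035 -0.09208973 -0.95872744]
```

View pics/scene0.png

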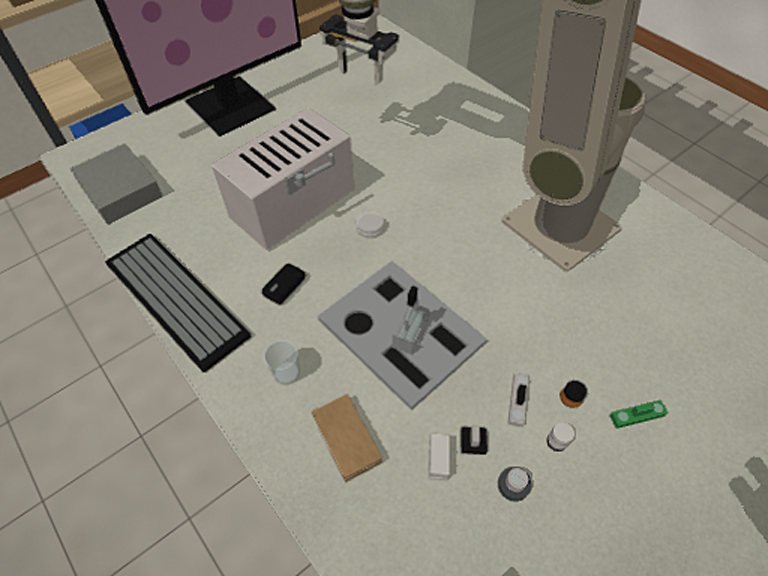

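View pics/top0.png

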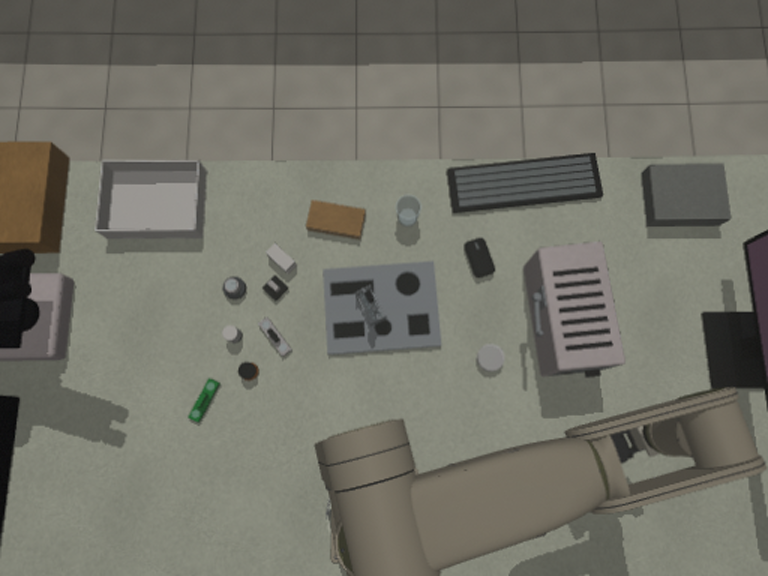

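View pics/wrist0.png

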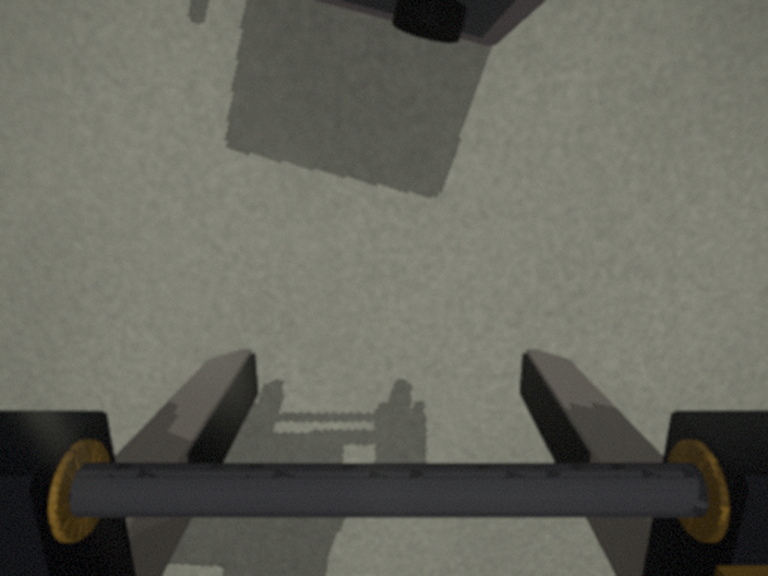

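The scene shows all five accessories. In the top view at 768 px wide they are: lens cell (234,287), mailer (281,257), cassette (275,288), capsule (231,334) and the white/silver bar slider (275,337). The green decoy is at (204,400) and the jar at (248,371). The tray is at (381,308) with the carrier over it, and the lamp unit with its folded hook is at (540,310). I'll enlarge these.

```bash
python3 - <<'E'
from h import *
t=np.load('top0.npy'); s=np.load('scene0.npy')
save(t,'topA.png',(120,150,220,290),5.5 if 0 else 5)
save(t,'topB.png',(205,165,305,245),7)
save(t,'topC.png',(340,150,430,260),5)
save(s,'scA.png',(200,160,340,280),5)
save(s,'scB.png',(270,230,400,340),5)
save(s,'scC.png',(140,70,260,170),6)
E
```

```text
(no output)
```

View pics/topA.png

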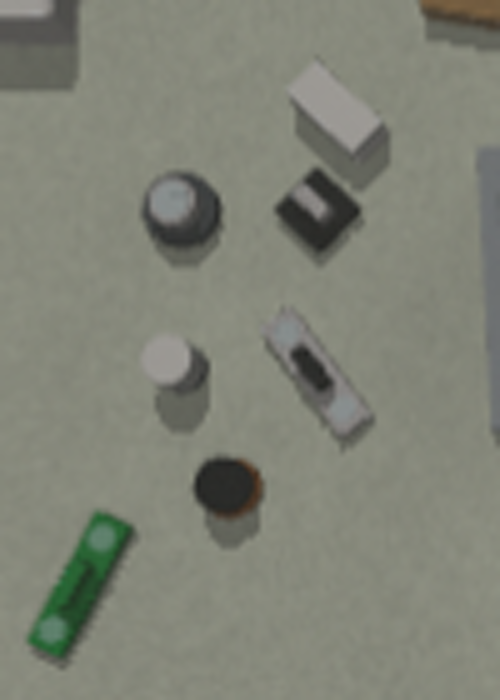

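View pics/topB.png

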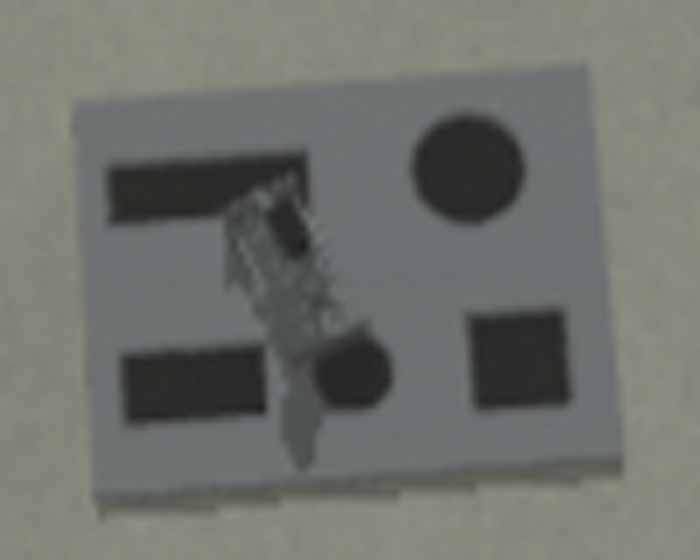

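View pics/topC.png

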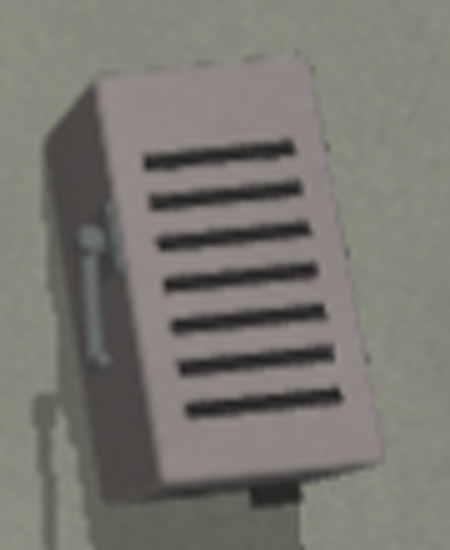

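View pics/scA.png

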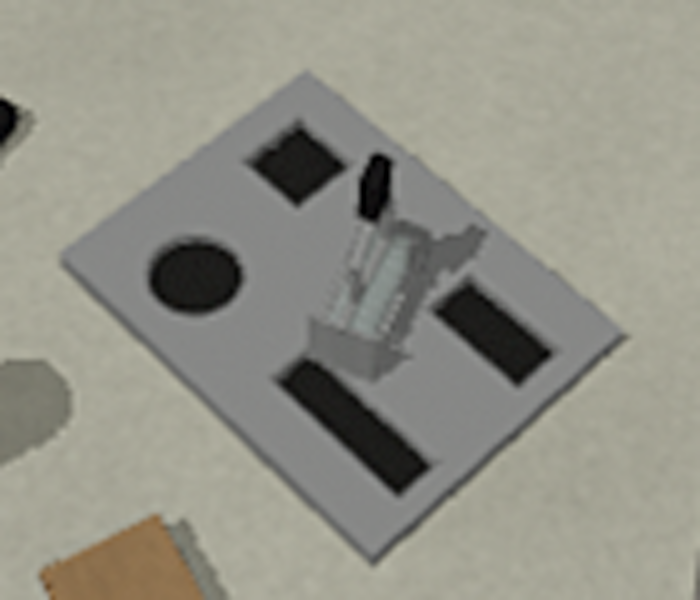

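View pics/scC.png

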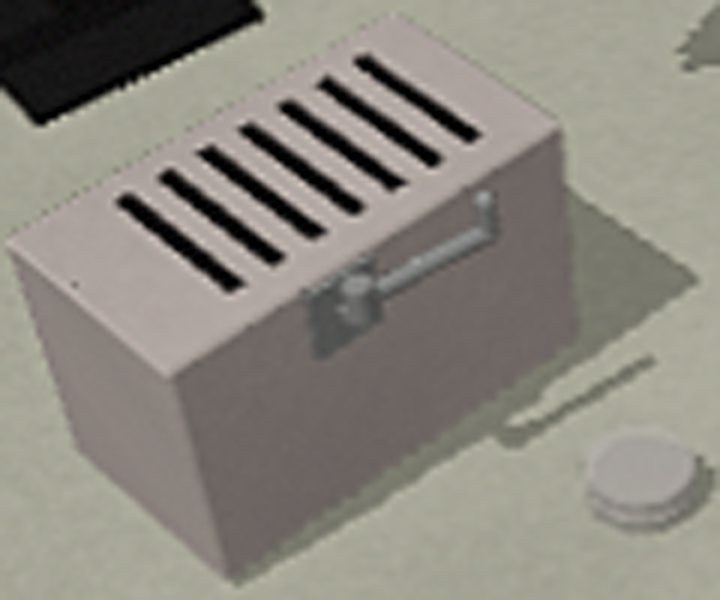

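```bash
cat > fit.py <<'E'
from h import *
from scipy.optimize import least_squares
PT=robot.camera_params('top');PS=robot.camera_params('scene')
def c(pts,off,s): return (np.array(pts,float)+.5)/s-.5+np.array(off)
def tri(a,b):
    f=lambda X: np.r_[w2px(PT,X)[0]-a, w2px(PS,X)[0]-b]
    r=least_squares(f,[.4,0,.1]); return r.x,np.abs(r.fun).max()
def fitrect(model,a,b,x0):
    def f(p):
        R=np.array([[np.cos(p[2]),-np.sin(p[2])],[np.sin(p[2]),np.cos(p[2])]])
        X=np.c_[model[:,:2]@R.T+p[:2],model[:,2]]
        return np.r_[(w2px(PT,X)-a).ravel(),(w2px(PS,X)-b).ravel()]
    r=least_squares(f,x0); return r.x,np.abs(r.fun).max()
E
python3 - <<'E'
from fit import *
def rect(a,b,z): return np.array([[a/2,b/2,z],[a/2,-b/2,z],[-a/2,-b/2,z],[-a/2,b/2,z]])
a=c([(77,103),(587,68),(622,462),(95,497)],(205,165),7)
b=c([(374,563),(62,258),(307,70),(625,338)],(200,160),5)
print('tray',fitrect(rect(.23,.30,.018),a,b,[.5,0,0]))
print(px2w(PT,a,.018),px2w(PS,b,.018))
a=c([(100,80),(300,55),(380,462),(160,485)],(340,150),5)
b=c([(172,378),(8,242),(398,12),(560,130)],(140,70),6)
print('unit',fitrect(rect(.30,.16,.19),a,b,[.5,-.5,0]))
print(px2w(PT,a,.19),px2w(PS,b,.19))
# hook
print('hinge top',tri(c([(91,230)],(340,150),5)[0],c([(355,283)],(140,70),6)[0]))
print('tip top',tri(c([(98,358)],(340,150),5)[0],c([(485,197)],(140,70),6)[0]))
print('grip', tri(c([(293,228)],(205,165),7)[0],c([(375,190)],(200,160),5)[0]))
# pockets
pk=c([(208,187),(468,168),(194,383),(354,371),(519,359)],(205,165),7); print(px2w(PT,pk,.018))
it=c([(172,200),(313,200),(312,368),(168,360),(338,105)],(120,150),5); print(px2w(PT,it,[.048,.046,.046,.056,.044]))
E
```

```text
tray (array([ 0.52110668, -0.01790535,  0.06110789]), np.float64(0.7433571457481776))
[[ 0.62371167  0.1358208   0.018     ]
 [ 0.64194753 -0.15908177  0.018     ]
 [ 0.41295279 -0.17309618  0.018     ]
 [ 0.39620258  0.12232338  0.018     ]] [[ 0.62814334  0.13985162  0.018     ]
 [ 0.6460887  -0.15790122  0.018     ]
 [ 0.41696004 -0.17655284  0.018     ]
 [ 0.40050137  0.12554693  0.018     ]]
unit (array([ 0.48910151, -0.49210355,  0.09573177]), np.float64(2.1839979728366643))
[[ 0.62615021 -0.40576708  0.19      ]
 [ 0.64353591 -0.55177008  0.19      ]
 [ 0.34826868 -0.58190151  0.19      ]
 [ 0.3333609  -0.42872652  0.19      ]] [[ 0.62918018 -0.39860978  0.19      ]
 [ 0.64454917 -0.55504188  0.19      ]
 [ 0.3493025  -0.58436649  0.19      ]
 [ 0.34050649 -0.42683845  0.19      ]]
hinge top (array([ 0.51310685, -0.39055974,  0.19601463]), np.float64(0.138783759459443))
tip top (array([ 0.42090247, -0.38819231,  0.20786825]), np.float64(0.37127933313252015))
grip (array([0.51839798, 0.00688851, 0.16261986]), np.float64(0.04824275266258837))
[[ 0.57333188  0.06005409  0.018     ]
 [ 0.58314093 -0.08924901  0.018     ]
 [ 0.45997538  0.06739794  0.018     ]
 [ 0.46593883 -0.02297821  0.018     ]
 [ 0.47191822 -0.11641416  0.018     ]]
[[0.57630791 0.37343826 0.048     ]
 [0.57575146 0.26344486 0.046     ]
 [0.44236474 0.25977739 0.046     ]
 [0.44830806 0.36828159 0.056     ]
 [0.65379946 0.24646898 0.044     ]]
```

carry_out --commands '[[[2.92,-0.97,-1.0,0],[2.92,-0.97,-1.0,0],[2.92,-0.97,-1.0,0],[2.92,-0.97,-1.0,0],[2.92,-0.97,-1.0,0],[2.92,-0.97,-1.0,0],[2.92,-0.97,-1.0,0],[2.92,-0.97,-1.0,0],[2.92,-0.97,-1.0,0],[2.92,-0.97,-1.0,0],[0,0,0,-7],[0,0,0,-7],[0,0,0,-7],[0,0,0,-7],[0,0,0,-7],[0,0,0,-7],[0,0,0,-7],[0,0,0,-7],[0,0,0,-7],[0,0,0,-7]]]'

```text
t: 1.82
tool_pos: [0.4394, -0.3808, 0.3322]
orientation: [-2.234, -2.207, 0.0]
force: [-0.3, 1.0, -0.4]
opening: 0.0929
```

```bash
cat >> h.py <<'E'
from scipy.spatial.transform import Rotation as Ro
def pose():
    s=robot.read_state(); return s,s['tool_pos'],Ro.from_rotvec(s['orientation']).as_matrix()
def yawy():
    s,p,R=pose(); return np.degrees(np.arctan2(R[1,1],R[0,1]))
def plan(target,yaw=None):
    """tool-axis shift (cm) to target, first shift then roll; yaw of tool y (deg)"""
    s,p,R=pose(); d=R.T@(np.array(target)-p)*100
    y=yawy(); out='t=%.2f tcp=%s yawY=%.2f shift=%s'%(s['t'],np.round(p,4),y,np.round(d,2))
    if yaw is not None:
        r=-((yaw-y+90)%180-90); out+=' roll=%.2f (other %.2f)'%(r, r-180*np.sign(r))
    print(out,'q6=%.2f'%s['q'][5])
def shot(name,scale=1.5,cam='wrist',box=None):
    P=robot.camera_params(cam); im=robot.read_camera(cam); np.savez(name+'.npz',im=im,mtx=P['mtx'],dist_coeffs=P['dist_coeffs'],R=P['R'],t=P['t']); save(im,name+'.png',box,scale); return im,P
def load(name): return np.load(name+'.npz')
E
python3 - <<'E'
from h import *
plan([.421,-.388,.203]); shot('w1')
E
```

```text
t=1.82 tcp=[ 0.4394 -0.3808  0.3322] yawY=-0.70 shift=[-0.75 -1.83 12.92] q6=-0.79
```

View pics/w1.png

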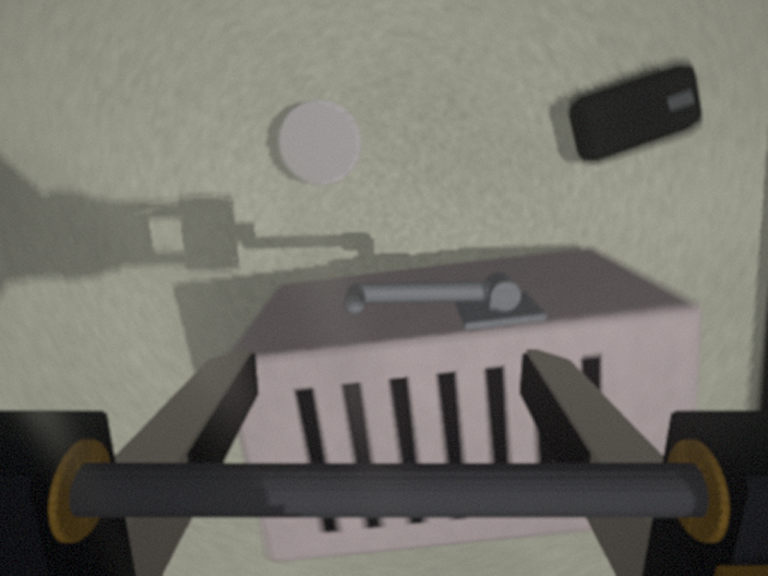

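The wrist view shows the stub tip top at about (355,298), the hinge knob at (505,293), and the unit's top edge running from (246,352) to (696,303).

```bash
python3 - <<'E'
from h import *
P=load('w1')
f=lambda pts:(np.array(pts)+.5)/1.5-.5
print(px2w(P,f([(355,300),(504,293),(246,352),(697,303),(275,560)]),[.208,.196,.19,.19,.19]))
print(w2px(P,[[.421,-.388,.208],[.513,-.39,.196]])*1.5)
save(P['im'],'w1c.png',(210,150,380,240),4.5)
E
```

```text
[[ 0.42090738 -0.38816716  0.208     ]
 [ 0.50714976 -0.38866056  0.196     ]
 [ 0.35129426 -0.42668681  0.19      ]
 [ 0.62494276 -0.3980975   0.19      ]
 [ 0.35723257 -0.58564876  0.19      ]]
[[354.90588577 299.46422888]
 [513.63824669 294.83362886]]
```

View pics/w1c.png

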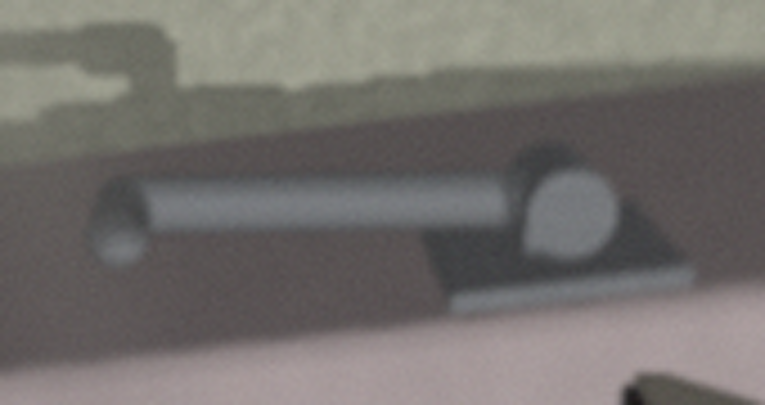

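```bash
python3 - <<'E'
from fit import *
P=load('w1')
q=c([(120,240),(572,212),(160,204),(500,203)],(210,150),4.5)
for h in (.172,.176,.18,.184):
    print(h,np.round(px2w(P,q,[h+.028,h+.016,h,h]),4).tolist())
# triangulate tip from wrist+top+scene
def multi(obs,x0):
    f=lambda X: np.concatenate([w2px(p,X)[0]-u for p,u in obs]); r=least_squares(f,x0); return r.x,r.fun.round(2)
print(multi([(P,q[0]),(PT,c([(98,358)],(340,150),5)[0]),(PS,c([(485,197)],(140,70),6)[0])],[.42,-.39,.2]))
print(multi([(P,q[1]),(PT,c([(91,236)],(340,150),5)[0]),(PS,c([(355,287)],(140,70),6)[0])],[.42,-.39,.2]))
E
```

```text
0.172 [[0.4201, -0.3935, 0.2], [0.5099, -0.3926, 0.188], [0.4267, -0.3947, 0.172], [0.4983, -0.3953, 0.172]]
0.176 [[0.4203, -0.3922, 0.204], [0.5089, -0.3913, 0.192], [0.4269, -0.3935, 0.176], [0.4976, -0.3941, 0.176]]
0.18 [[0.4206, -0.3909, 0.208], [0.508, -0.3901, 0.196], [0.427, -0.3923, 0.18], [0.4968, -0.3929, 0.18]]
0.184 [[0.4209, -0.3896, 0.212], [0.5071, -0.3889, 0.2], [0.4272, -0.3911, 0.184], [0.4961, -0.3917, 0.184]]
(array([ 0.42053701, -0.39110531,  0.2066521 ]), array([-0.01, -0.28,  1.03, -0.13, -0.01, -0.11]))
(array([ 0.50989136, -0.39250511,  0.18857739]), array([0.17, 0.13, 0.02, 0.22, 0.62, 0.22]))
```

```bash
python3 - <<'E'
from h import *
plan([.4205,-.391,.202])
E
```

```text
t=1.87 tcp=[ 0.4394 -0.3808  0.3322] yawY=-0.16 shift=[-1.04 -1.88 13.02] q6=-0.80
```

carry_out --commands '[[[-0.52,-0.94,0,0],[-0.52,-0.94,0,0],[0,0,3,0],[0,0,3,0],[0,0,3,0],[0,0,2,0],[0,0,2.0,0],[0,0,0,0],[0,0,0,0]]]' --claw 4

```text
t: 2.62
tool_pos: [0.4194, -0.391, 0.2019]
orientation: [-2.244, -2.196, 0.0]
force: [0.3, -0.4, 0.3]
opening: 0.041
```

```bash
python3 - <<'E'
from h import *
plan([.4205,-.391,.202],0); shot('w2')
E
```

```text
t=2.62 tcp=[ 0.4194 -0.391   0.2019] yawY=-1.25 shift=[ 0.01  0.11 -0.01] roll=-1.25 (other 178.75) q6=-0.82
```

View pics/w2.png

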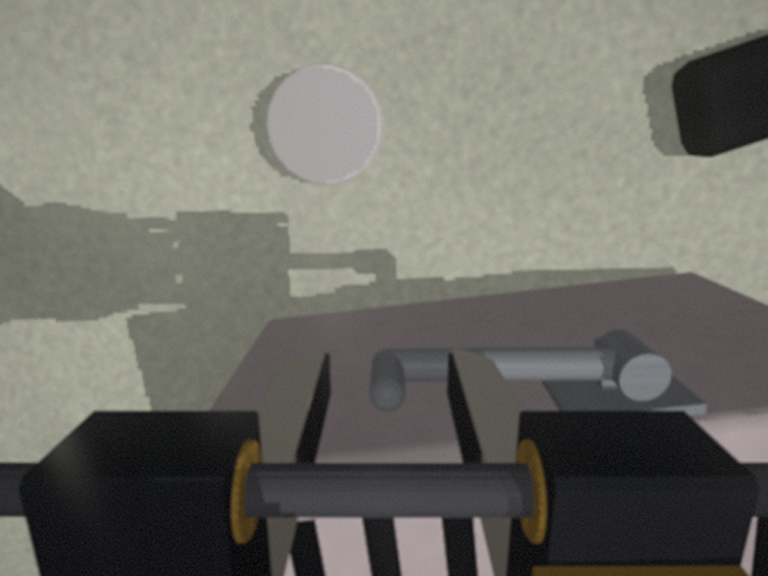

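The stub (388,390) stands between the open fingers. Next I close on it and swing the arc.

carry_out --commands '[[[0,0.1,0,-0.6],[0,0,0,0],[0,0,0,0],[0,0,0,0],[0,0,0,0],[0,0,0,0],[0,0,0,0],[0,0,0,0]]]' --claw 0 --grip_force 15

```text
t: 3.33
tool_pos: [0.4191, -0.3912, 0.203]
orientation: [-2.229, -2.209, 0.005]
force: [-13.4, 1.3, 6.8]
opening: 0.0114
```

carry_out --commands '[[[0.64,0.023,0,4.1],[0.64,0.023,0,4.1],[0.64,0.023,0,4.1],[0.64,0.023,0,4.1],[0.64,0.023,0,4.1],[0.64,0.023,0,4.1],[0.64,0.023,0,4.1],[0.64,0.023,0,4.1],[0.64,0.023,0,4.1],[0.64,0.023,0,4.1],[0.64,0.023,0,4.1],[0.64,0.023,0,4.1],[0.64,0.023,0,4.1],[0.64,0.023,0,4.1],[0.64,0.023,0,4.1],[0.64,0.023,0,4.1],[0.64,0.023,0,4.1],[0.64,0.023,0,4.1],[0.64,0.023,0,4.1],[0.64,0.023,0,4.1]]]'

```text
t: 5.0
tool_pos: [0.4994, -0.3038, 0.2031]
orientation: [3.133, 0.2, -0.0]
force: [-1.5, -4.7, 0.5]
opening: 0.0115
```

```bash
python3 - <<'E'
from h import *
plan([.510,-.392,.202]); shot('w3'); 
im,P=shot('s3',1,'scene'); save(im,'s3c.png',(140,70,260,170),5)
E
```

```text
t=5.00 tcp=[ 0.4994 -0.3038  0.2031] yawY=-82.68 shift=[-0.08  8.88  0.12] q6=0.81
```

View pics/w3.png

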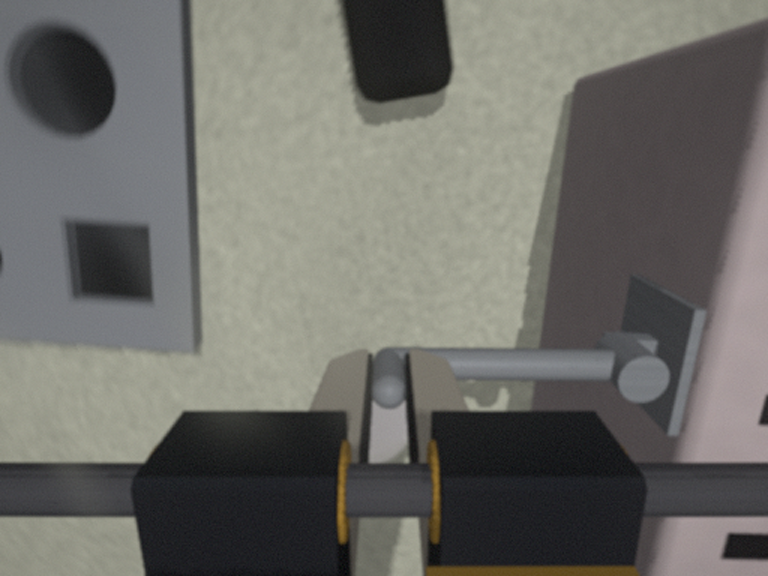

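View pics/s3c.png

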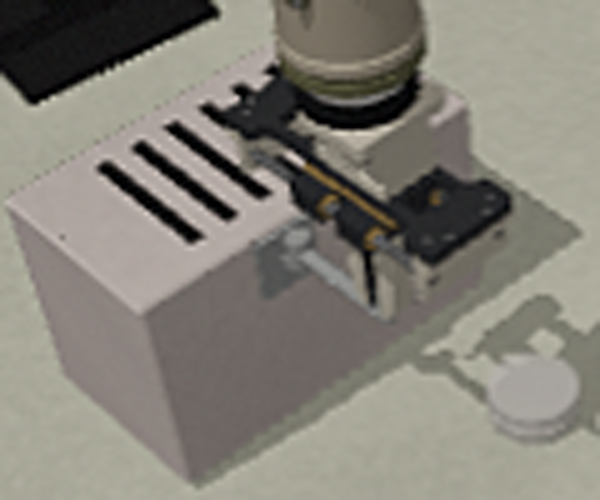

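carry_out --commands '[[[0,0,0,0],[0,0,0,0],[0,0,0,0],[0,0,-2,0],[0,0,-3,0],[0,0,-3,0],[0,0,-3,0],[0,-2,-3,0],[0.2,-4,-1,0],[0.4,-4,0,0],[0.4,-4,0,0],[0.4,-4,0,0],[0.4,-4,0,0],[0.4,-4,0,0],[0.4,-2.5,0,0],[0,-1.5,0,0],[0,0,0,0],[0,0,0,0]]]' --claw 6

```text
t: 6.6
tool_pos: [0.4854, -0.0015, 0.3527]
orientation: [3.134, 0.211, 0.0]
force: [0.3, 0.1, 0.0]
opening: 0.0597
```

```bash
python3 - <<'E'
from h import *
plan([.518,.007,.3]); shot('w4')
E
```

```text
t=6.60 tcp=[ 0.4854 -0.0015  0.3527] yawY=-82.30 shift=[ 3.34 -0.41  5.27] q6=1.33
```

View pics/w4.png

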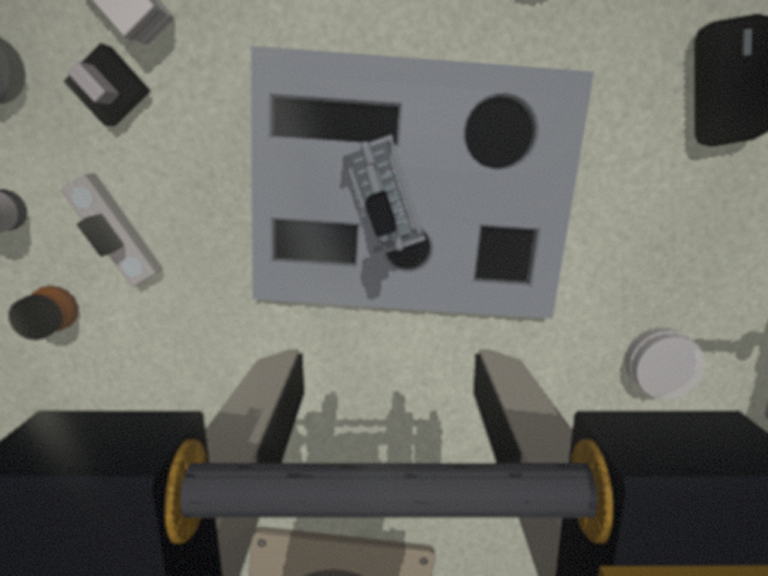

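```bash
python3 - <<'E'
from h import *
P=load('w4')
save(P['im'],'w4c.png',(210,80,310,205),6)
save(P['im'],'w4t.png',(160,20,410,220),3.2)
save(P['im'],'w4o.png',(0,0,120,240),3.3)
E
```

```text
(no output)
```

View pics/w4c.png

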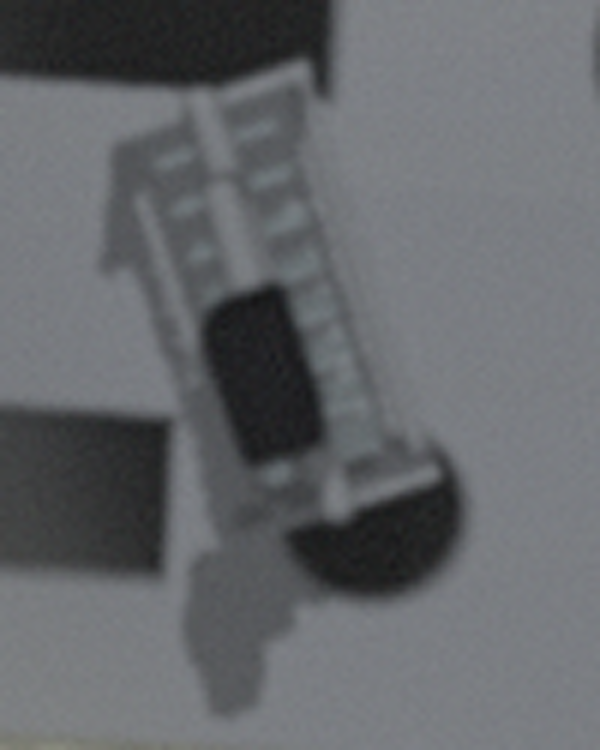

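View pics/w4t.png

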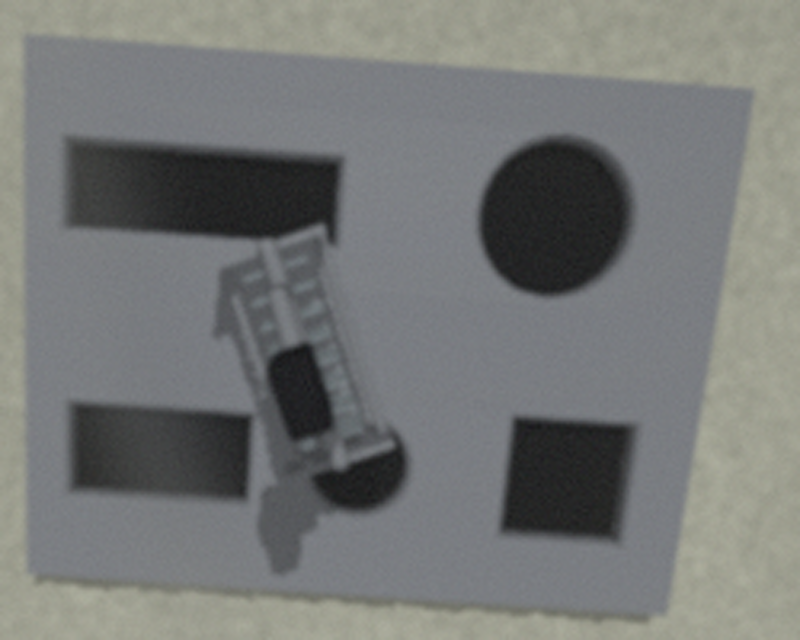

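```bash
cat >> fit.py <<'E'
def rect(a,b,z): return np.array([[a/2,b/2,z],[a/2,-b/2,z],[-a/2,-b/2,z],[-a/2,b/2,z]])
def fit1(P,model,a,x0):
    def f(p):
        R=np.array([[np.cos(p[2]),-np.sin(p[2])],[np.sin(p[2]),np.cos(p[2])]])
        return (w2px(P,np.c_[model[:,:2]@R.T+p[:2],model[:,2]])-a).ravel()
    r=least_squares(f,x0); return r.x,np.abs(r.fun).max()
E
python3 - <<'E'
from fit import *
P=load('w4')
a=px2w(P,c([(248,465),(323,440),(205,325),(287,285)],(210,80),6),[.184,.184,.184,.144]);print(a.round(4))
b=px2w(P,c([(308,100),(390,445),(140,200),(222,520)],(210,80),6),.074);print(b.round(4), np.degrees(np.arctan2(*(b[0]-b[1])[[1,0]])),np.degrees(np.arctan2(*(b[2]-b[3])[[1,0]])))
# tray
tc=c([(25,36),(752,89),(667,614),(30,575)],(160,20),3.2)
print('tray',fit1(P,rect(.23,.30,.018),tc,[.5,0,0]));print(px2w(P,tc,.018).round(4))
pk=dict(bar=[(65,137),(343,157),(338,243),(68,225)],sq=[(515,418),(634,426),(618,541),(502,531)],mail=[(71,402),(250,416),(246,498),(71,489)])
for k,dim in dict(bar=(.035,.115),sq=(.055,.055),mail=(.041,.081)).items():
    print(k,fit1(P,rect(*dim,.018),c(pk[k],(160,20),3.2),[.5,0,0]))
print('lens',px2w(P,c([(556,215)],(160,20),3.2),.018),'cap',px2w(P,c([(362,466)],(160,20),3.2),.018))
E
```

```text
[[ 0.5054  0.0084  0.184 ]
 [ 0.5109 -0.0027  0.184 ]
 [ 0.5261  0.0178  0.184 ]
 [ 0.53    0.0057  0.144 ]]
[[ 0.5603  0.0057  0.074 ]
 [ 0.4934 -0.021   0.074 ]
 [ 0.5363  0.0369  0.074 ]
 [ 0.4727  0.0121  0.074 ]] 21.695679252154864 21.30775686629247
tray (array([ 0.52016659, -0.02020466,  0.06973142]), np.float64(1.0129628243071238))
[[ 0.6244  0.1365  0.018 ]
 [ 0.6448 -0.1606  0.018 ]
 [ 0.4166 -0.1769  0.018 ]
 [ 0.3957  0.1203  0.018 ]]
bar (array([0.57474201, 0.0583104 , 0.07041971]), np.float64(0.5552893221268107))
sq (array([ 0.47332682, -0.11772411,  0.0667639 ]), np.float64(1.1134407356300642))
mail (array([0.46141559, 0.06618542, 0.06897574]), np.float64(1.2516229286631244))
lens [[ 0.58520438 -0.09034515  0.018     ]] cap [[ 0.46723094 -0.02477197  0.018     ]]
```

```bash
python3 - <<'E'
from h import *
plan([.519,.007,.168],-68.5)
E
```

```text
t=6.65 tcp=[ 0.4855 -0.0023  0.3526] yawY=-82.38 shift=[ 3.44 -0.49 18.46] roll=-13.88 (other 166.12) q6=1.33
```

carry_out --commands '[[[1.72,-0.24,0,0],[1.72,-0.25,1,-6.9],[0,0,3,-6.9],[0,0,4,0],[0,0,2,0],[0,0,0,0],[0,0,0,0]]]' --claw 4.5

```text
t: 7.23
tool_pos: [0.5184, 0.0061, 0.2517]
orientation: [-3.087, -0.579, 0.005]
force: [1.0, 0.4, 1.1]
opening: 0.0451
```

```bash
python3 - <<'E'
from h import *
plan([.519,.007,.168],-68.5); shot('w5')
E
```

```text
t=7.23 tcp=[0.5184 0.0061 0.2517] yawY=-68.74 shift=[ 0.12 -0.05  8.37] roll=-0.24 (other 179.76) q6=1.11
```

View pics/w5.png

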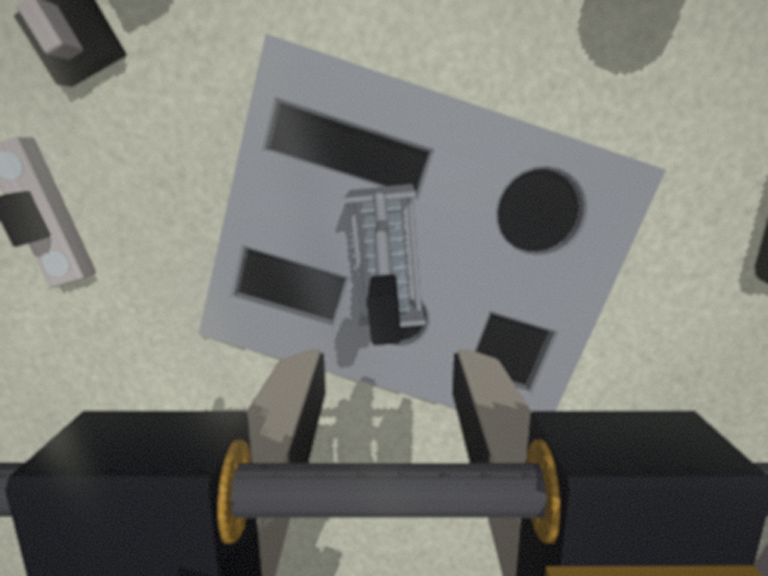

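The block (385,310) lies square between the fingers, so I descend and grip.

carry_out --commands '[[[0.12,-0.05,2,0],[0,0,2,0],[0,0,2,0],[0,0,1.4,0],[0,0,1,0],[0,0,0,0]]]'

```text
t: 7.78
tool_pos: [0.5202, 0.0078, 0.1686]
orientation: [-3.087, -0.581, 0.0]
force: [0.3, -0.8, -0.6]
opening: 0.0452
```

carry_out --commands '[[[0,0,0,0],[0,0,0,0],[0,0,0,0],[0,0,0,0],[0,0,0,0],[0,0,-0.5,0],[0,0,-1,0],[0,0,-1.5,0],[0,0,-2,0],[0,0,0,0]]]' --claw 0 --grip_force 25

```text
t: 8.62
tool_pos: [0.5221, 0.008, 0.2235]
orientation: [3.086, 0.582, 0.01]
force: [1.7, -0.6, -1.5]
opening: 0.0139
```

```bash
python3 - <<'E'
from h import *
plan([.5,-.25,.25],-83);print(pose()[0]['force']); shot('w6'); im,P=shot('s6',1,'scene'); save(im,'s6c.png',(180,130,330,270),4)
E
```

```text
t=8.62 tcp=[0.5221 0.008  0.2235] yawY=-68.64 shift=[-11.44  23.23  -2.65] roll=14.36 (other -165.64) q6=1.12
[ 1.74934899 -0.5633159  -1.48779971]
```

View pics/w6.png

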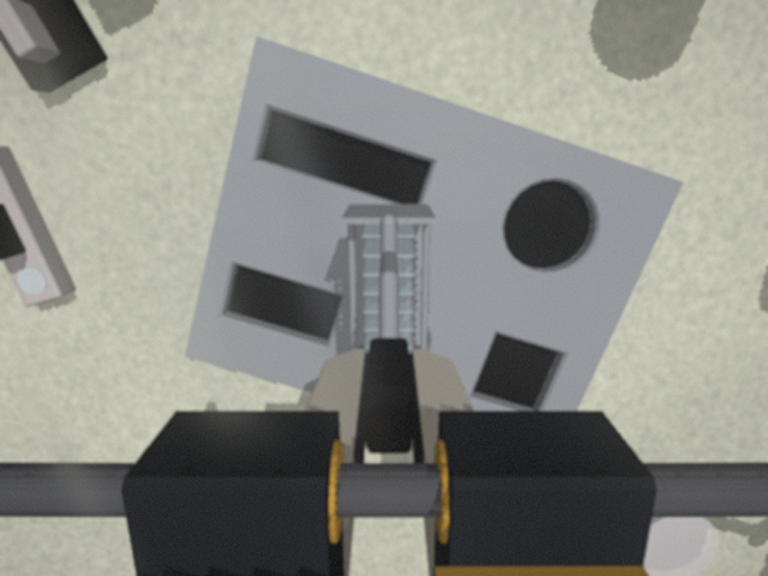

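View pics/s6c.png

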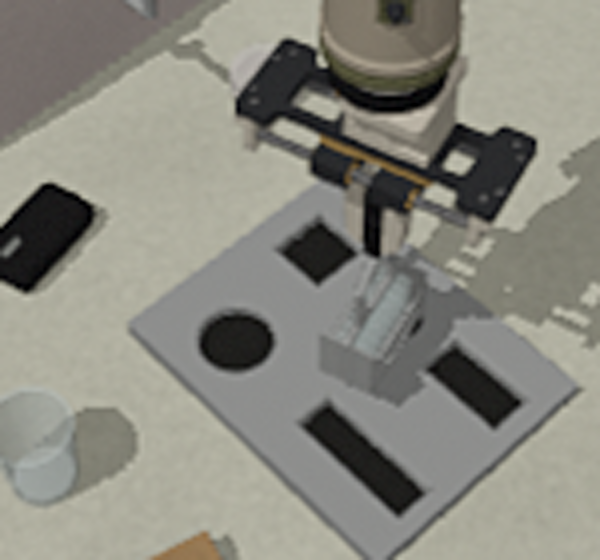

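```bash
python3 - <<'E'
from fit import *
P=load('w6'); s,p,R=pose()
X=px2w(P,c([(389,340),(374,340),(405,340)],(0,0),1.5),p[2]-.0246); print(((X-p)@R).round(4))
plan([.492,-.244,.2525],-83)
E
```

```text
[[ 0.0085  0.001   0.0246]
 [ 0.0085 -0.0046  0.0246]
 [ 0.0085  0.0071  0.0246]]
t=8.72 tcp=[0.5208 0.0081 0.2196] yawY=-68.64 shift=[-11.86  22.44  -3.29] roll=14.36 (other -165.64) q6=1.12
```

carry_out --commands '[[[-0.5,1.0,-1.0,0],[-1,2.0,-1.0,0],[-1.5,2.8,-1.3,0],[-1.5,2.8,0,0],[-1.5,2.8,0,0],[-1.5,2.8,0,0],[-1.5,2.8,0,0],[-1.3,2.5,0,4],[-0.7,2.0,0,4],[-0.4,1.2,0,4],[0,0,0,2.4],[0,0,0,0],[0,0,0,0]]]'

```text
t: 9.8
tool_pos: [0.4926, -0.245, 0.2508]
orientation: [-3.135, -0.192, 0.002]
force: [-0.2, 0.2, -2.8]
opening: 0.0139
```

```bash
python3 - <<'E'
from h import *
plan([.492,-.244,.2525],-83); shot('w7'); im,P=shot('s7',1,'scene'); save(im,'s7c.png',(150,70,290,210),4.2);im,P=shot('t7',1,'top'); save(im,'t7c.png',(290,150,430,270),5)
E
```

```text
t=9.80 tcp=[ 0.4926 -0.245   0.2508] yawY=-83.00 shift=[-0.05 -0.11 -0.17] roll=0.00 (other -180.00) q6=0.89
```

View pics/w7.png

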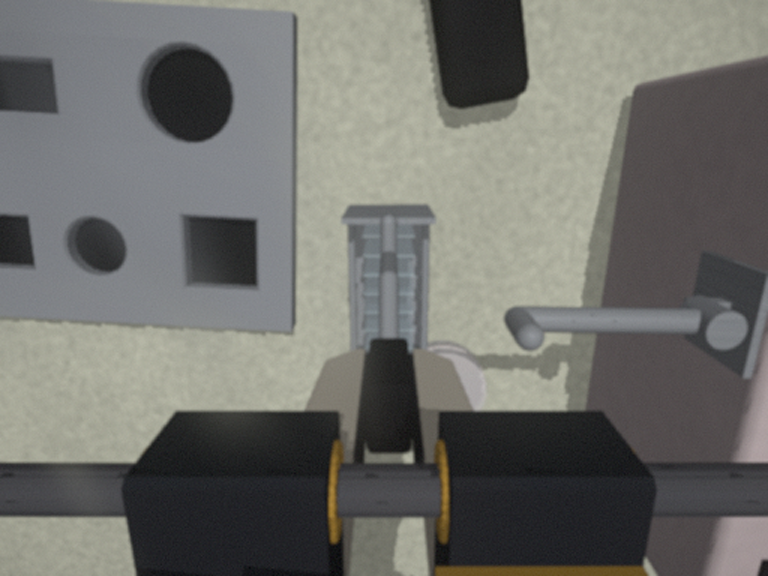

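View pics/s7c.png

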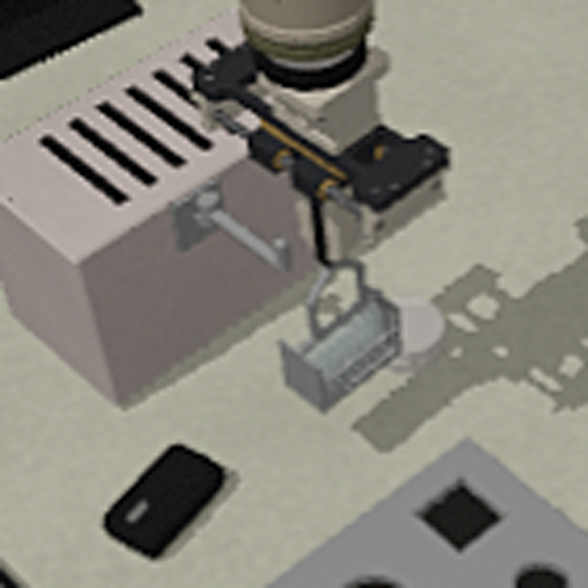

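View pics/t7c.png

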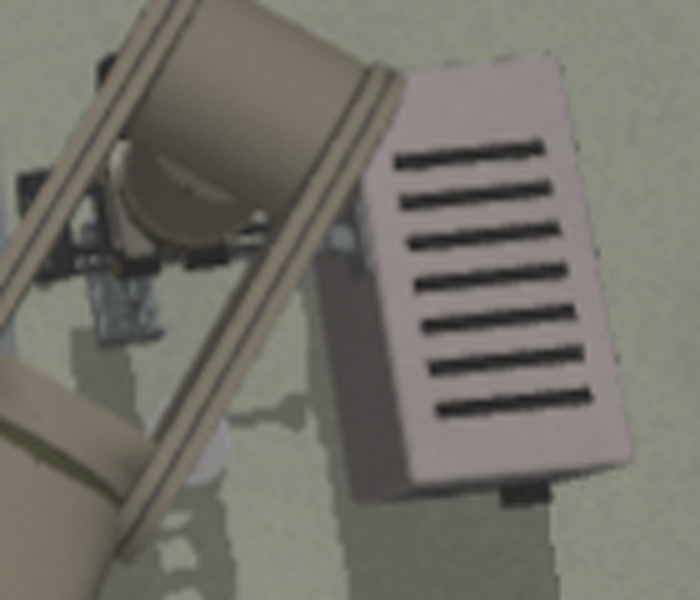

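```bash
python3 - <<'E'
from fit import *
P=load('w7'); s,p,R=pose(); print(p)
save(P['im'],'w7c.png',(320,160,512,260),4)
X=px2w(P,c([(527,332),(726,331),(550,319),(690,319)],(0,0),1.5),[.206,.19,.178,.178]); print(X.round(4)); print(((X-p)@R).round(4))
# expected carrier eye projection
for nm,h in (('eye',.108),('eye top',.116),('open bottom',.06)):
    print(nm, (w2px(robot.camera_params('scene'),[p+R@np.array([-.0025,0,0])+[0,0,-.1506+h]])[0]-[150,70])*4.2)
print('tip',(w2px(robot.camera_params('scene'),[X[0]])[0]-[150,70])*4.2)
E
```

```text
[ 0.49313899 -0.24433042  0.25134709]
[[ 0.5035 -0.3006  0.206 ]
 [ 0.5092 -0.3932  0.19  ]
 [ 0.5014 -0.3192  0.178 ]
 [ 0.5093 -0.3837  0.178 ]]
[[ 0.0034  0.0572  0.0453]
 [-0.0024  0.1498  0.0613]
 [-0.001   0.0754  0.0733]
 [-0.001   0.1403  0.0733]]
eye [334.67052481 272.34626642]
eye top [333.96814732 264.80207274]
open bottom [338.72925562 315.9179598 ]
tip [278.06102185 242.57024858]
```

View pics/w7c.png

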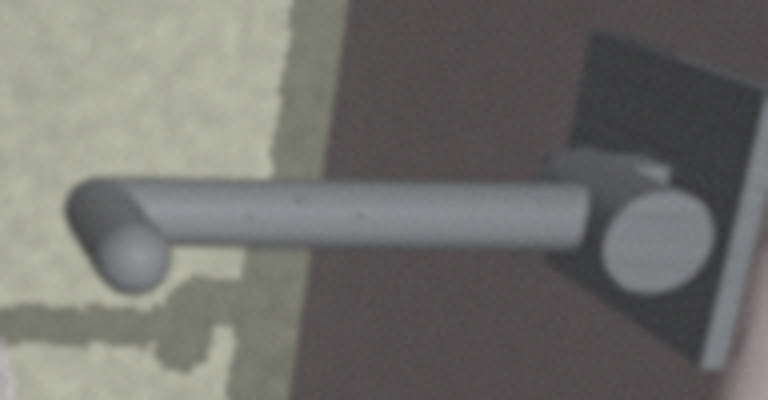

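carry_out --commands '[[[0,0.7,0,0],[0,1.0,0,0],[0,1.0,0,0],[0,1.0,0,0],[0,1.0,0,0],[0,1.0,0,0],[0,1.0,0,0],[0,1.0,0,0],[0,0,0,0]]]'

```text
t: 10.7
tool_pos: [0.5025, -0.3233, 0.2514]
orientation: [3.135, 0.188, -0.001]
force: [-0.4, -0.2, -3.2]
opening: 0.0134
```

```bash
python3 - <<'E'
from h import *
plan([.505,-.3485,.2525],-83); shot('w8'); im,P=shot('s8',1,'scene'); save(im,'s8c.png',(150,70,270,180),5)
E
```

```text
t=10.70 tcp=[ 0.5025 -0.3233  0.2514] yawY=-83.13 shift=[-0.05  2.53 -0.11] roll=-0.13 (other 179.87) q6=0.79
```

View pics/w8.png

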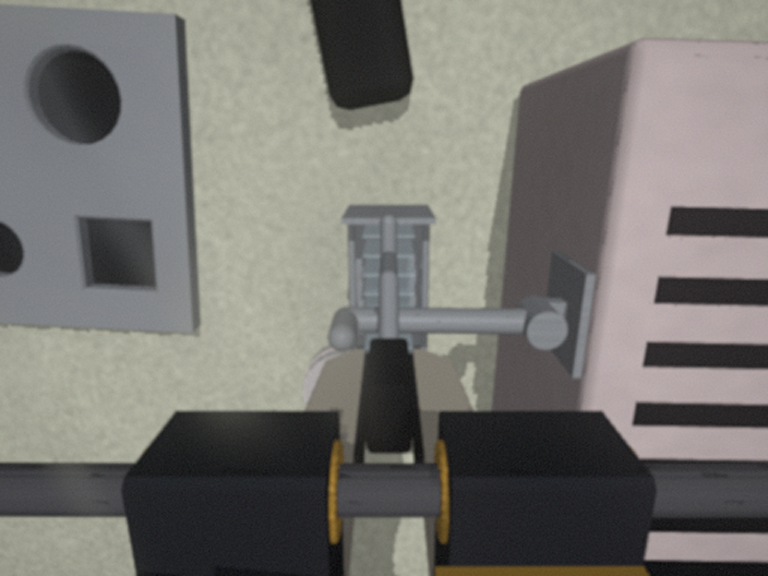

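View pics/s8c.png

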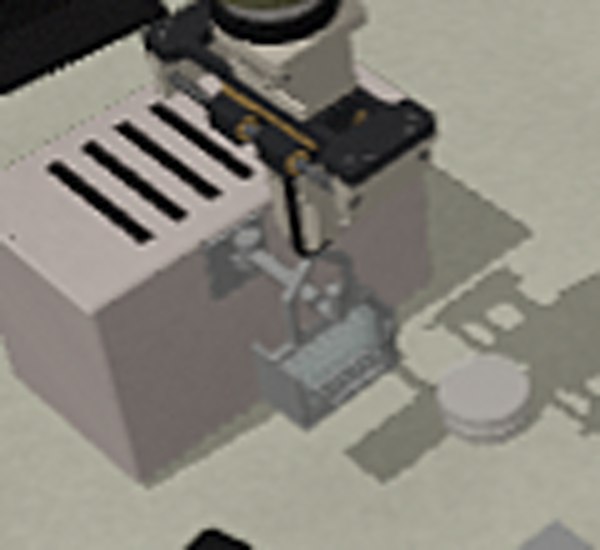

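The arm now passes through the eye, with the stub outside at (345,328) and no contact force. I continue to mid-arm and lower.

carry_out --commands '[[[0,1.0,0,0],[0,1.0,0,0],[0,0.5,0,0],[0,0,0.5,0],[0,0,0.7,0],[0,0,0.7,0],[0,0,0.5,0],[0,0,0.3,0],[0,0,0,0]]]'

```text
t: 11.55
tool_pos: [0.5051, -0.3453, 0.2231]
orientation: [-3.134, -0.191, 0.003]
force: [-0.3, -0.3, -2.4]
opening: 0.014
```

carry_out --commands '[[[0,0.2,0.2,0],[0,0,0,0]]]'

```text
t: 11.72
tool_pos: [0.506, -0.3482, 0.2226]
orientation: [3.135, 0.191, 0.0]
force: [-0.1, -0.3, -3.3]
opening: 0.0137
```

carry_out --commands '[[[0,0,0.2,0],[0,0,0,0]]]'

```text
t: 11.88
tool_pos: [0.5061, -0.3482, 0.2208]
orientation: [3.135, 0.19, 0.001]
force: [0.1, -0.5, -1.8]
opening: 0.0139
```

carry_out --commands '[[[0,0,0.2,0],[0,0,0,0]]]'

```text
t: 12.05
tool_pos: [0.5064, -0.3482, 0.2203]
orientation: [3.134, 0.191, 0.003]
force: [-1.8, 1.2, 3.7]
opening: 0.0139
```

carry_out --commands '[[[0,0,0,0],[0,0,0,0],[0,0,0,0],[0,0,0,0],[0,0,-0.5,0],[0,0,-1,0],[0,0,-2,0],[0,0,-2,0],[0,0,-3,0],[0,0,0,0]]]' --claw 3

```text
t: 12.88
tool_pos: [0.5077, -0.3494, 0.3119]
orientation: [3.129, 0.19, 0.012]
force: [0.9, -0.8, 1.7]
opening: 0.0301
```

```bash
python3 - <<'E'
from h import *
plan([.505,-.3485,.2525],-83); shot('w9'); im,P=shot('s9',1,'scene'); save(im,'s9c.png',(150,70,270,180),5)
E
```

```text
t=12.88 tcp=[ 0.5077 -0.3494  0.3119] yawY=-83.05 shift=[-0.29 -0.16  5.94] roll=-0.05 (other 179.95) q6=0.76
```

View pics/w9.png

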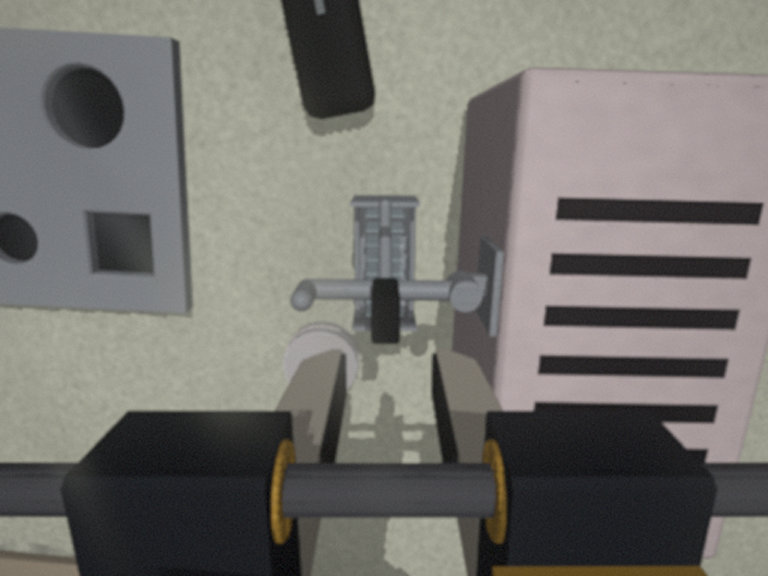

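View pics/s9c.png

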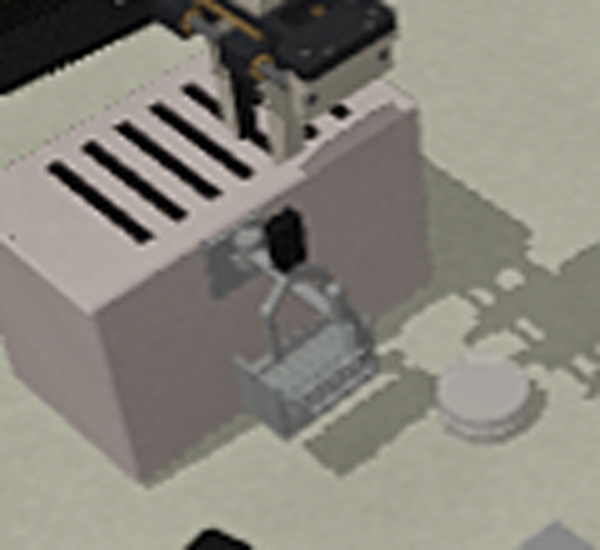

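carry_out --commands '[[[0,-2,-2,0],[0,-3,-2,0],[0,-4,-1,0],[0,-4,0,0],[0,-4,0,0],[0,-4,0,0],[0,-4,0,0],[0,-4,0,0],[0,-3,0,0],[0,-1.5,0,0],[0,0,0,0],[0,0,0,0]]]' --claw 9.3

```text
t: 13.98
tool_pos: [0.465, -0.0149, 0.3531]
orientation: [3.135, 0.194, -0.001]
force: [0.8, -0.1, -0.8]
opening: 0.0933
```

```bash
python3 - <<'E'
from h import *
plan([.44,.30,.40],-83); im,P=shot('w10'); save(im,'w10t.png',(100,0,420,256),2.5)
E
```

```text
t=13.98 tcp=[ 0.465  -0.0149  0.3531] yawY=-82.93 shift=[  1.39 -31.56  -4.7 ] roll=0.07 (other -179.93) q6=1.31
```

View pics/w10t.png

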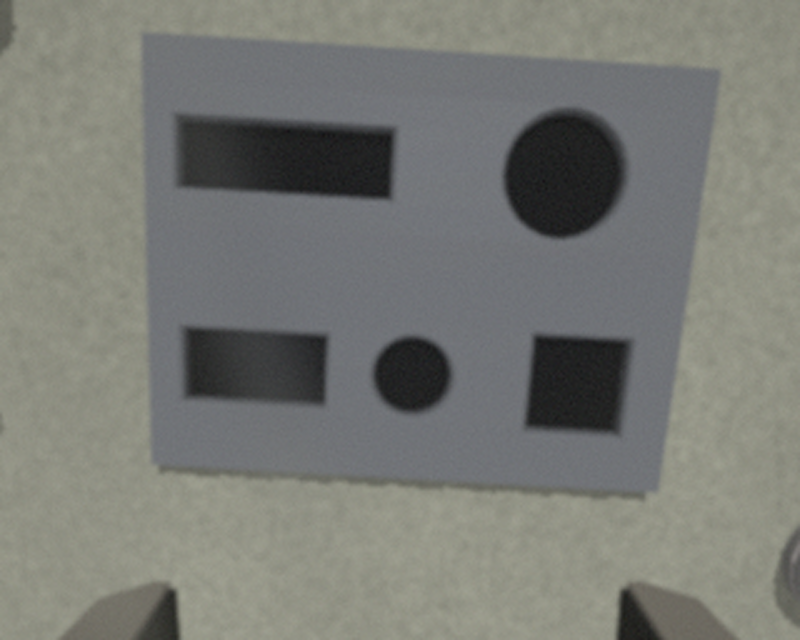

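```bash
python3 - <<'E'
from fit import *
P=load('w10'); C=lambda p:c(p,(100,0),2.5)
print('tray',fit1(P,rect(.23,.30,.018),C([(142,33),(719,70),(658,492),(154,464)]),[.5,0,0]))
pk=dict(bar=[(176,115),(396,128),(392,198),(178,186)],sq=[(535,335),(630,340),(618,433),(527,427)],mail=[(183,327),(328,335),(326,404),(185,398)])
for k,dim in dict(bar=(.035,.115),sq=(.055,.055),mail=(.041,.081)).items():
    print(k,fit1(P,rect(*dim,.018),C(pk[k]),[.5,0,0]))
E=lambda l,r,t,b: px2w(P,C([((l[0]+r[0]+t[0]+b[0])/4,(l[1]+r[1]+t[1]+b[1])/4)]),.018)
for l,r,t,b in [((504,174),(627,168),(568,107),(561,238)),((373,374),(452,374),(413,336),(412,412))]:
    print(px2w(P,C([l,r,t,b]),.018).round(4).tolist(),px2w(P,C([l,r,t,b]),.018).mean(0))
E
```

```text
tray (array([ 0.52020891, -0.02018324,  0.06781232]), np.float64(1.0641147993617892))
bar (array([0.5742998 , 0.05831132, 0.06944743]), np.float64(0.27837633095029446))
sq (array([ 0.47340177, -0.11782638,  0.07064581]), np.float64(0.8050787312480736))
mail (array([0.46102914, 0.06555913, 0.0745029 ]), np.float64(0.5628119856610283))
[[0.5803, -0.0582, 0.018], [0.5915, -0.1229, 0.018], [0.6172, -0.0862, 0.018], [0.5516, -0.0942, 0.018]] [ 0.58513234 -0.09036733  0.018     ]
[[0.465, -0.0011, 0.018], [0.4705, -0.0458, 0.018], [0.4891, -0.021, 0.018], [0.4459, -0.026, 0.018]] [ 0.46761586 -0.02346835  0.018     ]
```

carry_out --commands '[[[0.2,-3,-1,0],[0.2,-4,-1,0],[0.2,-4,-1,0],[0.2,-4,-1,0],[0.2,-4,0,0],[0.2,-4,0,0],[0,-4,0,0],[0,-3,0,0],[0,-1.5,0,0],[0,0,0,0],[0,0,0,0]]]'

```text
t: 14.95
tool_pos: [0.4397, 0.2981, 0.3928]
orientation: [3.135, 0.19, -0.002]
force: [0.6, -0.4, 0.3]
opening: 0.0931
```

```bash
python3 - <<'E'
from h import *
plan([.44,.30,.40],-83); im,P=shot('w11')
E
```

```text
t=14.95 tcp=[0.4397 0.2981 0.3928] yawY=-83.05 shift=[ 0.05 -0.19 -0.72] roll=-0.05 (other 179.95) q6=1.95
```

View pics/w11.png

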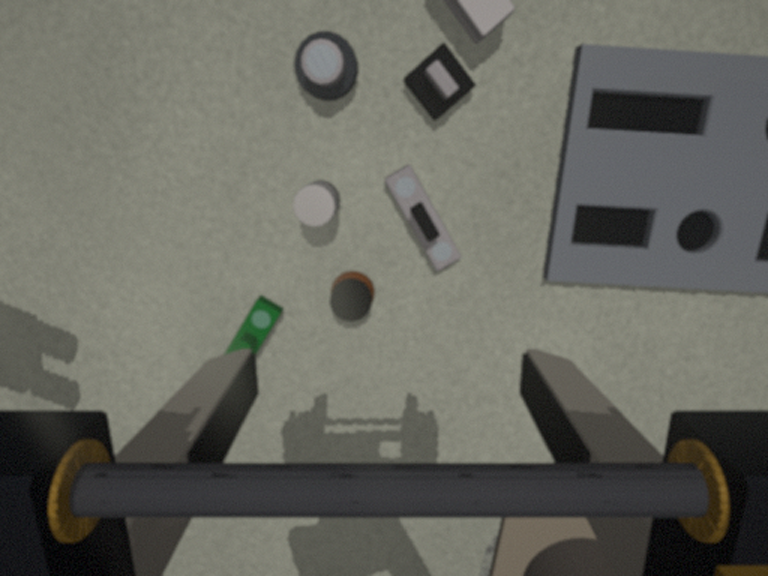

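The wrist view shows the bar slider (aluminium, black grip) at (425,222), the cassette at (440,80), the lens at (325,63), the capsule at (317,205), the mailer at the top edge (480,15), and the jar at (352,298). The green slider at (255,330) is the decoy, so it is left alone.

```bash
python3 - <<'E'
from h import *
P=load('w11')
save(P['im'],'w11c.png',(190,10,330,190),4.4)
E
```

```text
(no output)
```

View pics/w11c.png

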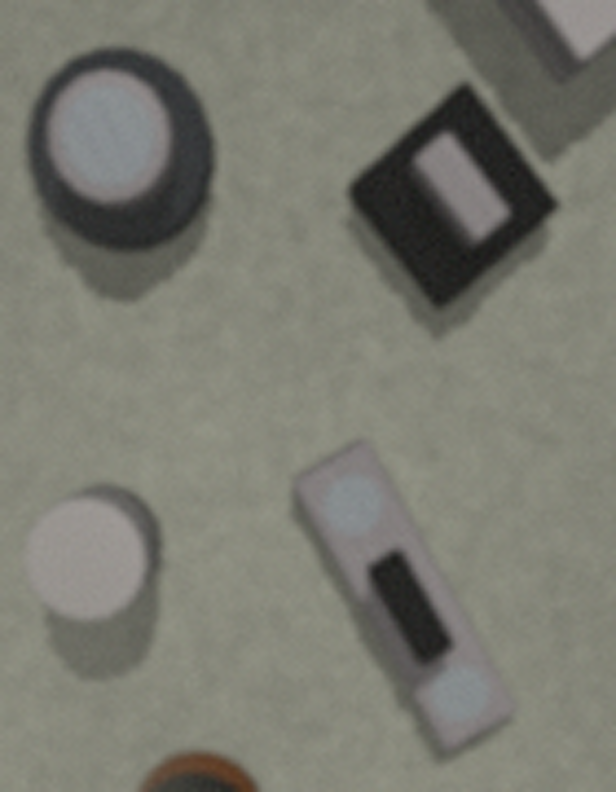

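```bash
python3 - <<'E'
from fit import *
P=load('w11'); C=lambda p:c(p,(190,10),4.4)
# bar top z=.02 : corners
print('bar',fit1(P,rect(.110,.030,.02),C([(298,482),(362,440),(512,708),(442,752)]),[.44,.26,.5]))
print('bar grip',fit1(P,rect(.036,.014,.046),C([(370,570),(400,549),(452,645),(425,665)]),[.44,.26,.5]))
print('sq',fit1(P,rect(.05,.05,.02),C([(350,192),(466,85),(555,205),(440,305)]),[.57,.26,.5]))
print('sq grip',fit1(P,rect(.032,.014,.046),C([(414,160),(452,132),(511,211),(474,243)]),[.57,.26,.5]))
print('lens neck',px2w(P,C([(110,136)]),.048),'cap',px2w(P,C([(86,557)]),.056), 'lens disc',px2w(P,C([(121,149)]),.022))
plan([.44,.26,.1])
E
```

```text
bar (array([0.44485318, 0.26247988, 0.64002415]), np.float64(1.9998698587180286))
bar grip (array([0.44604986, 0.26218666, 0.6574028 ]), np.float64(1.1006879150621671))
sq (array([0.57549082, 0.26549961, 0.83017897]), np.float64(1.734442425230867))
sq grip (array([0.5762375 , 0.2649758 , 0.80670216]), np.float64(1.037696037563947))
lens neck [[0.57718912 0.37342202 0.048     ]] cap [[0.45098836 0.36932814 0.056     ]] lens disc [[0.57684536 0.37303234 0.022     ]]
t=15.00 tcp=[0.4399 0.2974 0.3931] yawY=-83.11 shift=[-0.41  3.69 29.31] q6=1.95
```

```bash
python3 - <<'E'
from h import *
plan([.4457,.2623,.11],-53)
E
```

```text
t=15.00 tcp=[0.4399 0.2974 0.3931] yawY=-83.11 shift=[ 0.18  3.53 28.31] roll=-30.11 (other 149.89) q6=1.95
```

carry_out --commands '[[[0.1,1.8,2,0],[0.1,1.73,3,0],[0,0,4,-6],[0,0,4,-6],[0,0,4,-6],[0,0,4,-6],[0,0,4,-6],[0,0,3.3,0],[0,0,0,0],[0,0,0,0]]]' --claw 4

```text
t: 15.83
tool_pos: [0.4445, 0.2617, 0.1094]
orientation: [2.98, 0.991, -0.007]
force: [0.6, -0.5, 0.2]
opening: 0.0401
```

```bash
python3 - <<'E'
from h import *
plan([.4457,.2623,.038],-53); im,P=shot('w12')
E
```

```text
t=15.83 tcp=[0.4445 0.2617 0.1094] yawY=-53.22 shift=[0.16 0.03 7.14] roll=-0.22 (other 179.78) q6=1.36
```

View pics/w12.png

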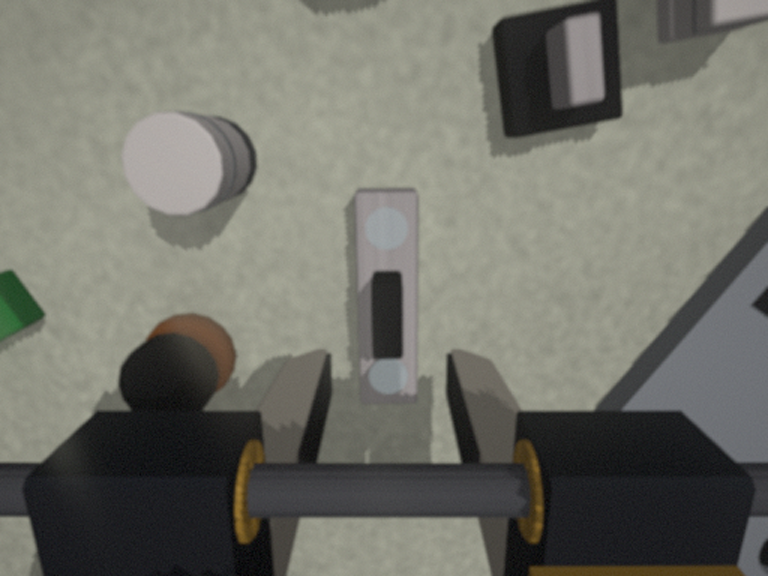

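```bash
python3 - <<'E'
from fit import *
P=load('w12'); s,p,R=pose()
x,e=fit1(P,rect(.110,.030,.02),c([(357,189),(416,189),(417,403),(361,403)],(0,0),1.5),[.44,.26,.6]); print(x,e)
print((np.r_[x[:2],.038]-p)@R*100)
x,e=fit1(P,rect(.036,.014,.046),c([(371,272),(402,271),(403,357),(373,358)],(0,0),1.5),[.44,.26,.6]); print(x,e)
print((np.r_[x[:2],.038]-p)@R*100)
E
```

```text
[0.4459657  0.26283895 0.65256616] 2.0805108554529284
[-0.03069396 -0.01908422  7.39855684]
[0.44798223 0.26461623 0.66047193] 3.303531018214983
[ 0.23723935 -0.04058858  7.39864388]
```

carry_out --commands '[[[0.05,0,2,0.2],[0,0,2,0],[0,0,1.6,0],[0,0,1,0],[0,0,0.5,0],[0,0,0,0],[0,0,0,0]]]'

```text
t: 16.47
tool_pos: [0.447, 0.2646, 0.0413]
orientation: [-2.981, -0.99, -0.003]
force: [0.6, 0.2, 0.0]
opening: 0.0399
```

carry_out --commands '[[[0,0,0,0],[0,0,0,0],[0,0,0,0],[0,0,0,0],[0,0,0,0]]]' --claw 0 --grip_force 25

```text
t: 16.88
tool_pos: [0.446, 0.2643, 0.04]
orientation: [-2.981, -0.99, -0.001]
force: [0.0, -0.1, 2.0]
opening: 0.014
```

carry_out --commands '[[[0,0,-1,0],[0,0,-2,0],[0,0,-3,0],[0,0,-4,0],[0,0,0,0],[0,0,0,0]]]'

```text
t: 17.38
tool_pos: [0.4479, 0.2652, 0.1435]
orientation: [-2.981, -0.99, -0.01]
force: [-0.2, 0.1, -2.3]
opening: 0.0137
```

```bash
python3 - <<'E'
from h import *
plan([.5743,.0585,.12],4); im,P=shot('w13')
E
```

```text
t=17.38 tcp=[0.4479 0.2652 0.1435] yawY=-53.24 shift=[-2.26 24.12  2.36] roll=-57.24 (other 122.76) q6=1.37
```

View pics/w13.png

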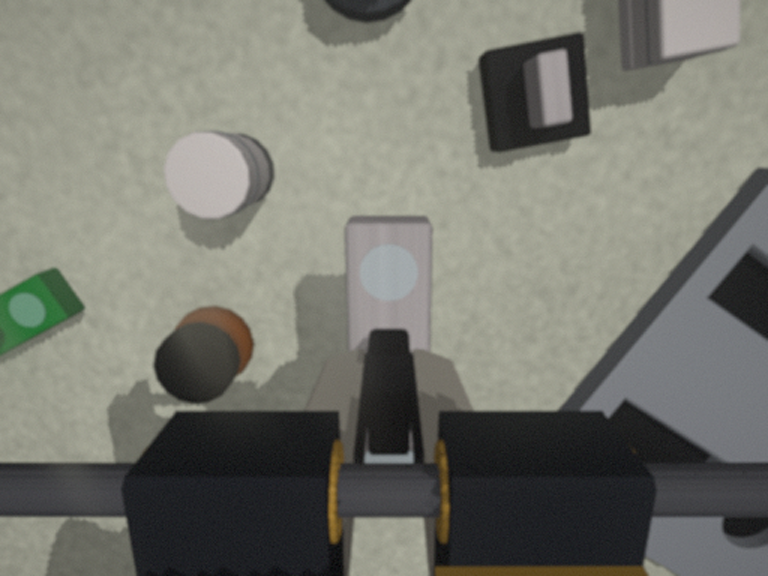

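```bash
cat >> h.py <<'E'
def shot(name,scale=1.5,cam='wrist',box=None):
    P=robot.camera_params(cam); s,p,R=pose(); im=robot.read_camera(cam); np.savez(name+'.npz',im=im,mtx=P['mtx'],dist_coeffs=P['dist_coeffs'],R=P['R'],t=P['t'],p=p,Rt=R); save(im,name+'.png',box,scale); return im,P
def toolpx(P,px,dz):
    """full-res pixels -> tool-frame xy(mm) at height TCP z + dz"""
    X=px2w(P,px,P['p'][2]+dz); return ((X-P['p'])@P['Rt']*1000).round(1)
E
python3 - <<'E'
from fit import *
P=load('w13'); P=dict(P); s,p,R=pose(); P['p']=p; P['Rt']=R
print(toolpx(P,c([(347,221),(431,220),(349,345),(430,345)],(0,0),1.5),-.020))
save(P['im'],'w13c.png',(220,135,300,240),6)
E
```

```text
[[ 54.4 -13.5  20.1]
 [ 54.8  15.   20.1]
 [  9.2 -13.7  20. ]
 [  9.2  15.7  20. ]]
```

View pics/w13c.png

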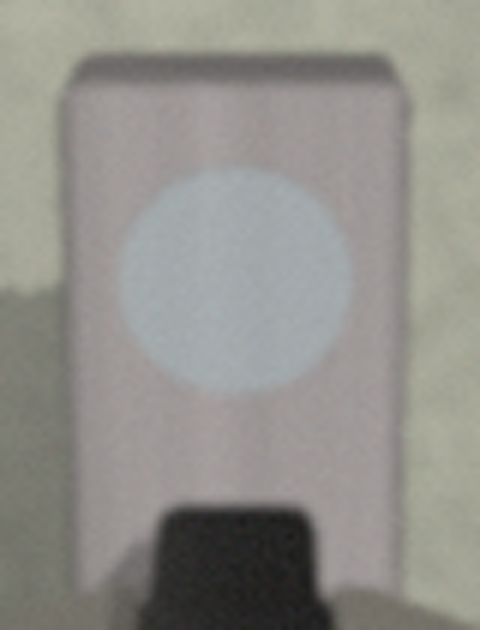

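carry_out --commands '[[[-0.2,2,0,0],[-0.32,3.5,0,0],[-0.32,3.5,0,0],[-0.32,3.5,0,0],[-0.32,3.5,0,0],[-0.32,3.5,0,0],[-0.28,3,0,0],[-0.2,1.6,0,0],[0,0,0,-7.1],[0,0,0,-7.1],[0,0,0,-7.1],[0,0,0,-7.1],[0,0,1,-7.1],[0,0,1,-7.1],[0,0,1,-7.1],[0,0,1,-7.1],[0,0,0,0],[0,0,0,0]]]'

```text
t: 18.93
tool_pos: [0.57, 0.0579, 0.0978]
orientation: [-2.154, -2.283, 0.004]
force: [0.8, -0.1, -1.2]
opening: 0.0135
```

```bash
python3 - <<'E'
from h import *
plan([.5740,.0603,.065],4); im,P=shot('w14')
E
```

```text
t=18.93 tcp=[0.57   0.0579 0.0978] yawY=3.34 shift=[0.22 0.43 3.28] roll=-0.66 (other 179.34) q6=-0.05
```

View pics/w14.png

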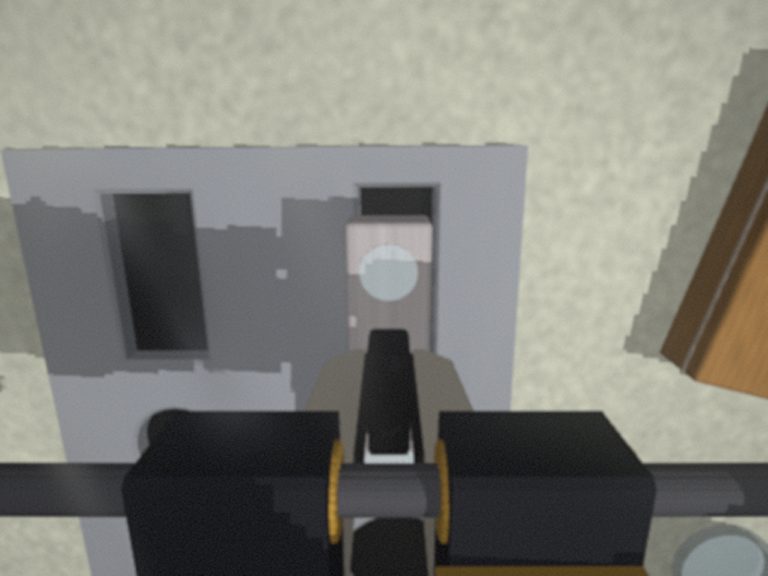

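```bash
python3 - <<'E'
from fit import *
P=dict(load('w14')); 
save(P['im'],'w14c.png',(220,110,310,240),5)
E
```

```text
(no output)
```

View pics/w14c.png

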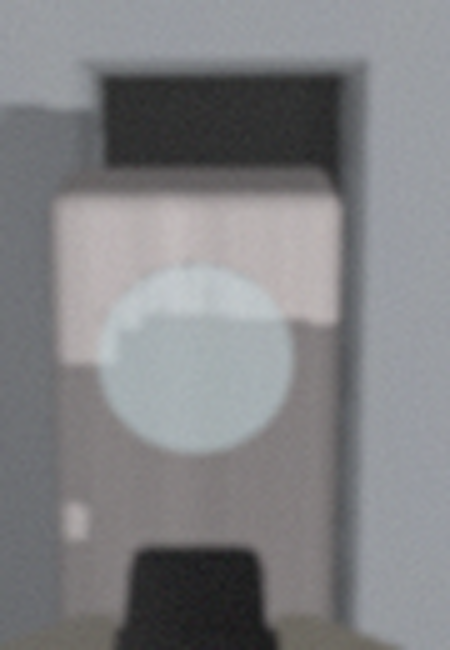

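```bash
python3 - <<'E'
from fit import *
P=dict(load('w14')); C=lambda p:c(p,(220,110),5)
print(P['p'])
print('pocket',toolpx(P,C([(92,65),(365,65),(357,500)]),.018-P['p'][2]))
print('bar',toolpx(P,C([(57,198),(340,198)]),-.020))
E
```

```text
[0.57001043 0.05785182 0.09777166]
pocket [[ 59.9 -13.5  79.8]
 [ 60.   22.7  79.7]
 [ -0.9  23.3  79.7]]
bar [[ 51.8 -13.6  20.1]
 [ 51.9  14.8  20. ]]
```

carry_out --commands '[[[0.35,0.42,1,-0.66],[0,0,1.2,0],[0,0,1.0,0],[0,0,0,0],[0,0,0,0]]]'

```text
t: 19.4
tool_pos: [0.5744, 0.0612, 0.066]
orientation: [-2.137, -2.299, 0.003]
force: [-0.4, 0.6, -1.3]
opening: 0.0136
```

```bash
python3 - <<'E'
from h import *
plan([.5740,.0603,.065],4); im,P=shot('w15'); save(im,'w15c.png',(215,100,315,240),5)
E
```

```text
t=19.40 tcp=[0.5744 0.0612 0.066 ] yawY=4.18 shift=[-0.09 -0.05  0.1 ] roll=0.18 (other -179.82) q6=-0.06
```

View pics/w15c.png

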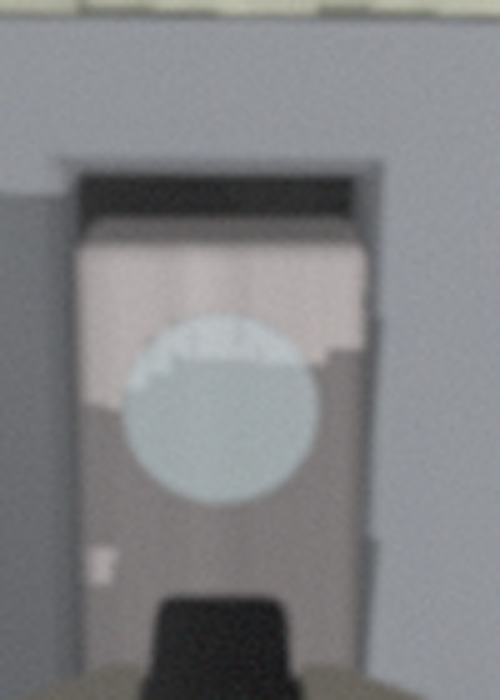

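```bash
python3 - <<'E'
from fit import *
P=dict(load('w15')); C=lambda p:c(p,(215,100),5)
print(P['p'])
print('pocket',toolpx(P,C([(62,162),(383,162),(372,600)]),.018-P['p'][2]))
print('bar top',toolpx(P,C([(77,250),(366,250)]),-.020))
print('bar bot',toolpx(P,C([(92,217),(350,217)]),-.040))
E
```

```text
[0.57443488 0.06120391 0.06600245]
pocket [[ 57.3 -17.9  48.1]
 [ 57.3  19.   48. ]
 [  3.5  19.1  47.9]]
bar top [[ 51.6 -14.1  20.1]
 [ 51.6  14.9  20. ]]
bar bot [[ 52.1 -14.   40.1]
 [ 52.1  14.8  40. ]]
```

carry_out --commands '[[[0.25,0,0,0.1],[0,0,0.4,0],[0,0,0.4,0],[0,0,0.3,0],[0,0,0,0]]]'

```text
t: 19.87
tool_pos: [0.5762, 0.0638, 0.0576]
orientation: [2.14, 2.299, 0.002]
force: [-3.3, 1.3, 6.2]
opening: 0.0138
```

```bash
python3 - <<'E'
from h import *
plan([.5740,.0603,.065],4); im,P=shot('w16'); save(im,'w16c.png',(215,100,315,240),5)
E
```

```text
t=19.87 tcp=[0.5762 0.0638 0.0576] yawY=4.12 shift=[-0.33 -0.24 -0.74] roll=0.12 (other -179.88) q6=-0.05
```

View pics/w16c.png

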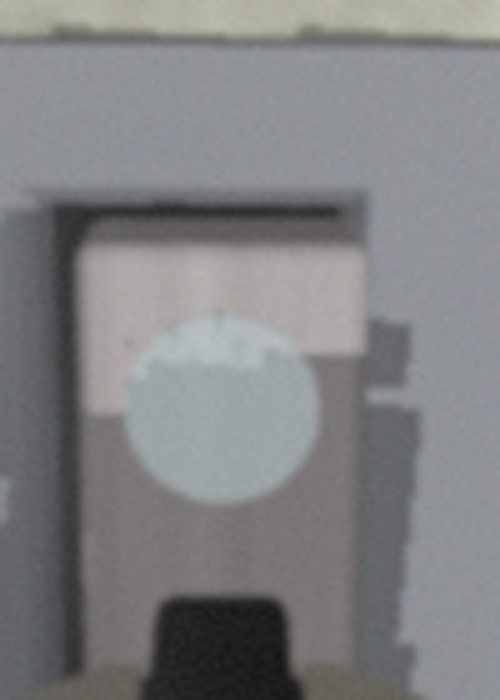

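```bash
python3 - <<'E'
from fit import *
P=dict(load('w16')); C=lambda p:c(p,(215,100),5)
print('pocket',toolpx(P,C([(42,192),(368,192),(358,390)]),.018-P['p'][2]))
print('bar top',toolpx(P,C([(78,248),(366,248)]),-.020))
print('bar bot',toolpx(P,C([(95,217),(350,217)]),-.040))
E
```

```text
pocket [[ 54.9 -19.5  39.6]
 [ 54.9  16.7  39.7]
 [ 32.3  16.1  39.7]]
bar top [[ 51.8 -14.   20. ]
 [ 51.8  14.9  20. ]]
bar bot [[ 52.1 -13.7  40. ]
 [ 52.1  14.8  40. ]]
```

carry_out --commands '[[[0,0,-0.3,0],[0.03,-0.19,0,0],[0,0,0.3,0],[0,0,0.3,0],[0,0,0,0]]]'

```text
t: 20.33
tool_pos: [0.5727, 0.0638, 0.0523]
orientation: [-2.139, -2.299, 0.002]
force: [0.0, -0.2, -2.2]
opening: 0.0139
```

carry_out --commands '[[[0,0,0.3,0],[0,0,0.2,0],[0,0,0.1,0],[0,0,0,0]]]'

```text
t: 20.67
tool_pos: [0.5733, 0.0639, 0.0471]
orientation: [-2.14, -2.299, 0.001]
force: [0.2, 0.2, -0.8]
opening: 0.0145
```

carry_out --commands '[[[0,0,0.1,0],[0,0,0,0]]]'

```text
t: 20.83
tool_pos: [0.5736, 0.0639, 0.0465]
orientation: [-2.14, -2.3, 0.0]
force: [-0.1, -0.7, -0.8]
opening: 0.0137
```

carry_out --commands '[[[0,0,0,0],[0,0,0,0],[0,0,0,0],[0,0,-1,0],[0,0,-3,0],[0,0,-4,0],[0,0,-4,0],[0,0,0,0],[0,0,0,0]]]' --claw 4

```text
t: 21.58
tool_pos: [0.5763, 0.064, 0.1716]
orientation: [2.136, 2.296, 0.009]
force: [0.1, -0.4, -0.5]
opening: 0.0401
```

```bash
python3 - <<'E'
from h import *
plan([.4457,.3693,.2],10); im,P=shot('w17')
E
```

```text
t=21.58 tcp=[0.5763 0.064  0.1716] yawY=4.11 shift=[ 31.39 -10.81  -2.94] roll=-5.89 (other 174.11) q6=-0.05
```

View pics/w17.png

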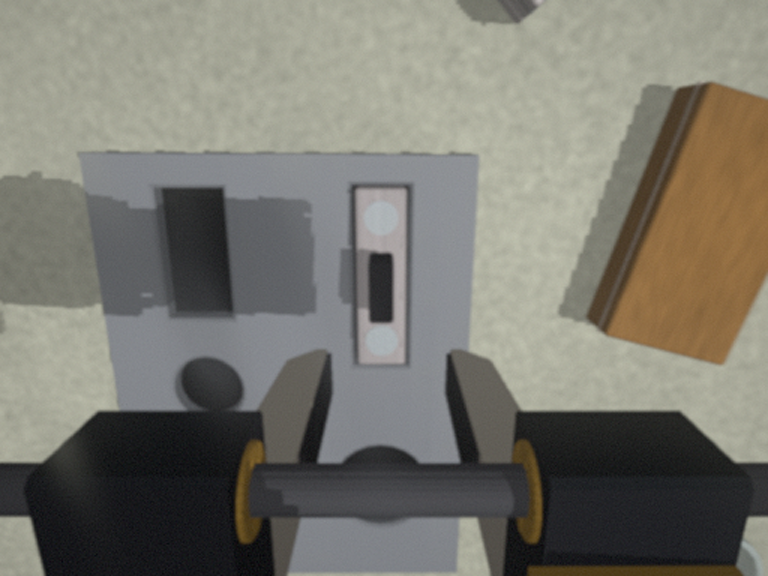

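carry_out --commands '[[[2.2,0.1,-1,0],[3.5,0.2,0,0],[3.5,0.2,0,0],[3.5,0.2,0,0],[3.5,0.2,0,6.8],[0,0,0,6.8],[0,0,0,6.8],[0,0,0,6.8],[0,0,0,6.8],[0,0,0,6.8],[0,0,0,6.8],[0,0,0,0],[0,0,0,0]]]'

```text
t: 22.72
tool_pos: [0.57, 0.2258, 0.1749]
orientation: [-2.884, -1.246, 0.005]
force: [0.1, 0.0, -0.1]
opening: 0.0403
```

```bash
cat >> h.py <<'E'
B=np.array([.0015,.0009,0])   # wrist camera bias in tool axes (m), found on the bar
def wr(P,px,z):
    return px2w(P,px,z)-P['Rt']@B
E
python3 - <<'E'
from h import *
plan([.5745,.266,.12],-43.5); im,P=shot('w18')
E
```

```text
t=22.72 tcp=[0.57   0.2258 0.1749] yawY=-43.27 shift=[ 3.25 -2.42  5.49] roll=0.23 (other -179.77) q6=1.05
```

View pics/w18.png

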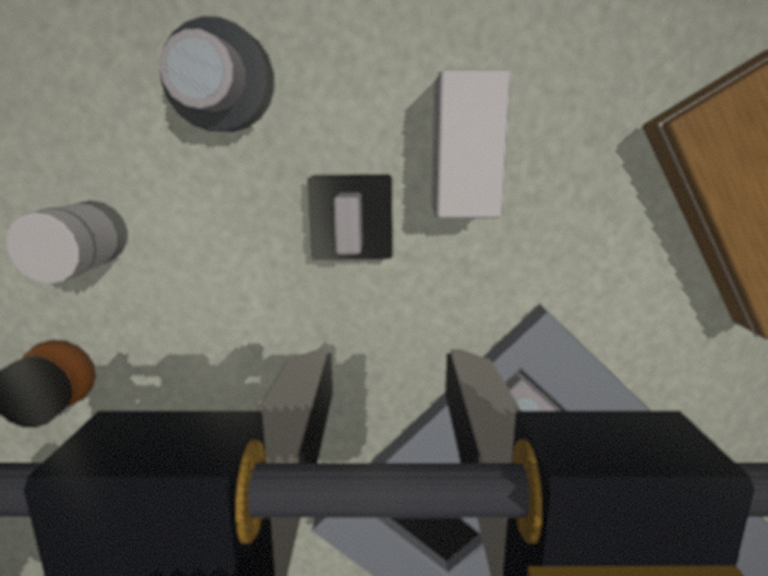

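```bash
python3 - <<'E'
from fit import *
P=dict(load('w18')); C=lambda p:c(p,(0,0),1.5)
def rep(n,m,px,x0):
    x,e=fit1(P,m,C(px),x0); X=np.r_[x[:2],0]-P['Rt']@B; print(n,X[:2].round(4),np.degrees(x[2]).round(1),e.round(2))
rep('sq',rect(.05,.05,.02),[(309,177),(392,176),(391,257),(311,259)],[.57,.26,.8])
rep('grip',rect(.032,.014,.046),[(334,193),(361,193),(361,254),(336,254)],[.57,.26,.8])
rep('mail',rect(.076,.036,.044),[(441,72),(509,72),(500,216),(440,217)],[.65,.25,.8])
E
```

```text
sq [0.5751 0.2651] 46.9 1.45
grip [0.5759 0.2655] 46.5 0.99
mail [0.652  0.2493] 47.4 1.89
```

```bash
python3 - <<'E'
from h import *
plan([.5755,.2653,.038],-43.3)
E
```

```text
t=22.77 tcp=[0.5702 0.2259 0.1753] yawY=-43.24 shift=[ 3.26 -2.3  13.72] roll=0.06 (other -179.94) q6=1.05
```

carry_out --commands '[[[1.6,-1.15,1,0],[1.66,-1.15,3,0],[0,0,3,0],[0,0,3,0],[0,0,2,0],[0,0,1,0],[0,0,0.7,0],[0,0,0,0],[0,0,0,0]]]'

```text
t: 23.52
tool_pos: [0.5774, 0.2657, 0.0407]
orientation: [2.886, 1.242, 0.002]
force: [-0.5, 0.3, -0.3]
opening: 0.0402
```

```bash
python3 - <<'E'
from h import *
plan([.5755,.2653,.038],-43.3); shot('w19')
E
```

```text
t=23.52 tcp=[0.5774 0.2657 0.0407] yawY=-43.44 shift=[-0.16 -0.11  0.27] roll=-0.14 (other 179.86) q6=1.11
```

View pics/w19.png

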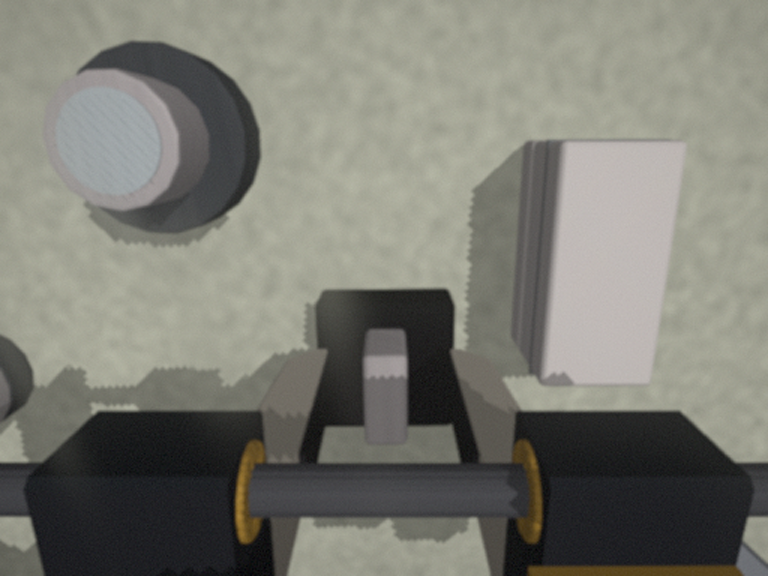

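carry_out --commands '[[[-0.15,0,0.2,0],[0,0,0,0],[0,0,0,0],[0,0,0,0],[0,0,0,0],[0,0,0,0]]]' --claw 0

```text
t: 24.07
tool_pos: [0.5759, 0.2646, 0.0381]
orientation: [2.886, 1.241, 0.001]
force: [-1.3, -0.4, 3.1]
opening: 0.0136
```

carry_out --commands '[[[0,0,-1,0],[0,0,-2,0],[0,0,-3,0],[0,0,-4,0],[0,0,0,0],[0,0,0,0]]]'

```text
t: 24.57
tool_pos: [0.5781, 0.2654, 0.1422]
orientation: [2.886, 1.24, 0.011]
force: [0.4, 0.1, -1.4]
opening: 0.0138
```

```bash
python3 - <<'E'
from h import *
plan([.4719,-.1164,.12],4);plan([.4719,-.1164,.12],-86); im,P=shot('w20'); save(im,'w20c.png',(200,120,320,240),5)
E
```

```text
t=24.57 tcp=[0.5781 0.2654 0.1422] yawY=-43.48 shift=[-35.03  18.56   2.05] roll=-47.48 (other 132.52) q6=1.11
t=24.57 tcp=[0.5781 0.2654 0.1422] yawY=-43.48 shift=[-35.03  18.56   2.05] roll=42.52 (other -137.48) q6=1.11
```

View pics/w20c.png

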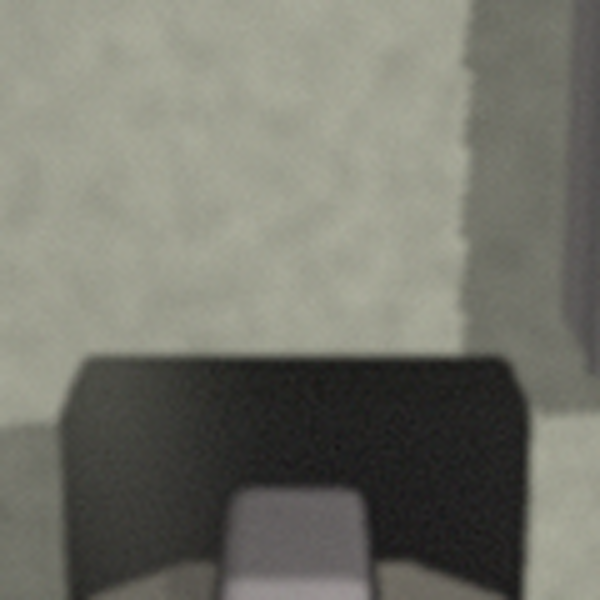

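```bash
python3 - <<'E'
from fit import *
P=dict(load('w20')); C=lambda p:c(p,(200,120),5)
print(toolpx(P,C([(90,357),(505,357)]),-.038)-[1.5,.9,0],toolpx(P,C([(62,405),(530,405)]),-.018)-[1.5,.9,0])
E
```

```text
[[ 23.6 -24.3  38.1]
 [ 23.5  23.5  38.2]] [[ 24.1 -24.9  18.1]
 [ 24.1  23.7  18.2]]
```

carry_out --commands '[[[-1.6,0.85,0,0],[-2.6,1.4,0,0],[-3.4,1.8,0,0],[-3.4,1.8,0,0],[-3.4,1.8,0,0],[-3.4,1.8,0,0],[-3.4,1.8,0,0],[-3.4,1.8,0,0],[-3.4,1.8,0,0],[-3.4,1.8,0,0],[-2.0,1.1,0,0],[-1.0,0.6,0,0],[0,0,0,7.1],[0,0,0,7.1],[0,0,0,7.1],[0,0,1,7.1],[0,0,1,7.1],[0,0,1,7.0],[0,0,0,0],[0,0,0,0]]]'

```text
t: 26.28
tool_pos: [0.4709, -0.1104, 0.1061]
orientation: [-3.138, -0.117, 0.005]
force: [0.1, -0.2, -1.0]
opening: 0.0136
```

```bash
python3 - <<'E'
from h import *
plan([.4731,-.1163,.062],-86)
E
```

```text
t=26.28 tcp=[ 0.4709 -0.1104  0.1061] yawY=-85.74 shift=[0.19 0.61 4.41] roll=0.26 (other -179.74) q6=1.16
```

carry_out --commands '[[[0.19,0.61,1,0.26],[0,0,2,0],[0,0,1.2,0],[0,0,0,0],[0,0,0,0]]]'

```text
t: 26.7
tool_pos: [0.4735, -0.1171, 0.0647]
orientation: [-3.139, -0.105, 0.004]
force: [0.4, 0.9, -0.9]
opening: 0.0141
```

```bash
python3 - <<'E'
from h import *
plan([.4731,-.1163,.062],-86);im,P=shot('w21'); save(im,'w21c.png',(190,120,330,240),5)
E
```

```text
t=26.70 tcp=[ 0.4735 -0.1171  0.0647] yawY=-86.18 shift=[-0.04 -0.08  0.27] roll=-0.18 (other 179.82) q6=1.16
```

View pics/w21c.png

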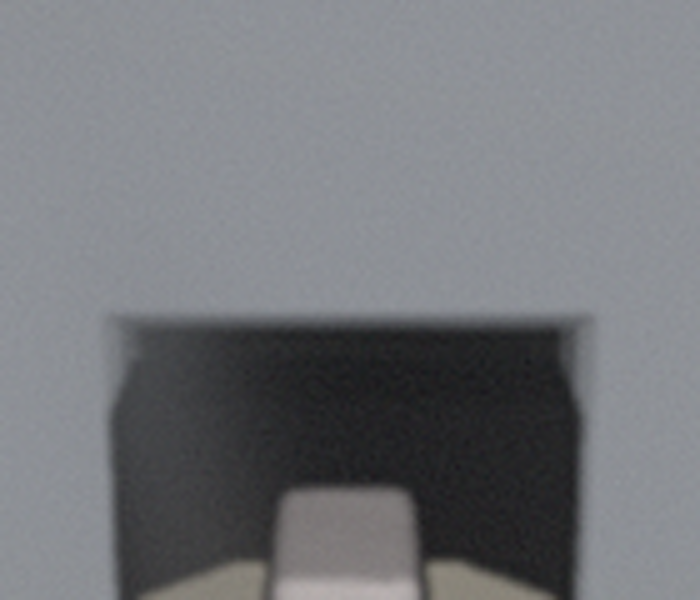

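```bash
python3 - <<'E'
from fit import *
P=dict(load('w21')); C=lambda p:c(p,(190,120),5)
print(toolpx(P,C([(107,316),(595,316)]),.018-P['p'][2]))
print(toolpx(P,C([(140,357),(555,357)]),-.038),toolpx(P,C([(112,405),(580,405)]),-.018))
E
```

```text
[[ 27.9 -28.4  46.7]
 [ 27.9  29.8  46.6]]
[[ 25.3 -23.6  38. ]
 [ 25.3  24.1  37.9]] [[ 25.8 -24.2  18. ]
 [ 25.9  24.3  17.9]]
```

carry_out --commands '[[[0,0.03,0.4,0],[0,0,0.4,0],[0,0,0.4,0],[0,0,0.2,0],[0,0,0,0]]]'

```text
t: 27.17
tool_pos: [0.4747, -0.118, 0.053]
orientation: [3.139, 0.103, 0.0]
force: [-7.9, 0.7, 11.7]
opening: 0.0139
```

carry_out --commands '[[[0,0,-0.4,0],[0,0,0,0],[0,0,0,0]]]'

```text
t: 27.42
tool_pos: [0.4747, -0.1177, 0.0559]
orientation: [3.14, 0.103, 0.001]
force: [1.2, 0.2, -2.4]
opening: 0.0142
```

```bash
python3 - <<'E'
from h import *
plan([.4731,-.1163,.062],-86);im,P=shot('w22'); save(im,'w22c.png',(190,120,330,240),5)
E
```

```text
t=27.42 tcp=[ 0.4747 -0.1177  0.0559] yawY=-86.24 shift=[-0.15 -0.15 -0.61] roll=-0.24 (other 179.76) q6=1.16
```

View pics/w22c.png

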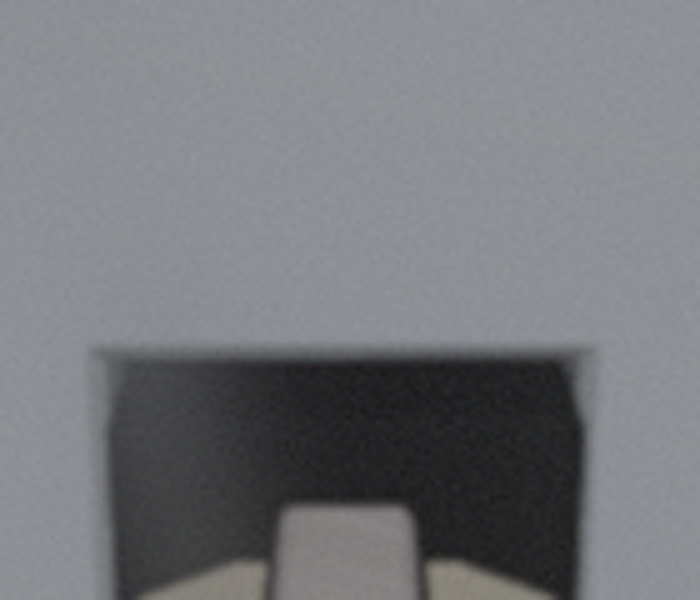

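carry_out --commands '[[[-0.1,0,-0.3,0],[-0.08,0,0,0],[0,0,0,0],[0,0,0,0]]]'

```text
t: 27.8
tool_pos: [0.4725, -0.1177, 0.0586]
orientation: [-3.14, -0.103, 0.0]
force: [0.4, -0.3, -1.1]
opening: 0.0141
```

```bash
python3 - <<'E'
from h import *
plan([.4731,-.1163,.062],-86);im,P=shot('w23'); save(cv2.convertScaleAbs(im,alpha=2.2),'w23c.png',(190,120,330,240),5)
E
```

```text
t=27.80 tcp=[ 0.4725 -0.1177  0.0586] yawY=-86.25 shift=[ 0.07 -0.14 -0.34] roll=-0.25 (other 179.75) q6=1.16
```

View pics/w23c.png

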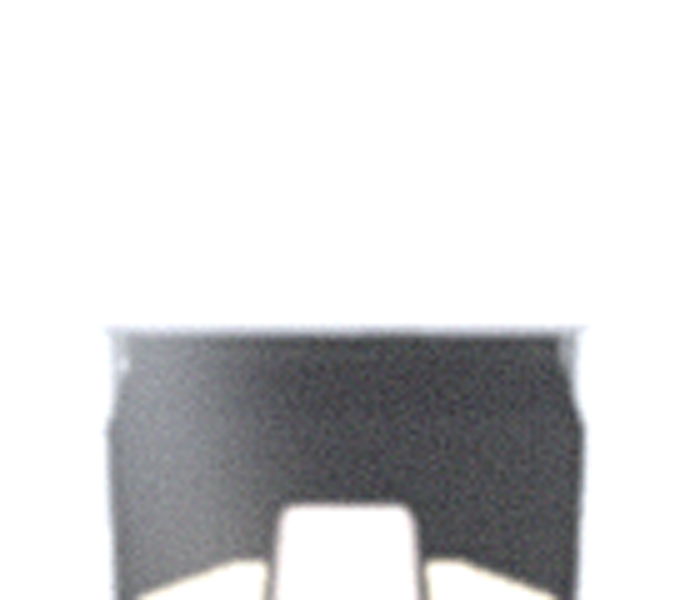

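```bash
python3 - <<'E'
from fit import *
P=dict(load('w23')); C=lambda p:c(p,(190,120),5)
print(toolpx(P,C([(105,325),(585,325)]),.018-P['p'][2]))
print(toolpx(P,C([(135,380),(560,380)]),-.038),toolpx(P,C([(110,428),(583,428)]),-.018))
save(np.clip(P['im'].astype(float)*5,0,255).astype(np.uint8),'w23d.png',(190,120,330,240),5)
E
```

```text
[[ 28.4 -27.8  40.6]
 [ 28.4  27.8  40.6]]
[[ 22.5 -24.2  38. ]
 [ 22.5  24.8  38. ]] [[ 23.3 -24.5  18. ]
 [ 23.3  24.8  18. ]]
```

View pics/w23d.png

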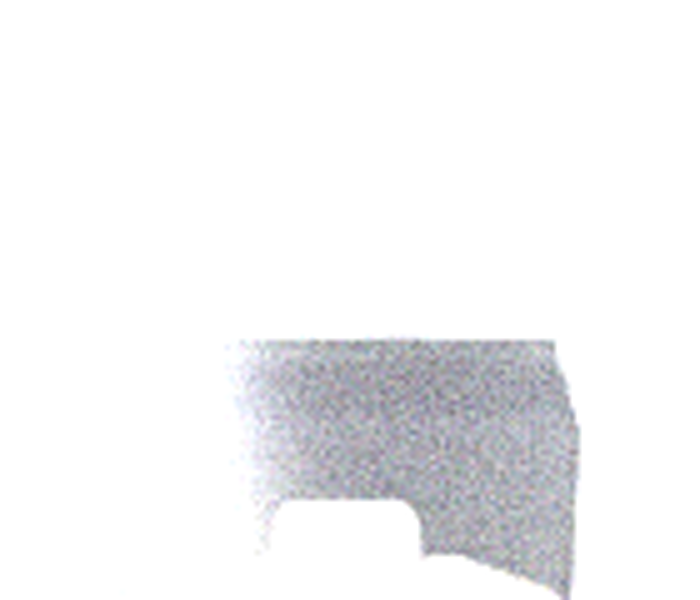

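carry_out --commands '[[[0.15,0,0.2,0],[0,0,0.3,0],[0,0,0,0],[0,0,0,0]]]'

```text
t: 28.18
tool_pos: [0.474, -0.1176, 0.0534]
orientation: [-3.14, -0.103, 0.001]
force: [0.9, 0.4, -0.7]
opening: 0.0138
```

```bash
python3 - <<'E'
from h import *
plan([.4752,-.1170,.062],-86);im,P=shot('w24'); save(np.clip(im.astype(float)*1.6,0,255).astype(np.uint8),'w24c.png',(190,120,330,240),5)
E
```

```text
t=28.18 tcp=[ 0.474  -0.1176  0.0534] yawY=-86.24 shift=[ 0.13 -0.05 -0.86] roll=-0.24 (other 179.76) q6=1.16
```

View pics/w24c.png

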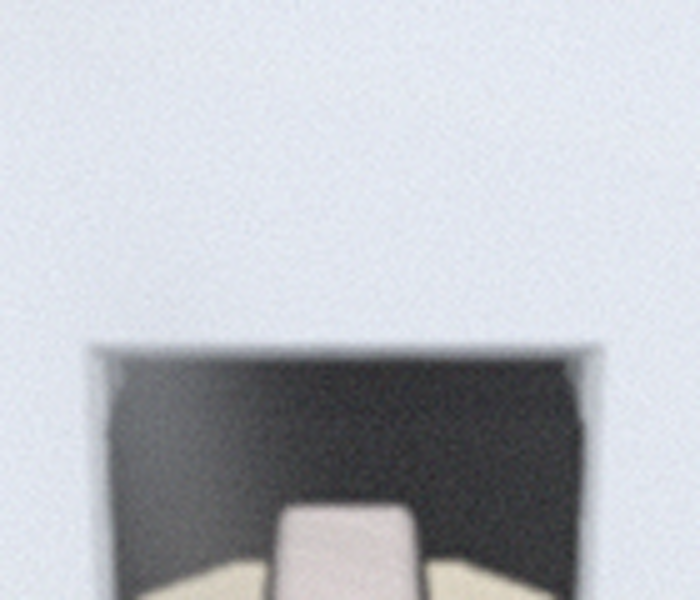

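carry_out --commands '[[[0,0,0.4,0],[0,0,0.3,0],[0,0,0,0]]]'

```text
t: 28.48
tool_pos: [0.4736, -0.1178, 0.048]
orientation: [3.14, 0.103, -0.003]
force: [-12.7, 3.1, 19.0]
opening: 0.014
```

carry_out --commands '[[[0,0,0.2,0],[0,0,0,0]]]'

```text
t: 28.65
tool_pos: [0.4732, -0.1178, 0.047]
orientation: [3.14, 0.103, -0.005]
force: [-20.8, 3.6, 32.2]
opening: 0.0141
```

carry_out --commands '[[[0,0,-0.3,0],[0,0,-0.2,0],[0,0,0,0]]]'

```text
t: 28.9
tool_pos: [0.4745, -0.1178, 0.05]
orientation: [3.14, 0.103, 0.001]
force: [1.2, 0.4, -0.6]
opening: 0.0138
```

```bash
python3 - <<'E'
from h import *
plan([.4752,-.1170,.062],-86);im,P=shot('w25'); save(np.clip(im.astype(float)*1.6,0,255).astype(np.uint8),'w25c.png',(190,120,330,240),5)
im,P=shot('s25',cam='scene'); save(im,'s25c.png',(190,110,310,210),6)
E
```

```text
t=28.90 tcp=[ 0.4745 -0.1178  0.05  ] yawY=-86.25 shift=[ 0.08 -0.07 -1.2 ] roll=-0.25 (other 179.75) q6=1.16
```

View pics/w25c.png

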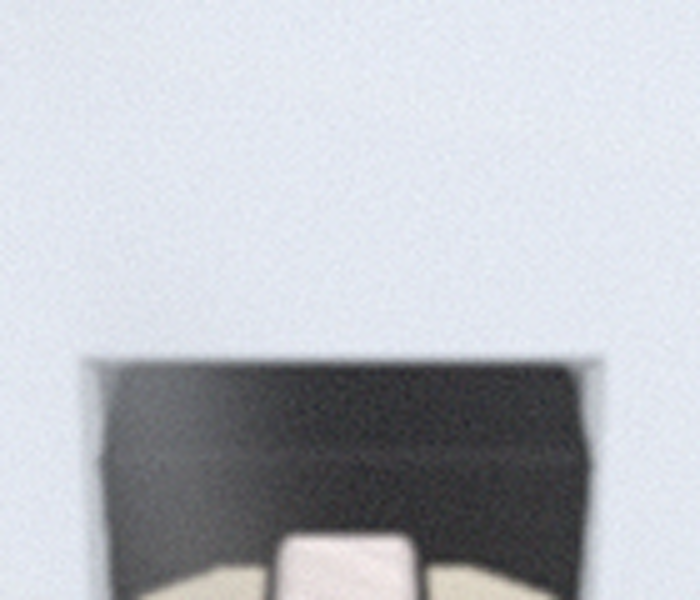

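View pics/s25c.png

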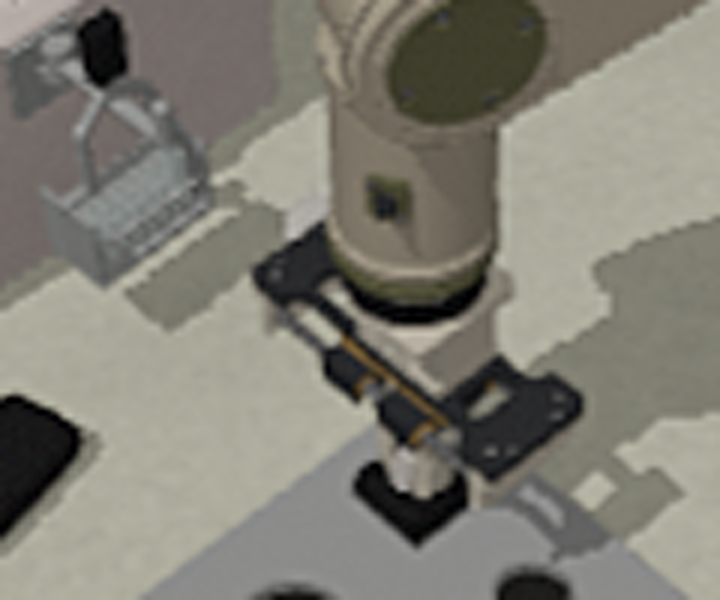

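The cassette caught the rim and pitched in the grip (its top edge moved from 405 to 455 in the crop). I'll set it flat on the free bench in front of the tray and regrip harder.

carry_out --commands '[[[0,0,-1,0],[0,0,-2,0],[0,0,-2,0],[-2,0,0,0],[-3,0,0,0],[-3,0,0,0],[-2.5,0,0,0],[-1,0,0,0],[0,0,0,0]]]'

```text
t: 29.75
tool_pos: [0.3576, -0.1251, 0.0996]
orientation: [3.14, 0.101, -0.001]
force: [0.7, 0.1, -0.5]
opening: 0.0135
```

```bash
python3 - <<'E'
from h import *
plan([.36,-.1170,.045],-86);im,P=shot('w26')
E
```

```text
t=29.75 tcp=[ 0.3576 -0.1251  0.0996] yawY=-86.30 shift=[ 0.29 -0.8   5.46] roll=-0.30 (other 179.70) q6=1.03
```

View pics/w26.png

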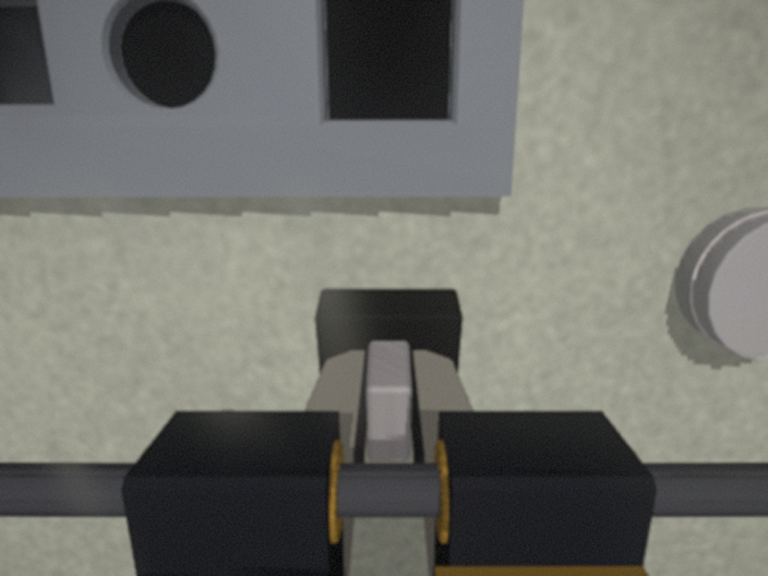

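carry_out --commands '[[[0,0,2,0],[0,0,2,0],[0,0,1,0],[0,0,0.5,0],[0,0,0,0]]]'

```text
t: 30.22
tool_pos: [0.3589, -0.1246, 0.0437]
orientation: [-3.139, -0.103, 0.003]
force: [-0.2, 0.7, -1.5]
opening: 0.0137
```

carry_out --commands '[[[0,0,0.3,0],[0,0,0,0],[0,0,0,0]]]'

```text
t: 30.47
tool_pos: [0.36, -0.1254, 0.0423]
orientation: [3.139, 0.103, 0.001]
force: [0.0, -0.4, -2.2]
opening: 0.014
```

carry_out --commands '[[[0,0,0.2,0],[0,0,0,0],[0,0,0,0]]]'

```text
t: 30.72
tool_pos: [0.3605, -0.1256, 0.0407]
orientation: [3.139, 0.103, 0.004]
force: [0.9, 0.6, 5.3]
opening: 0.0137
```

carry_out --commands '[[[0,0,0,0],[0,0,0,0],[0,0,0,0],[0,0,0,0]]]' --claw 4

```text
t: 31.05
tool_pos: [0.3591, -0.1251, 0.0394]
orientation: [-3.14, -0.103, 0.001]
force: [-0.3, 0.3, -0.7]
opening: 0.0358
```

```bash
python3 - <<'E'
from h import *
plan([.36,-.1170,.038],-86);im,P=shot('w27'); save(im,'w27c.png',(190,150,330,300),4)
E
```

```text
t=31.05 tcp=[ 0.3591 -0.1251  0.0394] yawY=-86.25 shift=[ 0.14 -0.8   0.14] roll=-0.25 (other 179.75) q6=1.04
```

View pics/w27c.png

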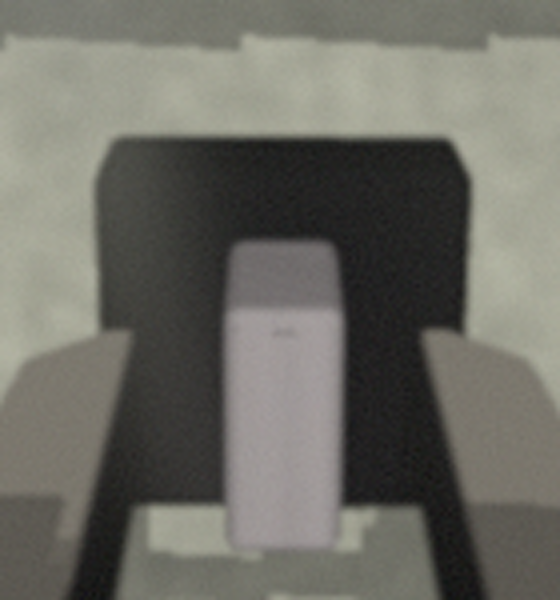

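```bash
python3 - <<'E'
from fit import *
P=dict(load('w27')); C=lambda p:c(p,(190,150),4)
z=P['p'][2]
print(toolpx(P,C([(284,308),(284,548)]),.046-z), toolpx(P,C([(284,138)]),-z),toolpx(P,C([(100,185),(468,185)]),.02-z),toolpx(P,C([(284,502)]),.02-z))
E
```

```text
[[21.2  0.9 -6.6]
 [-9.7  0.9 -6.6]] [[29.   1.1 39.4]] [[ 27.9 -22.9  19.4]
 [ 28.   25.   19.4]] [[-18.4   1.1  19.5]]
```

carry_out --commands '[[[0.4,0,0,0],[0,0,0,0],[0,0,0,0]]]'

```text
t: 31.35
tool_pos: [0.3635, -0.1249, 0.0396]
orientation: [-3.14, -0.103, 0.0]
force: [-0.2, 0.2, 0.2]
opening: 0.0399
```

carry_out --commands '[[[0,0,0,0],[0,0,0,0],[0,0,0,0],[0,0,0,0],[0,0,0,0],[0,0,0,0]]]' --claw 0 --grip_force 50

```text
t: 31.85
tool_pos: [0.3633, -0.1249, 0.0397]
orientation: [3.14, 0.103, 0.0]
force: [-0.4, -0.7, -0.3]
opening: 0.0135
```

carry_out --commands '[[[0,0,-1,0],[0,0,-2,0],[0,0,-1,0],[2,-0.3,0,0],[3,-0.3,0,0],[3,0,0,0],[2,0,0,0],[0,0,0,0],[0,0,0,0]]]'

```text
t: 32.6
tool_pos: [0.4633, -0.1122, 0.08]
orientation: [-3.14, -0.104, 0.0]
force: [-1.1, 0.2, -0.8]
opening: 0.0139
```

```bash
python3 - <<'E'
from h import *
plan([.4705,-.1170,.062],-86);im,P=shot('w28'); save(np.clip(im.astype(float)*1.6,0,255).astype(np.uint8),'w28c.png',(190,120,330,240),5)
E
```

```text
t=32.60 tcp=[ 0.4633 -0.1122  0.08  ] yawY=-86.19 shift=[0.68 0.52 1.79] roll=-0.19 (other 179.81) q6=1.16
```

View pics/w28c.png

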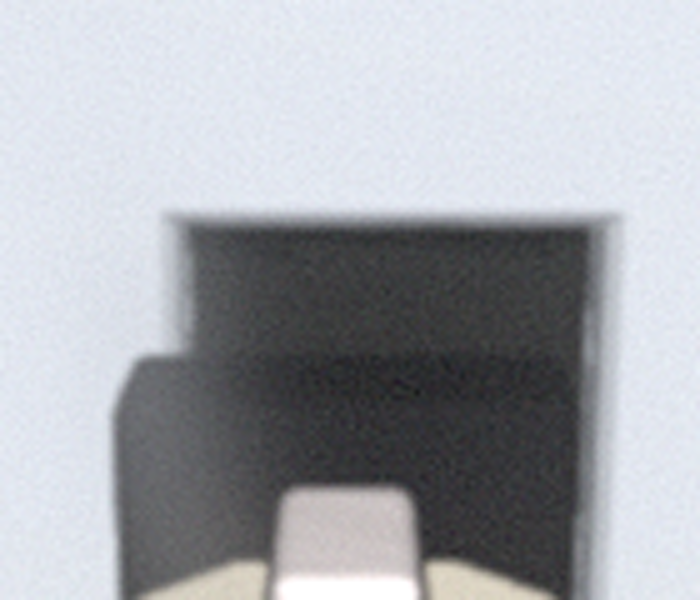

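```bash
python3 - <<'E'
from fit import *
P=dict(load('w28')); C=lambda p:c(p,(190,120),5); z=P['p'][2]
print(toolpx(P,C([(165,214),(622,214),(178,220),(608,220)]),.018-z))
print('cas',toolpx(P,C([(140,357),(555,357)]),-.0397),toolpx(P,C([(113,405),(580,405)]),-.0197))
print('pocket true in tool', ((np.array([.4719,-.1164,z])-P['p'])@P['Rt']*1000).round(1))
E
```

```text
[[ 37.2 -22.8  61.9]
 [ 37.2  35.   61.9]
 [ 36.4 -21.1  61.9]
 [ 36.4  33.3  61.9]]
cas [[ 24.8 -23.8  39.7]
 [ 24.8  24.3  39.7]] [[ 25.3 -24.3  19.7]
 [ 25.3  24.6  19.7]]
pocket true in tool [ 8.3  4.7 -0. ]
```

carry_out --commands '[[[0.5,0.3,0,-0.2],[0.38,0.27,0,0],[0,0,1.0,0],[0,0,0.8,0],[0,0,0,0],[0,0,0,0]]]'

```text
t: 33.15
tool_pos: [0.4706, -0.1171, 0.0603]
orientation: [-3.139, -0.108, 0.004]
force: [-0.2, -1.0, -1.7]
opening: 0.0136
```

```bash
python3 - <<'E'
from h import *
plan([.4705,-.1170,.062],-86);im,P=shot('w29'); save(np.clip(im.astype(float)*2,0,255).astype(np.uint8),'w29c.png',(190,120,330,240),5)
E
```

```text
t=33.15 tcp=[ 0.4706 -0.1171  0.0603] yawY=-86.06 shift=[-0.01 -0.01 -0.17] roll=-0.06 (other 179.94) q6=1.15
```

View pics/w29c.png

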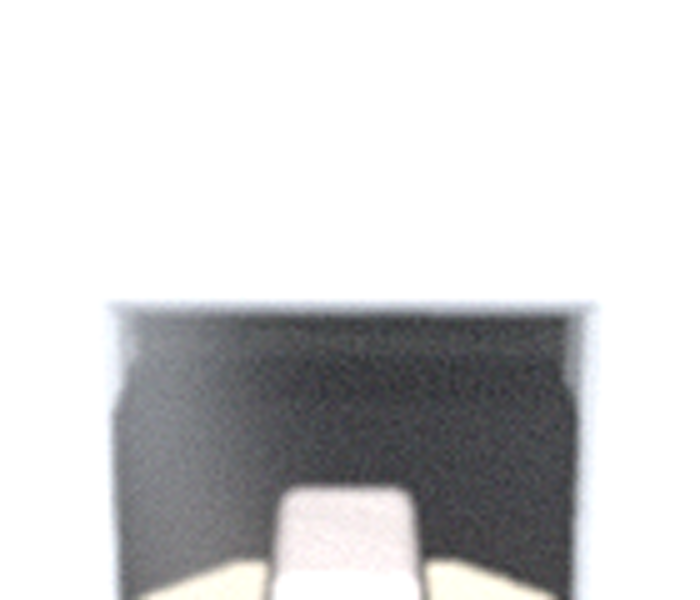

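```bash
python3 - <<'E'
from fit import *
P=dict(load('w29')); C=lambda p:c(p,(190,120),5); z=P['p'][2]
print(toolpx(P,C([(118,310),(585,310)]),.018-z))
E
```

```text
[[ 29.7 -26.5  42.3]
 [ 29.8  28.   42.2]]
```

carry_out --commands '[[[0.22,0.05,0,0],[0,0,0.3,0],[0,0,0.3,0],[0,0,0,0]]]'

```text
t: 33.53
tool_pos: [0.4749, -0.1181, 0.0571]
orientation: [3.139, 0.109, 0.002]
force: [-5.7, 2.4, 12.1]
opening: 0.0138
```

carry_out --commands '[[[0,0,-0.4,0],[0,0,0,0],[0,0,0,0],[0,0,0,0],[0,0,0,0],[0,0,0,0]]]'

```text
t: 34.03
tool_pos: [0.4739, -0.1177, 0.0593]
orientation: [-3.14, -0.108, 0.001]
force: [0.2, 0.3, -2.2]
opening: 0.0134
```

```bash
python3 - <<'E'
from h import *
plan([.473,-.1170,.062],-86);im,P=shot('w30'); save(np.clip(im.astype(float)*2,0,255).astype(np.uint8),'w30c.png',(190,120,330,240),5)
plan([.473,-.1170,.062],-86)
E
```

```text
t=34.03 tcp=[ 0.4739 -0.1177  0.0593] yawY=-86.05 shift=[-0.08 -0.08 -0.27] roll=-0.05 (other 179.95) q6=1.15
t=34.08 tcp=[ 0.474  -0.1177  0.0594] yawY=-86.05 shift=[-0.09 -0.08 -0.26] roll=-0.05 (other 179.95) q6=1.15
```

View pics/w30c.png

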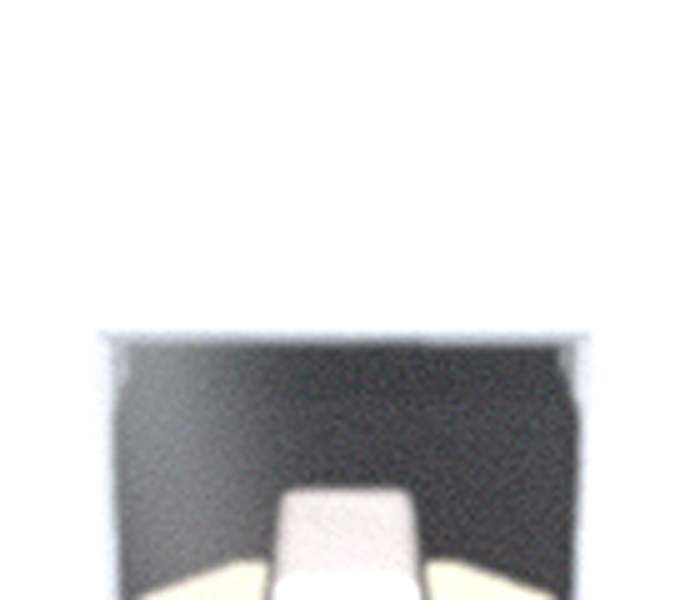

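carry_out --commands '[[[-0.1,0,0,0],[0,0,0,0],[0,0,0,0],[0,0,0,0],[0,0,0.3,0],[0,0,0.3,0],[0,0,0,0],[0,0,0,0]]]'

```text
t: 34.75
tool_pos: [0.4728, -0.1177, 0.0532]
orientation: [-3.139, -0.108, 0.001]
force: [-0.2, -0.1, -0.6]
opening: 0.0136
```

carry_out --commands '[[[0,0,0.3,0],[0,0,0.3,0],[0,0,0,0],[0,0,0,0]]]'

```text
t: 35.08
tool_pos: [0.4728, -0.1178, 0.0473]
orientation: [-3.139, -0.108, 0.001]
force: [0.5, 0.3, -1.1]
opening: 0.0138
```

carry_out --commands '[[[0,0,0.15,0],[0,0,0,0],[0,0,0,0]]]'

```text
t: 35.33
tool_pos: [0.4731, -0.1179, 0.0461]
orientation: [-3.14, -0.108, 0.0]
force: [0.7, -0.6, -0.5]
opening: 0.0133
```

carry_out --commands '[[[0,0,0,0],[0,0,0,0],[0,0,0,0],[0,0,0,0],[0,0,-1,0],[0,0,-3,0],[0,0,-4,0],[0,0,-4,0],[0,0,0,0],[0,0,0,0]]]' --claw 4

```text
t: 36.17
tool_pos: [0.4755, -0.1187, 0.1704]
orientation: [3.137, 0.108, 0.011]
force: [-0.4, 0.3, -0.3]
opening: 0.0397
```

```bash
python3 - <<'E'
from h import *
im,P=shot('w31')
plan([.4495,.3695,.2],-80)
E
```

```text
t=36.22 tcp=[ 0.474  -0.1182  0.1679] yawY=-86.05 shift=[  0.93 -48.82  -3.28] roll=-6.05 (other 173.95) q6=1.15
```

View pics/w31.png

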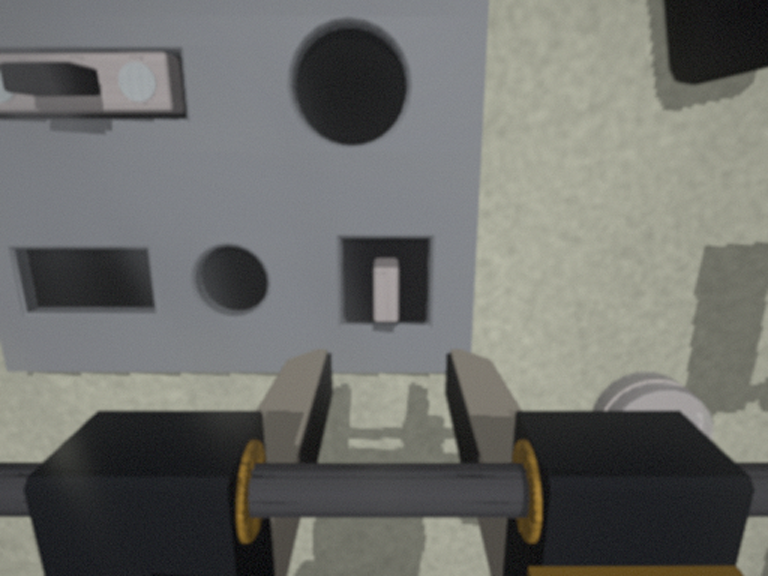

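carry_out --commands '[[[1.0,-1.8,-0.5,0],[1.9,-3.4,-0.5,0],[1.9,-3.4,0,0],[1.9,-3.4,0,0],[1.9,-3.4,0,0],[1.9,-3.4,0,0],[1.9,-3.4,0,0],[1.9,-3.4,0,0],[1.9,-3.4,0,0],[1.9,-3.4,0,0],[0.9,-1.6,0,-6.2],[0,0,0,-6.2],[0,0,0,-6.2],[0,0,0,-6.2],[0,0,0,-6.2],[0,0,0,-6.2],[0,0,0,-6.2],[0,0,0,0],[0,0,0,0]]]' --claw 6

```text
t: 37.8
tool_pos: [0.6383, 0.2341, 0.1742]
orientation: [-2.879, -1.257, 0.005]
force: [-1.1, -0.5, 0.3]
opening: 0.0602
```

```bash
python3 - <<'E'
from h import *
im,P=shot('w32')
plan([.652,.249,.032],-42.6)
E
```

```text
t=37.85 tcp=[0.6385 0.2342 0.1746] yawY=-42.87 shift=[ 2.03  0.   14.26] roll=-0.27 (other 179.73) q6=1.02
```

View pics/w32.png

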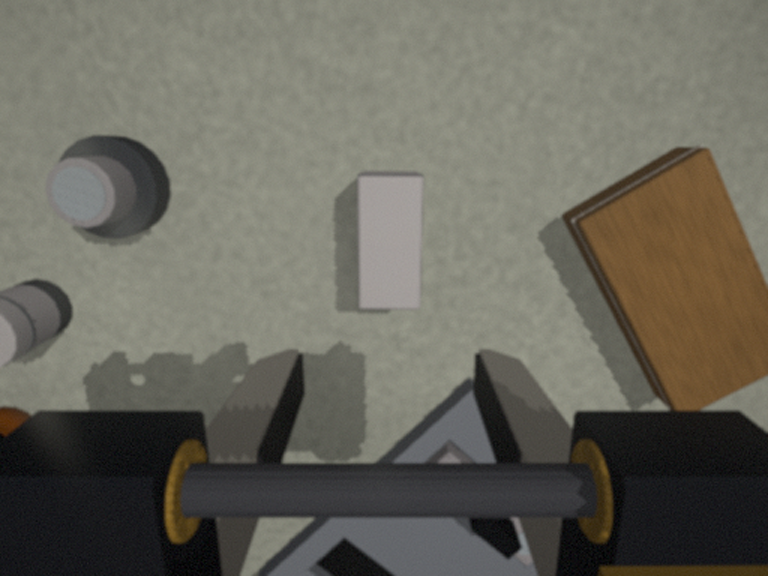

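```bash
python3 - <<'E'
from fit import *
P=dict(load('w32')); C=lambda p:c(p,(0,0),1.5); z=P['p'][2]
t=toolpx(P,C([(358,176),(422,176),(420,307),(358,308)]),.044-z); print(t, t.mean(0)-[1.5,.9,0])
E
```

```text
[[ 60.3 -15.9 130.1]
 [ 60.4  18.3 130. ]
 [-13.5  18.6 130.2]
 [-14.1 -17.1 130.3]] [2.1775e+01 7.5000e-02 1.3015e+02]
```

carry_out --commands '[[[1.1,0,2,0],[1.05,0,3,0],[0,0,4,0],[0,0,3,0],[0,0,1.5,0],[0,0,0.7,0],[0,0,0,0],[0,0,0,0],[0,0,0,0]]]'

```text
t: 38.6
tool_pos: [0.6558, 0.2507, 0.0373]
orientation: [2.877, 1.26, 0.007]
force: [0.3, 0.9, 0.0]
opening: 0.0605
```

carry_out --commands '[[[0,0,0,0],[0,0,0,0],[0,0,0,0],[0,0,0,0],[0,0,0,0]]]' --claw 0 --grip_force 40

```text
t: 39.02
tool_pos: [0.6541, 0.2503, 0.0348]
orientation: [2.877, 1.261, 0.001]
force: [-0.0, -0.9, 2.9]
opening: 0.0358
```

```bash
python3 - <<'E'
from h import *
plan([.652,.249,.032],-42.6); print(robot.read_state()['opening'])
E
```

```text
t=39.02 tcp=[0.6541 0.2503 0.0348] yawY=-42.65 shift=[-0.24 -0.07  0.28] roll=-0.05 (other 179.95) q6=1.04
0.035784962551207965
```

carry_out --commands '[[[0,0,-1,0],[0,0,-2,0],[0,0,-3,0],[0,0,-3,0],[0,0,0,0],[0,0,0,0],[0,0,0,0]]]'

```text
t: 39.6
tool_pos: [0.6536, 0.2502, 0.124]
orientation: [-2.877, -1.262, 0.0]
force: [0.4, 0.2, -2.5]
opening: 0.0359
```

```bash
python3 - <<'E'
from h import *
im,P=shot('w33')
plan([.460,.0672,.1],4)
E
```

```text
t=39.65 tcp=[0.6528 0.25   0.1227] yawY=-42.64 shift=[-26.5   -1.8    2.33] roll=-46.64 (other 133.36) q6=1.04
```

View pics/w33.png

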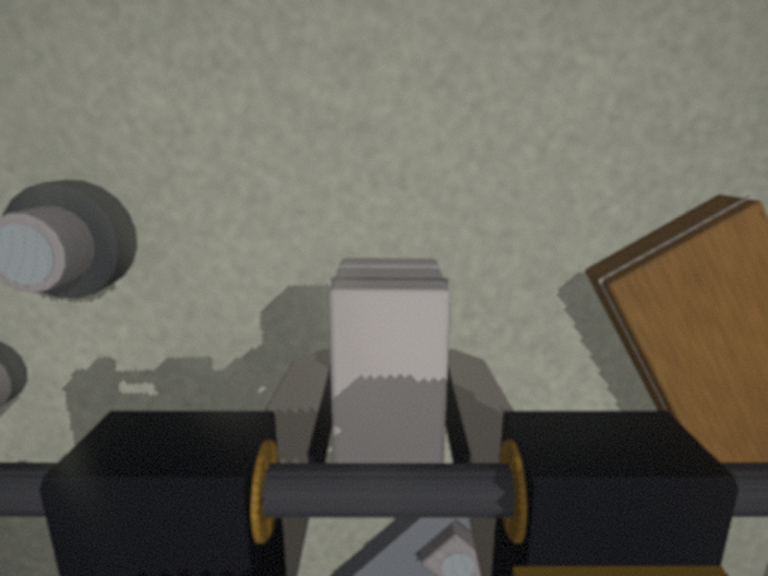

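```bash
python3 - <<'E'
from fit import *
P=dict(load('w33')); C=lambda p:c(p,(0,0),1.5)
print(toolpx(P,C([(342,260),(438,260)]),-.0345),toolpx(P,C([(331,288),(448,288)]),.0095))
E
```

```text
[[ 36.4 -16.9  34.5]
 [ 36.4  18.7  34.5]] [[ 38.3 -16.2  -9.5]
 [ 38.4  17.4  -9.5]]
```

carry_out --commands '[[[-1.5,-0.11,0,0],[-2.5,-0.2,0,0],[-3.5,-0.25,0,0],[-3.5,-0.25,0,0],[-3.5,-0.25,0,0],[-3.5,-0.25,0,0],[-3.5,-0.25,0,0],[-2.85,-0.22,0,0],[-2,-0.15,0,-6.7],[0,0,0,-6.7],[0,0,0,-6.7],[0,0,0,-6.7],[0,0,0,-6.7],[0,0,0,-6.7],[0,0,1,-6.5],[0,0,2,0],[0,0,0,0],[0,0,0,0],[0,0,0,0],[0,0,0,0]]]'

```text
t: 41.32
tool_pos: [0.4614, 0.0695, 0.0947]
orientation: [2.142, 2.298, 0.001]
force: [-0.3, -0.5, 0.2]
opening: 0.0355
```

```bash
python3 - <<'E'
from h import *
im,P=shot('w34')
plan([.4599,.0692,.06],4)
E
```

```text
t=41.37 tcp=[0.4616 0.0695 0.0949] yawY=4.03 shift=[-0.02 -0.17  3.49] roll=0.03 (other -179.97) q6=-0.03
```

View pics/w34.png

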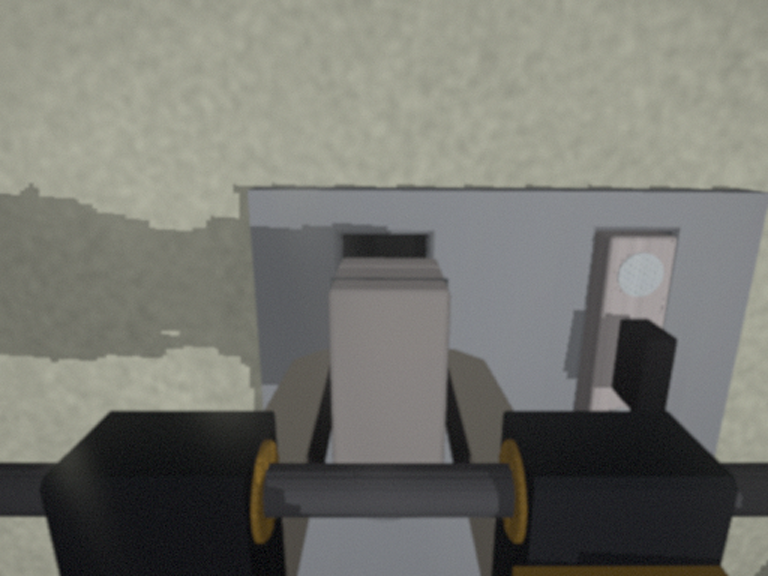

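carry_out --commands '[[[0,-0.12,1.2,0],[0,0,1.2,0],[0,0,0.9,0],[0,0,0,0],[0,0,0,0],[0,0,0,0],[0,0,0,0]]]'

```text
t: 41.95
tool_pos: [0.4605, 0.0694, 0.0618]
orientation: [2.141, 2.298, 0.001]
force: [-0.3, -0.6, -1.4]
opening: 0.0356
```

```bash
python3 - <<'E'
from h import *
im,P=shot('w35'); save(np.clip(im.astype(float)*1.5,0,255).astype(np.uint8),'w35c.png',(195,120,325,250),5)
plan([.4599,.0692,.06],4)
E
```

```text
t=42.00 tcp=[0.4605 0.0694 0.0618] yawY=4.05 shift=[-0.02 -0.06  0.18] roll=0.05 (other -179.95) q6=-0.03
```

View pics/w35c.png

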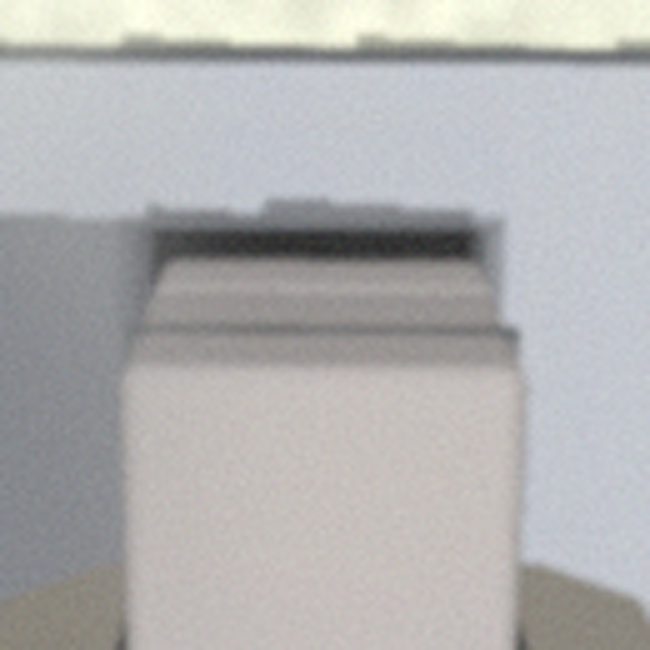

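```bash
python3 - <<'E'
from fit import *
P=dict(load('w35')); C=lambda p:c(p,(195,120),5); z=P['p'][2]
print(toolpx(P,C([(140,224),(497,224)]),.018-z),toolpx(P,C([(168,258),(484,258)]),-.0345))
E
```

```text
[[ 39.2 -20.6  43.8]
 [ 39.2  20.7  43.8]] [[ 37.2 -16.6  34.5]
 [ 37.2  18.4  34.5]]
```

carry_out --commands '[[[-0.03,-0.07,0,0],[0,0,0,0],[0,0,0.5,0],[0,0,0.5,0],[0,0,0.2,0],[0,0,0,0],[0,0,0,0]]]'

```text
t: 42.58
tool_pos: [0.4588, 0.069, 0.0487]
orientation: [-2.141, -2.298, 0.001]
force: [-0.4, -0.5, -1.2]
opening: 0.0359
```

carry_out --commands '[[[0,0,0.4,0],[0,0,0.3,0],[0,0,0,0],[0,0,0,0]]]'

```text
t: 42.92
tool_pos: [0.459, 0.069, 0.0418]
orientation: [-2.141, -2.298, 0.001]
force: [0.4, -1.3, -1.0]
opening: 0.0355
```

carry_out --commands '[[[0,0,0.1,0],[0,0,0,0],[0,0,0,0]]]'

```text
t: 43.17
tool_pos: [0.4593, 0.069, 0.0412]
orientation: [2.141, 2.299, 0.0]
force: [0.6, -1.0, -1.1]
opening: 0.0357
```

carry_out --commands '[[[0,0,0.05,0],[0,0,0,0],[0,0,0,0],[0,0,0,0],[0,0,-1,0],[0,0,-3,0],[0,0,-4,0],[0,0,-4,0],[0,0,0,0],[0,0,0,0]]]' --claw 6

```text
t: 44.0
tool_pos: [0.4617, 0.0692, 0.1648]
orientation: [2.138, 2.295, 0.008]
force: [-0.2, -1.2, -0.5]
opening: 0.0602
```

```bash
python3 - <<'E'
from h import *
im,P=shot('w36')
plan([.4495,.370,.17],4)
im,P=shot('t36',cam='top');save(im,'t36c.png',(120,150,320,250),4)
E
```

```text
t=44.05 tcp=[0.4602 0.0691 0.1623] yawY=4.06 shift=[30.09  1.07 -0.77] roll=0.06 (other -179.94) q6=-0.03
```

View pics/w36.png

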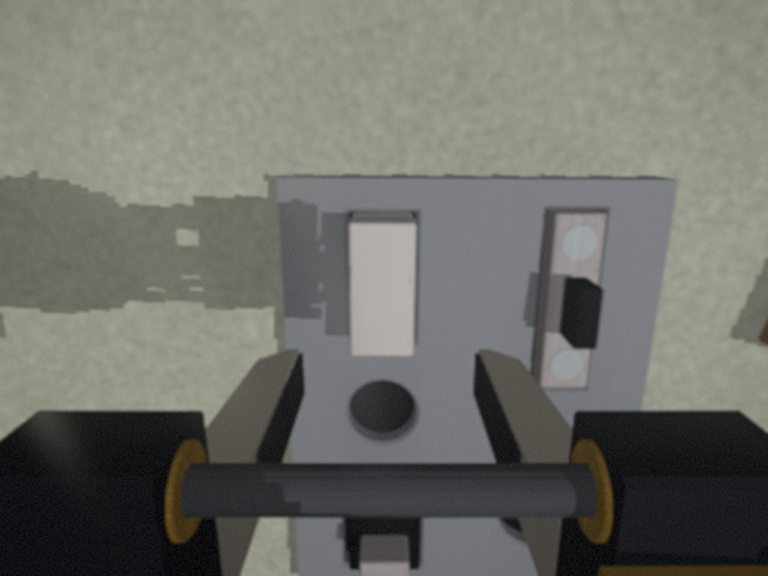

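View pics/t36c.png

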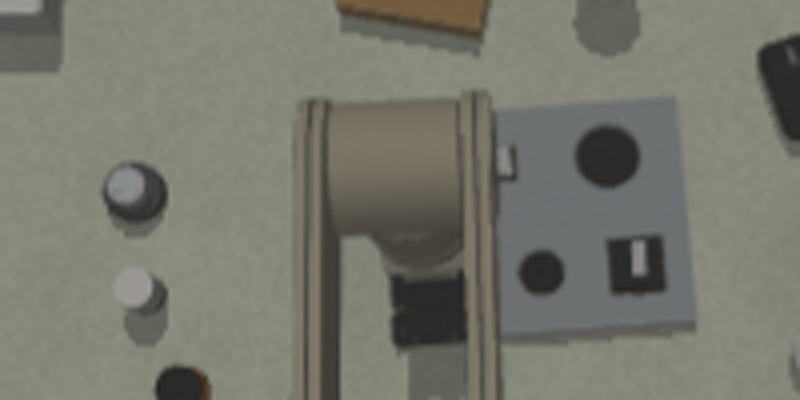

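carry_out --commands '[[[1.5,0.1,0,0],[2.5,0.1,0,0],[3.5,0.1,0,0],[3.5,0.1,0,0],[3.5,0.1,0,0],[3.5,0.1,0,0],[3.5,0.1,0,0],[3.5,0.1,0,0],[2,0.1,0,0],[0,0,0,0],[0,0,0,0],[0,0,0,0]]]'

```text
t: 45.1
tool_pos: [0.4483, 0.3379, 0.159]
orientation: [-2.141, -2.299, 0.005]
force: [-0.1, -0.3, -0.1]
opening: 0.0603
```

```bash
python3 - <<'E'
from h import *
im,P=shot('w37')
plan([.4495,.370,.17],4)
E
```

```text
t=45.15 tcp=[0.4487 0.3376 0.1594] yawY=4.01 shift=[ 3.22  0.31 -1.06] roll=0.01 (other -179.99) q6=0.48
```

View pics/w37.png

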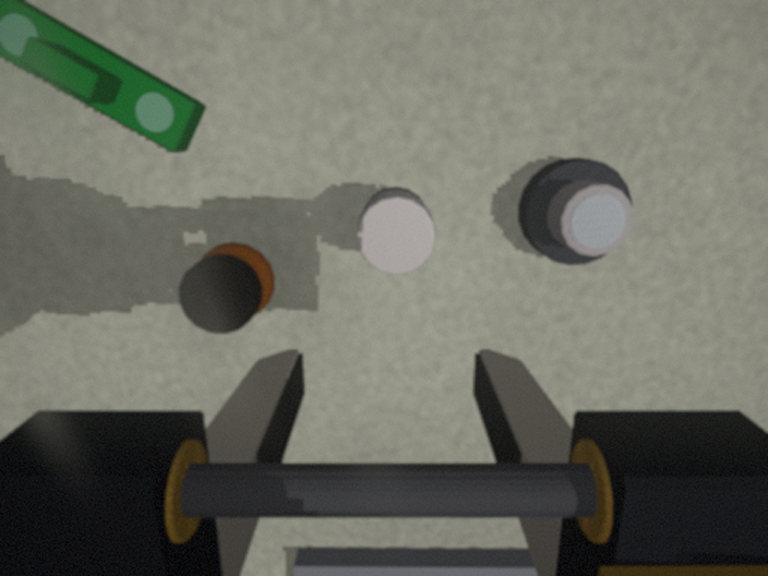

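```bash
python3 - <<'E'
from fit import *
P=dict(load('w37')); C=lambda p:c(p,(0,0),1.5); z=P['p'][2]
t=toolpx(P,C([(359,234),(434,234),(397,195),(397,273)]),.056-z); print(t,t.mean(0)-[1.5,.9,0])
print(wr(P,C([(600,220),(575,211)]),[.048,.022]))
print(wr(P,C([(397,234)]),.056))
E
```

```text
[[ 33.5 -14.3 102.9]
 [ 33.6  23.1 102.8]
 [ 52.8   4.6 102.8]
 [ 13.5   4.8 102.9]] [ 31.85   3.65 102.85]
[[0.55262129 0.38316713 0.04800524]
 [0.54861959 0.38390464 0.02200524]]
[[0.44948964 0.36990851 0.05600524]]
```

Capsule located consistently at (.4495,.370). The lens has been knocked about 25 mm from its first place and is now near (.551,.383), so I'll re-measure it before grasping.

carry_out --commands '[[[1.6,0.2,0,0],[1.6,0.17,0,0],[0,0,2,0],[0,0,3,0],[0,0,3,0],[0,0,2.4,0],[0,0,1.3,0],[0,0,0.6,0],[0,0,0,0],[0,0,0,0],[0,0,0,0]]]'

```text
t: 46.07
tool_pos: [0.4519, 0.3719, 0.0397]
orientation: [2.141, 2.298, 0.005]
force: [-0.6, 0.7, -0.7]
opening: 0.0601
```

carry_out --commands '[[[0,0,0,0],[0,0,0,0],[0,0,0,0],[0,0,0,0],[0,0,0,0],[0,0,0,0]]]' --claw 0 --grip_force 40

```text
t: 46.57
tool_pos: [0.4508, 0.3715, 0.0383]
orientation: [2.141, 2.299, 0.001]
force: [-2.3, -1.2, 6.6]
opening: 0.0393
```

```bash
python3 - <<'E'
from h import *
plan([.4495,.370,.036],4); print(robot.read_state()['opening'])
E
```

```text
t=46.57 tcp=[0.4508 0.3715 0.0383] yawY=4.06 shift=[-0.14 -0.14  0.23] roll=0.06 (other -179.94) q6=0.53
0.039257893336964333
```

carry_out --commands '[[[0,0,-1,0],[0,0,-2,0],[0,0,-3,0],[0,0,-3,0],[0,0,0,0],[0,0,0,0],[0,0,0,0]]]'

```text
t: 47.15
tool_pos: [0.4503, 0.371, 0.1273]
orientation: [-2.141, -2.299, 0.001]
force: [-0.3, 0.5, -2.2]
opening: 0.0395
```

```bash
python3 - <<'E'
from h import *
shot('w38')
plan([.4660,-.0232,.1],4); print(robot.read_state()['opening'])
E
```

```text
t=47.20 tcp=[0.4497 0.3706 0.1263] yawY=4.06 shift=[-39.39  -1.16   2.68] roll=0.06 (other -179.94) q6=0.53
0.039686833767725374
```

View pics/w38.png

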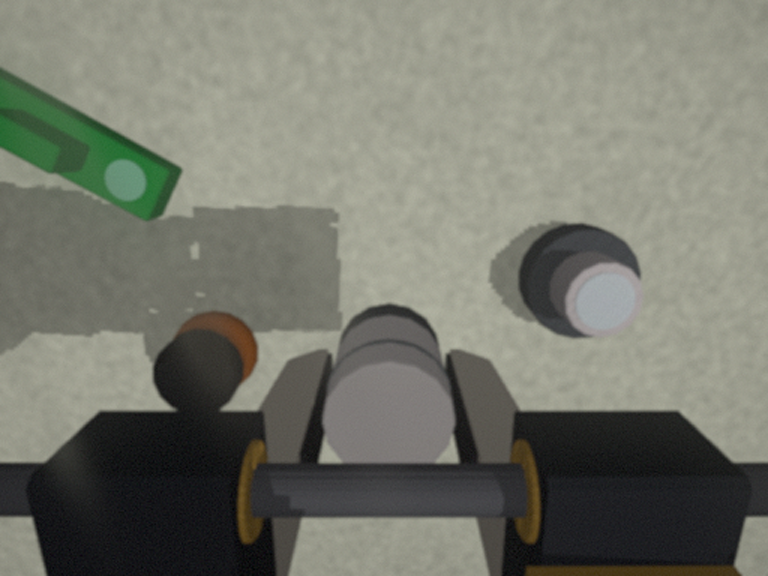

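```bash
python3 - <<'E'
from fit import *
P=dict(load('w38')); C=lambda p:c(p,(0,0),1.5); z=P['p'][2]
print(toolpx(P,C([(388,305)]),-.038),toolpx(P,C([(389,341),(324,405),(456,405)]),.018))
E
```

```text
[[17.4  0.2 38. ]] [[ 25.2   0.5 -18. ]
 [  5.2 -18.3 -18. ]
 [  5.2  20.  -18. ]]
```

```bash
python3 - <<'E'
from fit import *
P=dict(load('w38')); save(np.clip(P['im'].astype(float)*1.4,0,255).astype(np.uint8),'w38c.png',(205,190,315,315),5.5)
im,Q=shot('s38',cam='scene'); save(im,'s38c.png',(320,220,440,330),5.5)
E
```

```text
(no output)
```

View pics/w38c.png

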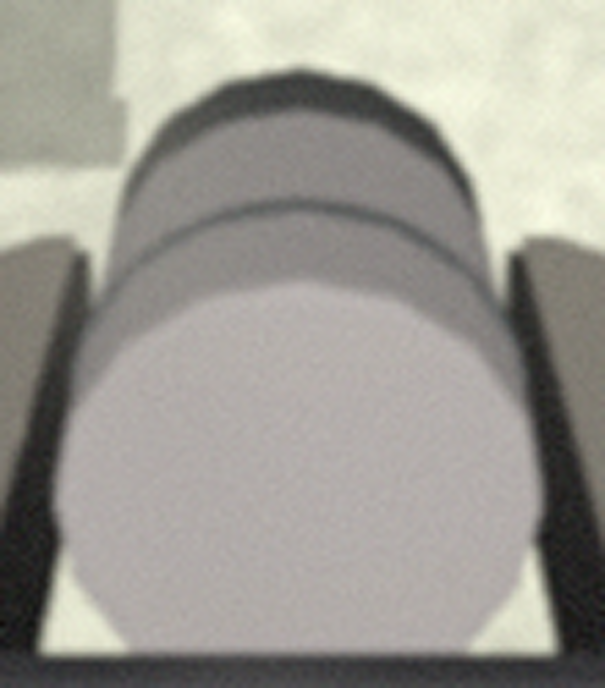

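View pics/s38c.png

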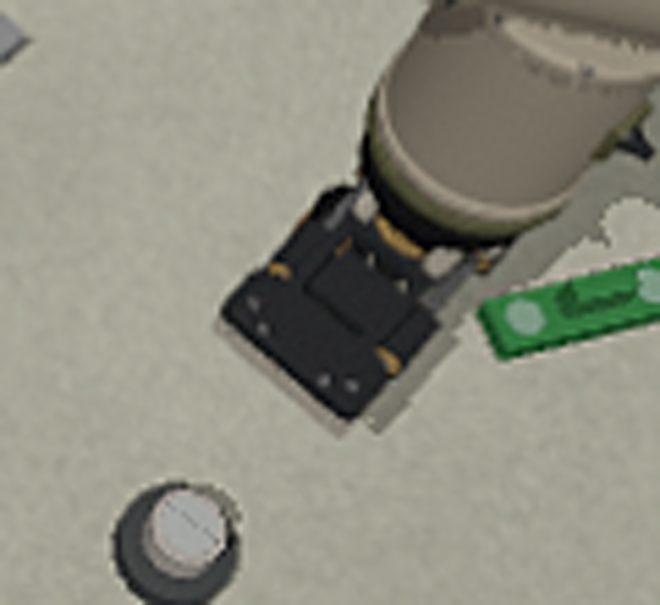

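```bash
python3 - <<'E'
from fit import *
P=dict(load('w38')); C=lambda p:c(p,(205,190),5.5)
print(toolpx(P,C([(300,282),(55,500),(543,500)]),.018),toolpx(P,C([(300,70)]),-.038))
E
```

```text
[[ 18.9   0.5 -18. ]
 [ -0.  -19.  -18. ]
 [ -0.   19.9 -18. ]] [[18.   0.6 38. ]]
```

carry_out --commands '[[[-1.5,-0.1,0,0],[-2.5,-0.1,0,0],[-3.6,-0.1,0,0],[-3.6,-0.1,0,0],[-3.6,-0.1,0,0],[-3.6,-0.1,0,0],[-3.6,-0.1,0,0],[-3.6,-0.1,0,0],[-3.6,-0.1,0,0],[-3.6,-0.1,0,0],[-3.6,-0.1,0,0],[-2,-0.06,0,0],[-0.65,0,0,0],[0,0,2,0],[0,0,2,0],[0,0,0,0],[0,0,0,0],[0,0,0,0],[0,0,0,0]]]'

```text
t: 48.83
tool_pos: [0.4673, -0.0188, 0.0887]
orientation: [2.14, 2.299, 0.001]
force: [0.0, 0.2, -1.6]
opening: 0.0395
```

```bash
python3 - <<'E'
from h import *
im,P=shot('w39'); save(np.clip(im.astype(float)*1.5,0,255).astype(np.uint8),'w39c.png',(200,180,320,310),5)
plan([.4658,-.0199,.06],4)
E
```

```text
t=48.88 tcp=[ 0.4674 -0.0189  0.0888] yawY=4.09 shift=[-0.09 -0.17  2.88] roll=0.09 (other -179.91) q6=-0.22
```

View pics/w39c.png

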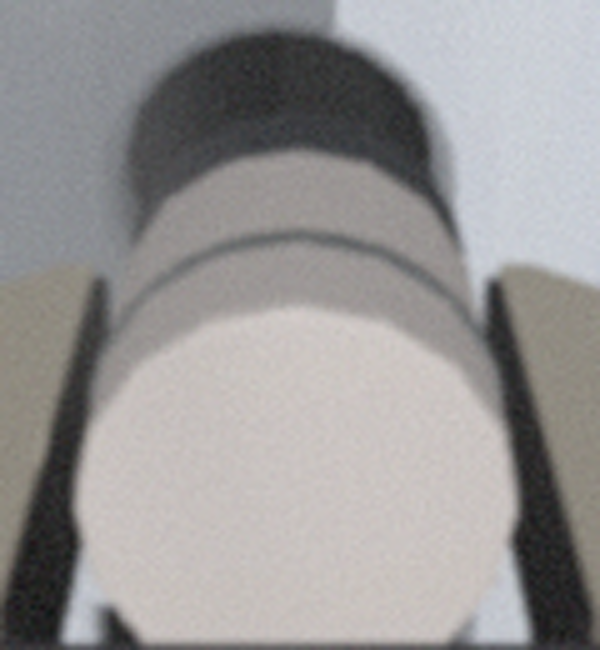

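```bash
python3 - <<'E'
from fit import *
P=dict(load('w39')); C=lambda p:c(p,(200,180),5); z=P['p'][2]
print(toolpx(P,C([(283,33),(122,175),(447,175)]),.018-z),toolpx(P,C([(298,120)]),-.038),toolpx(P,C([(298,307)]),.018))
E
```

```text
[[ 18.7  -1.4  70.7]
 [ -1.5 -23.5  70.7]
 [ -1.5  21.2  70.7]] [[17.2  0.6 38. ]] [[ 18.9   0.6 -18. ]]
```

carry_out --commands '[[[-0.09,-0.17,1,0],[0,0,1.2,0],[0,0,0.5,0],[0,0,0,0],[0,0,0,0],[0,0,0,0],[0,0,0,0]]]'

```text
t: 49.47
tool_pos: [0.4655, -0.0203, 0.0613]
orientation: [2.141, 2.298, 0.001]
force: [0.0, -0.1, -1.0]
opening: 0.0392
```

```bash
python3 - <<'E'
from h import *
im,P=shot('w40'); save(np.clip(im.astype(float)*1.5,0,255).astype(np.uint8),'w40c.png',(200,180,320,310),5)
plan([.4658,-.0199,.06],4)
E
```

```text
t=49.52 tcp=[ 0.4654 -0.0202  0.0612] yawY=4.05 shift=[0.03 0.04 0.12] roll=0.05 (other -179.95) q6=-0.22
```

View pics/w40c.png

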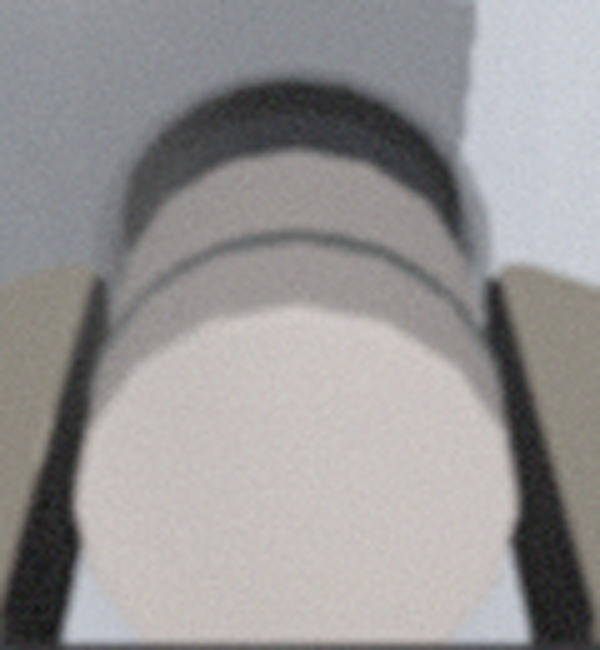

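```bash
python3 - <<'E'
from fit import *
P=dict(load('w40')); C=lambda p:c(p,(200,180),5); z=P['p'][2]
print(toolpx(P,C([(294,80),(107,240),(482,240)]),.018-z),toolpx(P,C([(298,115)]),-.038))
E
```

```text
[[ 20.4   0.2  43.3]
 [  0.  -22.7  43.3]
 [  0.   23.1  43.3]] [[17.8  0.6 38. ]]
```

carry_out --commands '[[[0,-0.03,0.3,0],[0,0,0.4,0],[0,0,0.3,0],[0,0,0,0],[0,0,0,0]]]'

```text
t: 49.93
tool_pos: [0.4642, -0.0201, 0.0501]
orientation: [-2.141, -2.298, 0.001]
force: [-0.2, -0.4, -1.2]
opening: 0.0394
```

carry_out --commands '[[[0,0,0.3,0],[0,0,0.3,0],[0,0,0,0],[0,0,0,0]]]'

```text
t: 50.27
tool_pos: [0.4645, -0.0202, 0.0445]
orientation: [-2.141, -2.298, 0.0]
force: [-0.5, 0.2, -0.6]
opening: 0.0395
```

carry_out --commands '[[[0,0,0.05,0],[0,0,0,0],[0,0,0,0],[0,0,0,0],[0,0,-1,0],[0,0,-3,0],[0,0,-4,0],[0,0,-4,0],[0,0,0,0],[0,0,0,0]]]' --claw 6

```text
t: 51.1
tool_pos: [0.4671, -0.0206, 0.1683]
orientation: [2.137, 2.294, 0.007]
force: [0.3, 0.3, -0.4]
opening: 0.06
```

```bash
python3 - <<'E'
from h import *
im,P=shot('w41')
plan([.551,.3835,.17],4)
E
```

```text
t=51.15 tcp=[ 0.4656 -0.0203  0.1658] yawY=4.06 shift=[39.68 11.38 -0.41] roll=0.06 (other -179.94) q6=-0.22
```

View pics/w41.png

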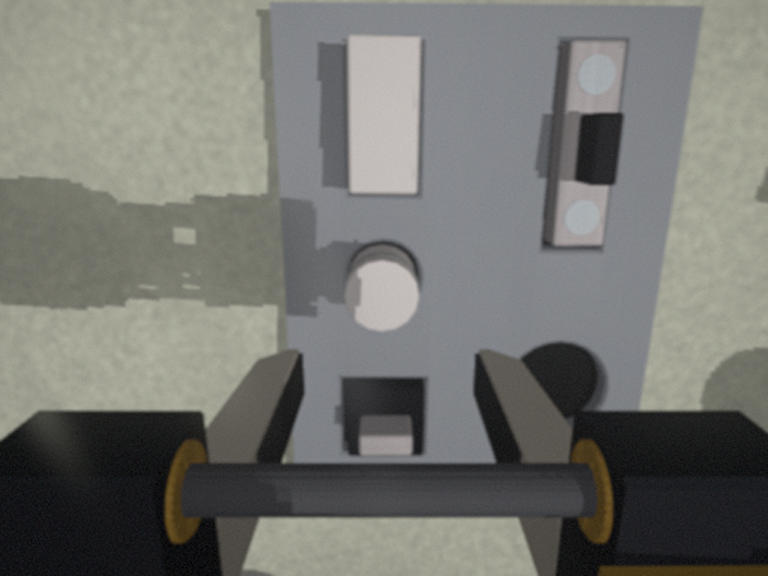

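carry_out --commands '[[[1.5,0.5,0,0],[2.5,0.8,0,0],[3.6,1.1,0,0],[3.6,1.1,0,0],[3.6,1.1,0,0],[3.6,1.1,0,0],[3.6,1.1,0,0],[3.6,1.1,0,0],[3.6,1.1,0,0],[3.6,1.1,0,0],[2.3,0.7,0,0],[1.2,0.4,0,0],[0,0,0,0],[0,0,0,0],[0,0,0,0]]]'

```text
t: 52.4
tool_pos: [0.5499, 0.3486, 0.1627]
orientation: [-2.141, -2.298, 0.004]
force: [0.1, -0.1, -0.1]
opening: 0.0598
```

```bash
python3 - <<'E'
from h import *
im,P=shot('w42')
plan([.551,.3835,.17],4)
E
```

```text
t=52.45 tcp=[0.5502 0.3485 0.1632] yawY=4.01 shift=[ 3.49  0.32 -0.69] roll=0.01 (other -179.99) q6=0.42
```

View pics/w42.png

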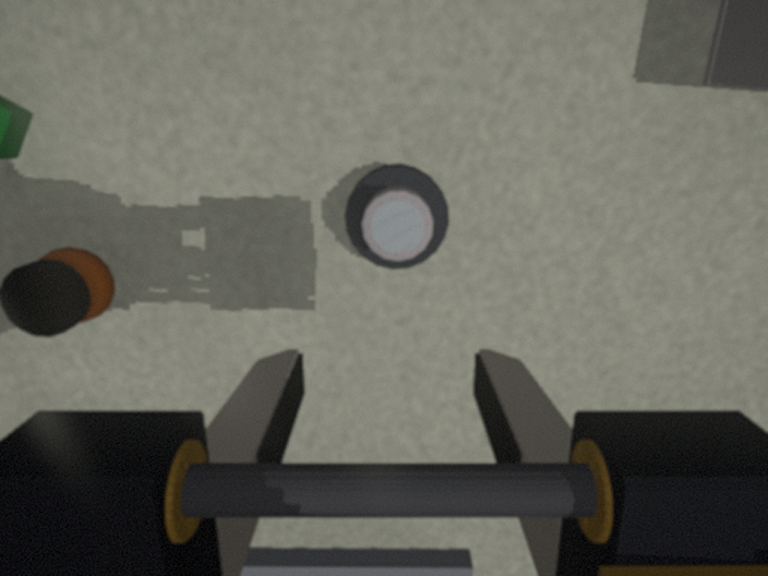

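```bash
python3 - <<'E'
from fit import *
P=dict(load('w42')); C=lambda p:c(p,(0,0),1.5); z=P['p'][2]
t=toolpx(P,C([(361,226),(434,226),(398,190),(398,263)]),.048-z); print(t,t.mean(0)-[1.5,.9,0])
t=toolpx(P,C([(345,216),(449,216),(397,163),(397,269)]),.022-z); print(t,t.mean(0)-[1.5,.9,0])
E
```

```text
[[ 35.6 -13.9 114.6]
 [ 35.7  24.1 114.5]
 [ 54.1   5.3 114.6]
 [ 15.9   5.5 114.6]] [ 33.825   4.35  114.575]
[[ 37.1 -24.3 140.7]
 [ 37.1  34.7 140.5]
 [ 66.3   5.1 140.5]
 [  6.1   5.4 140.6]] [ 35.15    4.325 140.575]
```

Diameters 38 and 60 mm match the lens cell. I shift by (3.45, 0.43) and descend to TCP z of about 0.040.

carry_out --commands '[[[1.7,0.2,0,0],[1.75,0.23,0,0],[0,0,2,0],[0,0,3,0],[0,0,3,0],[0,0,2.4,0],[0,0,1.3,0],[0,0,0.6,0],[0,0,0,0],[0,0,0,0],[0,0,0,0]]]'

```text
t: 53.37
tool_pos: [0.5541, 0.3852, 0.0436]
orientation: [2.141, 2.298, 0.005]
force: [0.5, 0.3, 0.4]
opening: 0.0599
```

carry_out --commands '[[[0,0,0,0],[0,0,0,0],[0,0,0,0],[0,0,0,0],[0,0,0,0],[0,0,0,0]]]' --claw 0 --grip_force 45

```text
t: 53.87
tool_pos: [0.5527, 0.3848, 0.0417]
orientation: [2.141, 2.299, 0.001]
force: [-1.5, -0.5, 3.6]
opening: 0.0375
```

```bash
python3 - <<'E'
from h import *
plan([.551,.3835,.04],4); print(robot.read_state()['opening'])
E
```

```text
t=53.87 tcp=[0.5527 0.3848 0.0417] yawY=4.06 shift=[-0.12 -0.18  0.17] roll=0.06 (other -179.94) q6=0.46
0.037545156773984255
```

carry_out --commands '[[[0,0,-1,0],[0,0,-2,0],[0,0,-3,0],[0,0,-2.5,0],[0,0,0,0],[0,0,0,0],[0,0,0,0]]]'

```text
t: 54.45
tool_pos: [0.552, 0.3842, 0.1251]
orientation: [-2.141, -2.298, 0.002]
force: [-1.0, -0.4, -2.5]
opening: 0.0368
```

```bash
python3 - <<'E'
from h import *
im,P=shot('w43'); save(np.clip(im.astype(float)*1.5,0,255).astype(np.uint8),'w43c.png',(200,170,320,310),5)
plan([.5835,-.0892,.1],4); print(robot.read_state()['opening'])
E
```

```text
t=54.50 tcp=[0.5515 0.3839 0.1241] yawY=4.05 shift=[-47.41  -0.14   2.48] roll=0.05 (other -179.95) q6=0.46
0.037391381570522096
```

View pics/w43c.png

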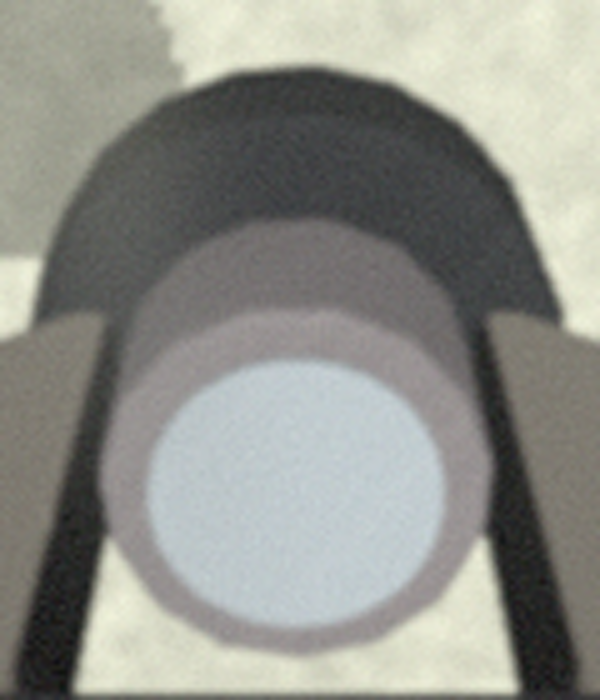

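```bash
python3 - <<'E'
from fit import *
P=dict(load('w43')); C=lambda p:c(p,(200,170),5)
print(toolpx(P,C([(300,68)]),-.041),toolpx(P,C([(300,115)]),-.019),toolpx(P,C([(297,308),(297,655),(100,482),(492,482)]),.007))
E
```

```text
[[28.6  0.9 41. ]] [[29.4  0.8 19. ]] [[ 18.7   0.5  -7. ]
 [-17.6   0.5  -7. ]
 [  1.1 -18.   -7. ]
 [  1.1  18.8  -7. ]]
```

```bash
python3 - <<'E'
from fit import *
t=np.load('top0.npy'); save(t,'bk.png',(240,110,310,170),8)
print(px2w(PT,[(272,150)],0),px2w(PT,[(272,134)],.085))
E
```

```text
[[ 0.75173099 -0.09466694  0.        ]] [[ 0.79013829 -0.09287229  0.085     ]]
```

View pics/bk.png

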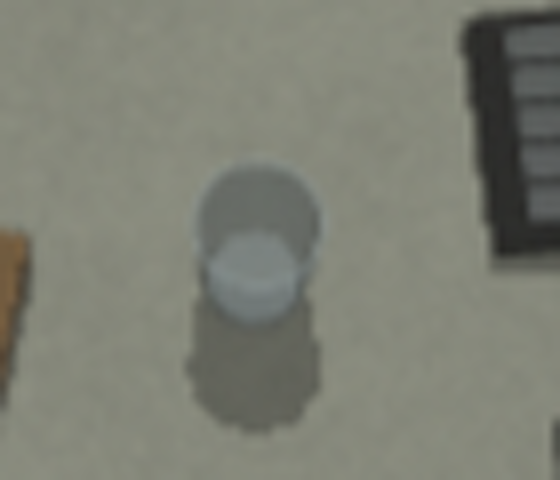

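carry_out --commands '[[[-1.5,0,0,0],[-2.5,0,0,0],[-3.7,0,0,0],[-3.7,0,0,0],[-3.7,0,0,0],[-3.7,0,0,0],[-3.7,0,0,0],[-3.7,0,0,0],[-3.7,0,0,0],[-3.7,0,0,0],[-3.7,0,0,0],[-3.7,0,0,0],[-3.0,-0.1,0,0],[-2,-0.07,0,0],[-1.2,0,0,0],[0,0,2,0],[0,0,1.5,0],[0,0,0,0],[0,0,0,0],[0,0,0,0]]]'

```text
t: 56.17
tool_pos: [0.5841, -0.086, 0.0913]
orientation: [-2.14, -2.299, 0.0]
force: [-0.0, 0.2, -1.1]
opening: 0.0375
```

```bash
python3 - <<'E'
from h import *
im,P=shot('w44'); save(np.clip(im.astype(float)*1.5,0,255).astype(np.uint8),'w44c.png',(190,140,330,260),5)
plan([.5832,-.0870,.062],4)
E
```

```text
t=56.22 tcp=[ 0.5846 -0.0861  0.092 ] yawY=4.09 shift=[-0.08 -0.15  3.  ] roll=0.09 (other -179.91) q6=-0.30
```

View pics/w44c.png

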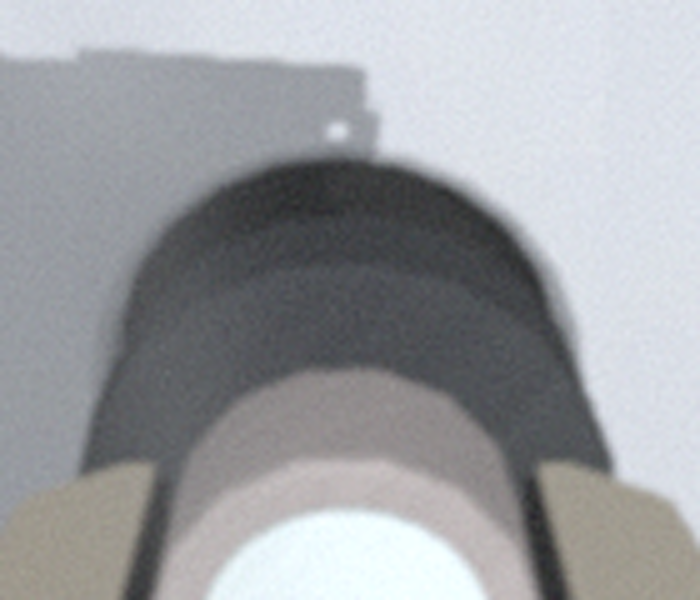

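Aligned within about 2 mm. I apply the correction (-0.08, -0.15), lower to just above the rim and look again.

carry_out --commands '[[[-0.08,-0.14,1,0],[0,0,1.2,0],[0,0,0.6,0],[0,0,0,0],[0,0,0,0],[0,0,0,0],[0,0,0,0]]]'

```text
t: 56.8
tool_pos: [0.5833, -0.0874, 0.0636]
orientation: [2.141, 2.298, 0.001]
force: [0.3, 0.3, -1.4]
opening: 0.0372
```

```bash
python3 - <<'E'
from h import *
im,P=shot('w45'); save(np.clip(im.astype(float)*1.8,0,255).astype(np.uint8),'w45c.png',(190,140,330,260),5)
plan([.5832,-.0870,.062],4)
E
```

```text
t=56.85 tcp=[ 0.5833 -0.0874  0.0637] yawY=4.05 shift=[ 0.04 -0.01  0.17] roll=0.05 (other -179.95) q6=-0.31
```

View pics/w45c.png

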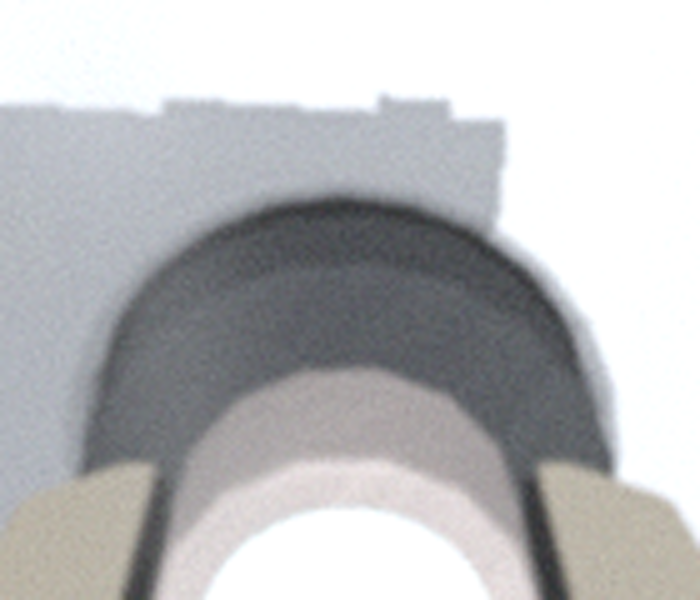

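```bash
python3 - <<'E'
from fit import *
P=dict(load('w45')); C=lambda p:c(p,(190,140),5); z=P['p'][2]
print(toolpx(P,C([(345,196),(78,410),(614,410)]),.018-z),toolpx(P,C([(350,218)]),-.041))
E
```

```text
[[ 30.1   0.3  45.6]
 [  3.1 -32.5  45.6]
 [  3.1  33.3  45.6]] [[28.7  0.9 41. ]]
```

carry_out --commands '[[[-0.06,-0.03,0,0],[0,0,0.3,0],[0,0,0.4,0],[0,0,0.3,0],[0,0,0,0],[0,0,0,0]]]'

```text
t: 57.35
tool_pos: [0.5821, -0.0878, 0.0525]
orientation: [-2.141, -2.298, 0.001]
force: [-0.7, 0.7, -2.1]
opening: 0.0375
```

carry_out --commands '[[[0,0,0.3,0],[0,0,0.2,0],[0,0,0,0],[0,0,0,0]]]'

```text
t: 57.68
tool_pos: [0.5825, -0.0879, 0.048]
orientation: [-2.141, -2.298, 0.0]
force: [0.7, -0.2, -1.4]
opening: 0.0369
```

carry_out --commands '[[[0,0,0.1,0],[0,0,0,0],[0,0,0,0]]]'

```text
t: 57.93
tool_pos: [0.5827, -0.0879, 0.0477]
orientation: [2.141, 2.299, 0.0]
force: [-2.5, 0.2, 4.2]
opening: 0.0371
```

carry_out --commands '[[[0,0,0,0],[0,0,0,0],[0,0,0,0],[0,0,0,0],[0,0,-1,0],[0,0,-3,0],[0,0,-4,0],[0,0,-4,0],[-2,0,-3,0],[-4,-1.5,-3,0],[-4,-1.5,-3,0],[-2,0,0,0],[0,0,0,0],[0,0,0,0],[0,0,0,0]]]' --claw 6

```text
t: 59.18
tool_pos: [0.5658, -0.1925, 0.2445]
orientation: [-2.141, -2.297, -0.0]
force: [0.0, -0.3, -0.6]
opening: 0.0604
```

```bash
python3 - <<'E'
from h import *
plan([.46,-.02,.3],4)
im,P=shot('w46')
im,P=shot('s46',cam='scene'); save(im,'s46c.png',(140,60,340,280),2.7)
im,P=shot('t46',cam='top'); save(im,'t46c.png',(200,150,430,260),3.4)
E
```

```text
t=59.18 tcp=[ 0.5658 -0.1925  0.2445] yawY=4.04 shift=[17.95 -9.34 -5.52] roll=0.04 (other -179.96) q6=-0.48
```

View pics/w46.png

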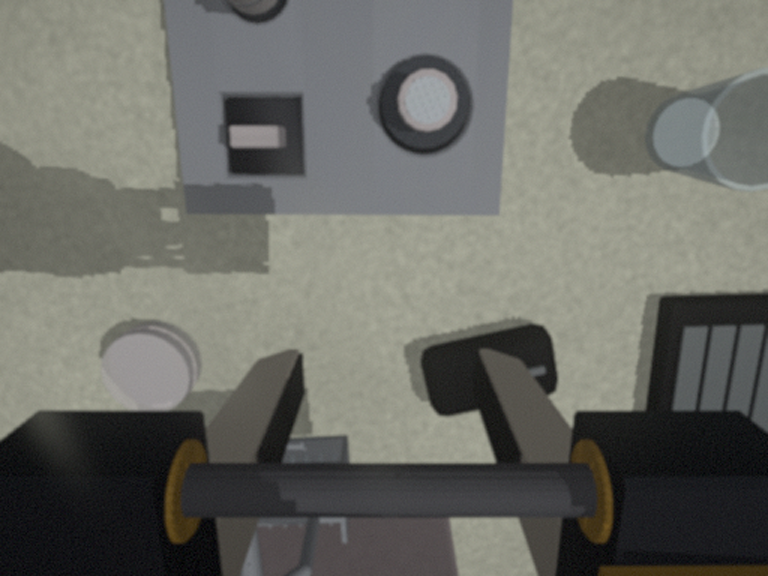

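View pics/s46c.png

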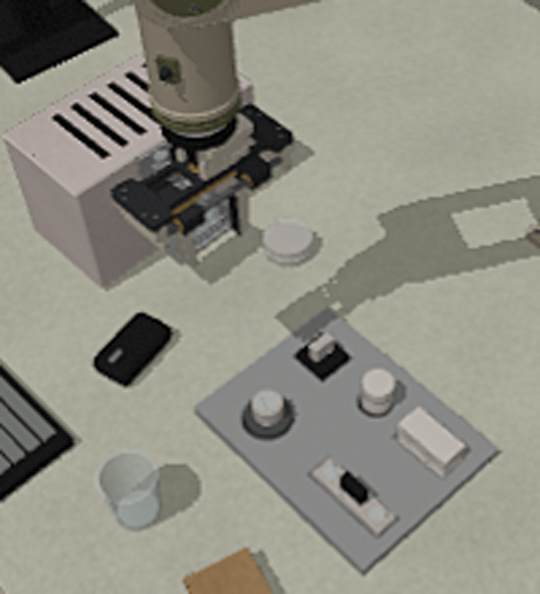

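View pics/t46c.png

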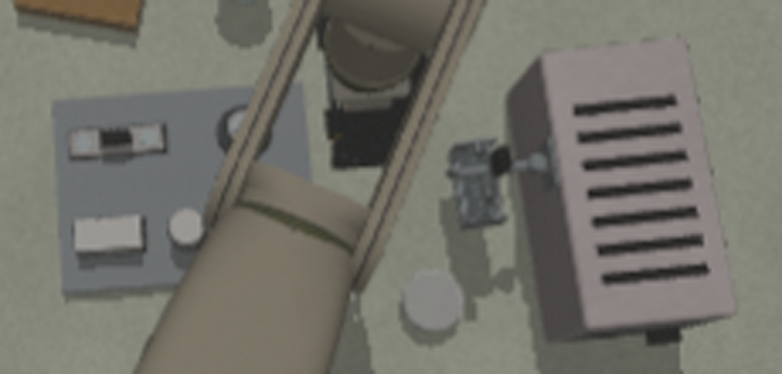

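carry_out --commands '[[[0,0,-3,0],[1,-1,-3,0],[2,-1,-3,0],[3,-1,-3,0],[3,-1,-3,0],[1,-1,0,0],[0,0,0,0],[0,0,0,0],[0,0,0,0]]]'

```text
t: 60.08
tool_pos: [0.5102, -0.0995, 0.3908]
orientation: [-2.14, -2.298, 0.002]
force: [0.4, -0.7, 0.0]
opening: 0.0601
```

```bash
python3 - <<'E'
from h import *
plan([.46,-.02,.3],4)
im,P=shot('w47')
im,P=shot('s47',cam='scene'); save(im,'s47c.png',(190,140,340,280),5); save(im,'s47h.png',(150,70,270,180),5)
E
```

```text
t=60.08 tcp=[ 0.5102 -0.0995  0.3908] yawY=4.09 shift=[ 8.29 -4.42  9.09] roll=0.09 (other -179.91) q6=-0.36
```

View pics/w47.png

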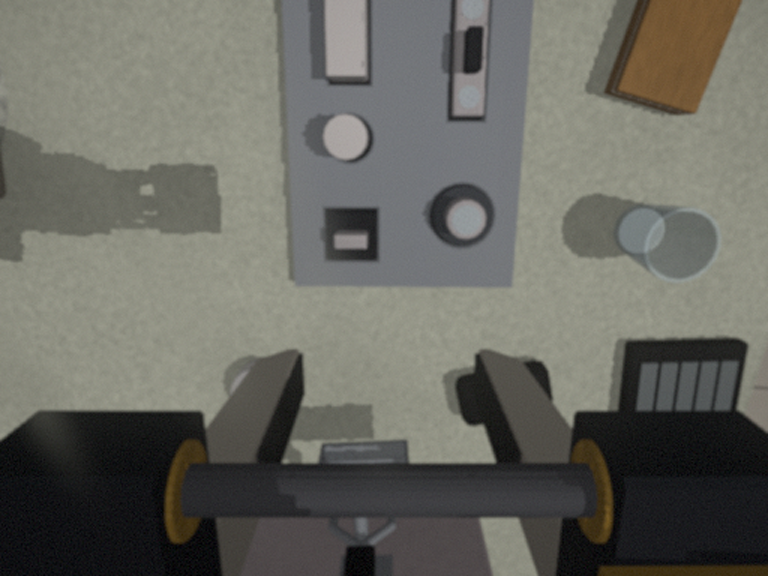

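View pics/s47c.png

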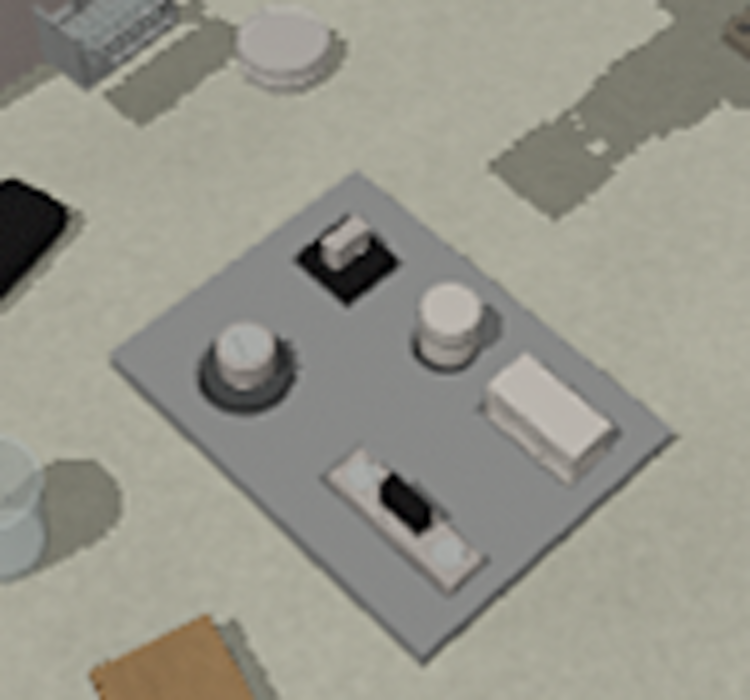

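View pics/s47h.png

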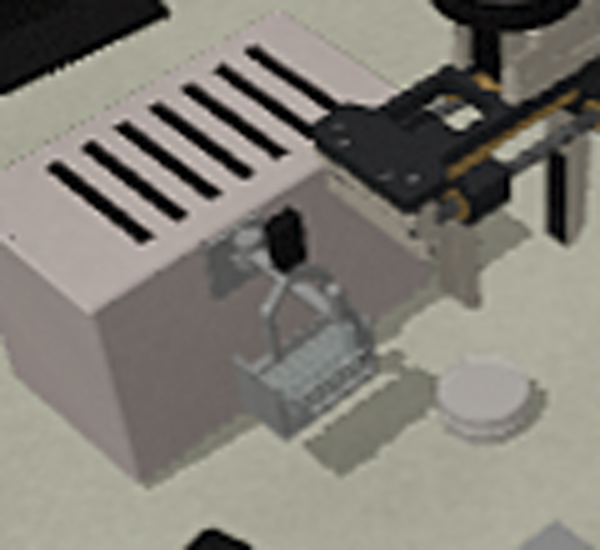

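```bash
python3 - <<'E'
from fit import *
P=dict(load('s47')); C=lambda p:c(p,(190,140),5)
# compare expected tops at pocket centres (z on floor) with seen pixels in s47c
y=.0695; R=lambda a,b:np.array([[np.cos(y),-np.sin(y)],[np.sin(y),np.cos(y)]])@[a,b]
def pr(n,c0,a,b,z):
    X=[[*(np.array(c0)+R(sx*a/2,sy*b/2)),z] for sx,sy in((1,1),(1,-1),(-1,-1),(-1,1))]
    print(n,((w2px(P,X)-[190,140])*5).round(0).tolist())
pr('mailer',(.460,.0672),.036,.076,.050); pr('bar',(.5733,.060),.030,.110,.026); pr('sq grip',(.472,-.117),.014,.032,.052); pr('sqgrip90',(.472,-.117),.032,.014,.052)
pr('cap',(.466,-.0228),.04,.04,.062); pr('lens',(.5834,-.0893),.038,.038,.054)
print(robot.close_job())
E
```

```text
mailer [[574.0, 456.0], [486.0, 381.0], [524.0, 348.0], [612.0, 421.0]]
bar [[451.0, 585.0], [327.0, 471.0], [361.0, 443.0], [485.0, 554.0]]
sq grip [[358.0, 250.0], [325.0, 222.0], [340.0, 211.0], [373.0, 238.0]]
sqgrip90 [[339.0, 249.0], [325.0, 237.0], [359.0, 211.0], [373.0, 223.0]]
cap [[449.0, 342.0], [405.0, 305.0], [448.0, 270.0], [492.0, 306.0]]
lens [[242.0, 378.0], [203.0, 342.0], [246.0, 308.0], [286.0, 343.0]]
the job is handed in; nothing more can be done
None
```

I finished the job and handed it in at about 60 s of the 200 s limit. No verdict was reported.

- **Hook and carrier:** I swung the hook out to about 1.54 rad, by my measurement. The carrier hangs upright by its eye near the middle of the arm, and it was still there in the last scene picture.
- **Accessories:** All five were present, and each now sits in its matching pocket: bar slider, cassette, mailer, capsule and lens cell. I left the green slider and the bystanders alone.

**Last check:** I projected each part's top as it should appear when fully seated and compared that with the final scene picture. They agreed within about 1–2 camera pixels, roughly 3–5 mm. That is too coarse to prove the 4 mm height limit, so full seating rests on the insertions: each part went down free of rim contact to within about 1 mm of floor height before release.

**What went wrong or disagreed:**
- **Cassette:** its first insertion caught the rim, with up to about 32 N of force in the pocket. It tilted in the grip, so I set it flat on the bench, regripped harder and seated it cleanly.
- **Bar slider:** it touched the rim once and went in after a 2 mm correction.
- **Wrist camera:** its positions were off by about 1.5 mm along the tool's x axis and 0.9 mm along y. I corrected for this.
- **Lens cell:** it was knocked about 25 mm aside during the run. I re-measured it before grasping.

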